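Shim the short foot of a rotary assembly stand

ROBOT

A 6-joint arm with a two-finger parallel gripper is mounted at the origin on the work surface. World frame = base frame: x ahead of the robot, y to its left, z up, the work surface at z = 0. Lengths are in mm, angles in rad, forces in N, time in s.
With the tool pointing down it reaches from about 350 to 975 mm from the base axis. Payload 7.1 kg.
Tool frame: the origin (TCP) lies at the very end of the fingers, on their centre line; the grasp point (between the pads) lies 19 mm behind it; z points along the fingers, x is the direction in which the jaws open and shut, and the axes are right-handed (so a half turn about z gives the same grasp; the last joint's range is limited). The gripper opens to 88 mm and grips with 3 to 60 N. Pads are 20 mm wide; open, the fingers measure 115 mm over their backs; the gripper's body (75 mm by 178 mm) begins 61 mm behind the grasp point.
Start: joints at [1.141, 0.423, 1.63, -0, 1.089, -0.019], TCP at [249.557, 572.997, 197.775] pointing down, gripper open.
Joint ranges: [-3, 3], [-0.9, 2.11], [0.09, 2.58], [-1.31, 4.45], [0.11, 2.69], [-2.54, 2.54]. Speed limits (rad/s): [2.39, 2.39, 3.01, 3.14, 3.14, 3.14].

INTERFACE

Orientations are given as a rotation vector (axis times angle).
In Python, from workcell import ctrl gives the robot as it stands. The module is installed in compiled form; this text tells all that it offers.
- The arm moves only by the tool move_arm, never from a script. Its argument "motion" is a list of rows, each a list of 2 entries, a list of its own where there are three numbers: the shift along the tool's x, y, z normalised to -1 to 1, where 1 is 150 mm, then the turn, a rotation vector about the tool's x, y, z normalised to -1 to 1, where 1 is 60 degrees. In form: [[[x, y, z], [rx, ry, rz]], ...]. A call has exactly 5 rows; each row is the pose to reach, as a shift and turn from the pose commanded when the call began, along the tool's axes at that moment; what a row does not reach only later rows make up. A row lasts 1/8 s, in which the tool goes at most 62.5 mm and 10.7 degrees, less where a joint would pass 70% of its speed; a pose out of reach is approached as far as the arm can. A call with a number of a shift or a turn outside -1 to 1 is refused whole. A call with a gripper value outside its range is refused whole. "gripper" is the opening, from 0 (shut) to 1 (fully open), set as the call begins (left out, the last holds). The fingers move at their own pace and stop on an object; the grip force is fixed at half the most. Time passes only in rows, so rows that repeat a pose let the fingers close, or fill a call up. It gives the time, the measured TCP pose, the force and the opening at its end, in the units of the state.
- ctrl.get_obs(): the state, without advancing time (a new reading comes with each control period).
- ctrl.get_image(name): name is "side" or "top"; returns a dict with "pixels" (384x512x3 uint8, red, green, blue), "camera_matrix" (3x3 intrinsics, pixels), "R" (3x3) and "t" (3): a world point X has camera coordinates R X + t. Camera axes: x right, y down, z forward; pixel columns grow to the right and rows downward; lengths in mm; the calibration is good to about 2 mm. A picture is of the moment at which its call begins. There is no depth.
- ctrl.close_job(): hands the job in, once; it reports no verdict.
Trained networks look in the newest picture that a camera, given by its name, has taken for a name from the list of things; names that differ only in an ending like _2 or _b are one class to them, and where a whole thing is asked for, a point or a joint stands for the part that bears it (a point fixed in the world has none). Each returns a list of dicts, best first, with "p" (0 to 1); they miss things now and then, are a little off and sometimes report something else, mostly with a low value. They report only what shows in the picture. A call takes as long as a camera call. They do not tell look-alikes from the thing itself.
- ctrl.boxes_of(camera, name): "location" ([x, y, z] in mm, in world coordinates, good to about 4 mm: the middle of the surface that is visible of it).
- ctrl.regions_of(camera, name): "mask" (384x512 bool, what is visible of it).
- ctrl.pinpoint(camera, name): "location" ([x, y, z] in mm, in world coordinates, good to about 4 mm: a listed point, or the origin of a listed thing).
The state is a dict: "t": time; "qpos": joint angles; "qvel": joint speeds; "joint_torque": joint torques, N m; "ee_pos": TCP position; "orientation": TCP orientation; "ft_force": force on the tool from outside, world axes, zero at the start; "moment": the same for the moment, N m; "width": finger opening in mm.
Only numpy, scipy, OpenCV 4.12 (cv2) and the standard library are available. Lean on these libraries where they do the work, as an engineer would, in place of code of your own. Each camera call takes 0.05 s, during which the arm holds its last target.

TASK

The rotary stand rocks because one of its screw feet is short. Open the shim case until the lid rests on its stop and slide in horseshoe shims, tab outwards, squarely under the short foot until the gap is filled, counting any shim that is already there; then press down firmly on the nut above that foot to prove that the stand no longer rocks. Leave every unused shim in the case (one may be lying out on the bench) and shut its lid at the end, without shoving the stand along or disturbing the other things on the bench.

Things in the scene. Friction and masses are not known exactly. Their poses are not given: they have to be found in the camera images.
- stand: Loose rotary stand, 2.8 kg: square aluminium plate 210 x 210 x 12 mm, top 52 mm above the bench, four screw feet at x, y = +-88 mm; dark turntable with lobed disc (90 mm high) and a white drive box (118 mm high) at the far left corner. Origin on the bench under the plate's middle; z up, x away from the robot. Stands level on three feet; 5 to 8 N down on the short corner rocks it.
- short_foot (a point): Middle of the underside of the short foot (near right corner, x = y = -88 mm in the stand's frame): steel disc 33 mm across, rim chamfered 3 mm, 21 mm above the bench, so four 5 mm shims fill the gap with 1 mm of play. The plate's near edge is 17 mm away. Shims go in along the stand's +x from the robot's side, nose first, until the middle of the head is under this point.
- short_foot_nut (a point): Top of the round nut (17 mm across) above the short foot, 60 mm above the bench, 8 mm above the plate: press straight down here, with 15 to 25 N.
- case: Fixed flat shim case, outside 130 x 330 x 26 mm, walls and floor 4 mm. Origin at the middle of its underside; x points to the hinge (away from the robot), y along its length. Five bays at y = -112, -56, 0, 56, 112 mm; dividers 14 mm high, 46 mm long from the hinge wall, part the heads. Shims lie flat, nose to the hinge, origin near x = 33 mm, z = 6.5 mm. Bays may be empty.
- case_lid (a joint): Lid angle, rad: 0 shut, 1.70 open against its stop (just past upright). Clear 5 mm panel with a stiff friction hinge (0.2 N m): it stays where it is left.
- lid_handle (a point): Middle of the lid's round handle bar: 10 mm thick, 90 mm long, parallel to the case's y, 36 mm above the panel's outer face; 95 mm from the hinge along the panel. A bar pinched across can turn between the fingers all the way to the stop.
- lid_hinge (a point): Point on the lid's hinge axis (the case's y direction), at the rear rim, 26.5 mm above the bench; seen from there the bar lies 95 mm to the near side and 41 mm up when shut, and goes up and over away from the robot.
- shim1: Flat brass horseshoe shim, 5 mm thick, 108 mm long, 110 g, same both ways up: head 44 x 42 mm with a 12 mm wide slot open at the nose, then a pull tab 64 mm long, 24 mm wide. Origin at the middle of the head, half-way through the thickness; x points to the nose (tab from x = -22 to -86 mm), z normal to the plate. Starts in the case in bay 1 (bay 1 at y = -112 mm); absent in some starts.
- shim2: Flat brass horseshoe shim, 5 mm thick, 108 mm long, 110 g, same both ways up: head 44 x 42 mm with a 12 mm wide slot open at the nose, then a pull tab 64 mm long, 24 mm wide. Origin at the middle of the head, half-way through the thickness; x points to the nose (tab from x = -22 to -86 mm), z normal to the plate. Starts in the case in bay 2 (bay 1 at y = -112 mm); absent in some starts.
- shim3: Flat brass horseshoe shim, 5 mm thick, 108 mm long, 110 g, same both ways up: head 44 x 42 mm with a 12 mm wide slot open at the nose, then a pull tab 64 mm long, 24 mm wide. Origin at the middle of the head, half-way through the thickness; x points to the nose (tab from x = -22 to -86 mm), z normal to the plate. Starts in the case in bay 3 (bay 1 at y = -112 mm); absent in some starts.
- shim4: Flat brass horseshoe shim, 5 mm thick, 108 mm long, 110 g, same both ways up: head 44 x 42 mm with a 12 mm wide slot open at the nose, then a pull tab 64 mm long, 24 mm wide. Origin at the middle of the head, half-way through the thickness; x points to the nose (tab from x = -22 to -86 mm), z normal to the plate. Starts in the case in bay 4 (bay 1 at y = -112 mm); absent in some starts.
- shim5: Flat brass horseshoe shim, 5 mm thick, 108 mm long, 110 g, same both ways up: head 44 x 42 mm with a 12 mm wide slot open at the nose, then a pull tab 64 mm long, 24 mm wide. Origin at the middle of the head, half-way through the thickness; x points to the nose (tab from x = -22 to -86 mm), z normal to the plate. Starts in the case in bay 5 (bay 1 at y = -112 mm); absent in some starts.
- shim6: Flat brass horseshoe shim, 5 mm thick, 108 mm long, 110 g, same both ways up: head 44 x 42 mm with a 12 mm wide slot open at the nose, then a pull tab 64 mm long, 24 mm wide. Origin at the middle of the head, half-way through the thickness; x points to the nose (tab from x = -22 to -86 mm), z normal to the plate. In some starts it is already under the short foot, flat on the bench; else absent.
- shim7: Flat brass horseshoe shim, 5 mm thick, 108 mm long, 110 g, same both ways up: head 44 x 42 mm with a 12 mm wide slot open at the nose, then a pull tab 64 mm long, 24 mm wide. Origin at the middle of the head, half-way through the thickness; x points to the nose (tab from x = -22 to -86 mm), z normal to the plate. In some starts it lies left out on the bench before the case; else absent.
- screwdriver: Bystander: loose screwdriver, 160 mm long, 26 mm thick, lying along its x between stand and case; origin under its middle.
- hub: Bystander: loose aluminium hub with five lobes, 68 mm across, 8 mm thick, lying flat; origin at the middle of its underside.
- jar: Bystander: loose small clear jar with white cap, 42 mm across, 50 mm tall, upright; origin at the middle of its underside.
Not all that is in view belongs to the job. Leave any black look-alike of the shim7 alone.

How it is judged (in metres and radians):
On the way, in this order (a step that is already met when the one before it is completed fails the run):
1. the case lid rests on its stop, let go (value of joint case_lid above 1.63 rad and contact force between the fingers and case_lid below 0.3 N), for 0.2 s.
2. shims fill the gap under the short foot, let go (((horizontal distance between shim1 and short_foot below 0.01 m and height (world z) of shim1 between 0.0158 and 0.0195 m) or (horizontal distance between shim2 and short_foot below 0.01 m and height (world z) of shim2 between 0.0158 and 0.0195 m) or (horizontal distance between shim3 and short_foot below 0.01 m and height (world z) of shim3 between 0.0158 and 0.0195 m) or (horizontal distance between shim4 and short_foot below 0.01 m and height (world z) of shim4 between 0.0158 and 0.0195 m) or (horizontal distance between shim5 and short_foot below 0.01 m and height (world z) of shim5 between 0.0158 and 0.0195 m) or (horizontal distance between shim6 and short_foot below 0.01 m and height (world z) of shim6 between 0.0158 and 0.0195 m) or (horizontal distance between shim7 and short_foot below 0.01 m and height (world z) of shim7 between 0.0158 and 0.0195 m)) and contact force between the fingers and anything else below 0.3 N), for 0.2 s.
3. the nut above the short foot is pressed: the load goes into the shims and the stand does not rock (((horizontal distance between shim1 and short_foot below 0.01 m and height (world z) of shim1 between 0.0158 and 0.0195 m) or (horizontal distance between shim2 and short_foot below 0.01 m and height (world z) of shim2 between 0.0158 and 0.0195 m) or (horizontal distance between shim3 and short_foot below 0.01 m and height (world z) of shim3 between 0.0158 and 0.0195 m) or (horizontal distance between shim4 and short_foot below 0.01 m and height (world z) of shim4 between 0.0158 and 0.0195 m) or (horizontal distance between shim5 and short_foot below 0.01 m and height (world z) of shim5 between 0.0158 and 0.0195 m) or (horizontal distance between shim6 and short_foot below 0.01 m and height (world z) of shim6 between 0.0158 and 0.0195 m) or (horizontal distance between shim7 and short_foot below 0.01 m and height (world z) of shim7 between 0.0158 and 0.0195 m)) and contact force between the fingers and stand above 6 N and (contact force between stand and shim1 above 1.5 N or contact force between stand and shim2 above 1.5 N or contact force between stand and shim3 above 1.5 N or contact force between stand and shim4 above 1.5 N or contact force between stand and shim5 above 1.5 N or contact force between stand and shim6 above 1.5 N or contact force between stand and shim7 above 1.5 N) and angle between stand's own z axis and vertical below 0.025 rad), for 0.2 s.
At the end, for the whole second after the job is handed in: Four shims lie flat on one another under the short foot, the middle of each head within 10 mm of the foot's middle; all other shims are in the case; the lid is shut (under 0.06 rad); the stand is level (within 0.012 rad) and everything is at rest (((horizontal distance between shim1 and short_foot below 0.01 m and height (world z) of shim1 between 0.0158 and 0.0195 m) or (horizontal distance between shim2 and short_foot below 0.01 m and height (world z) of shim2 between 0.0158 and 0.0195 m) or (horizontal distance between shim3 and short_foot below 0.01 m and height (world z) of shim3 between 0.0158 and 0.0195 m) or (horizontal distance between shim4 and short_foot below 0.01 m and height (world z) of shim4 between 0.0158 and 0.0195 m) or (horizontal distance between shim5 and short_foot below 0.01 m and height (world z) of shim5 between 0.0158 and 0.0195 m) or (horizontal distance between shim6 and short_foot below 0.01 m and height (world z) of shim6 between 0.0158 and 0.0195 m) or (horizontal distance between shim7 and short_foot below 0.01 m and height (world z) of shim7 between 0.0158 and 0.0195 m)) and angle between stand's own z axis and vertical below 0.012 rad and value of joint case_lid below 0.06 rad and ((horizontal distance between shim1 and short_foot below 0.01 m and height (world z) of shim1 below 0.0215 m and angle between shim1's own x axis and vertical between 1.5 and 1.64 rad and angle between the x axis of shim1 and the x axis of stand, either way round below 0.35 rad and x of stand in the frame of shim1 above 0 m) or (x of shim1 in the frame of case between -0.065 and 0.065 m and y of shim1 in the frame of case between -0.165 and 0.165 m and height (world z) of shim1 below 0.022 m)) and ((horizontal distance between shim2 and short_foot below 0.01 m and height (world z) of shim2 below 0.0215 m and angle between shim2's own x axis and vertical between 1.5 and 1.64 rad and angle between the x axis of shim2 and the x axis of stand, either way round below 0.35 rad and x of stand in the frame of shim2 above 0 m) or (x of shim2 in the frame of case between -0.065 and 0.065 m and y of shim2 in the frame of case between -0.165 and 0.165 m and height (world z) of shim2 below 0.022 m)) and ((horizontal distance between shim3 and short_foot below 0.01 m and height (world z) of shim3 below 0.0215 m and angle between shim3's own x axis and vertical between 1.5 and 1.64 rad and angle between the x axis of shim3 and the x axis of stand, either way round below 0.35 rad and x of stand in the frame of shim3 above 0 m) or (x of shim3 in the frame of case between -0.065 and 0.065 m and y of shim3 in the frame of case between -0.165 and 0.165 m and height (world z) of shim3 below 0.022 m)) and ((horizontal distance between shim4 and short_foot below 0.01 m and height (world z) of shim4 below 0.0215 m and angle between shim4's own x axis and vertical between 1.5 and 1.64 rad and angle between the x axis of shim4 and the x axis of stand, either way round below 0.35 rad and x of stand in the frame of shim4 above 0 m) or (x of shim4 in the frame of case between -0.065 and 0.065 m and y of shim4 in the frame of case between -0.165 and 0.165 m and height (world z) of shim4 below 0.022 m)) and ((horizontal distance between shim5 and short_foot below 0.01 m and height (world z) of shim5 below 0.0215 m and angle between shim5's own x axis and vertical between 1.5 and 1.64 rad and angle between the x axis of shim5 and the x axis of stand, either way round below 0.35 rad and x of stand in the frame of shim5 above 0 m) or (x of shim5 in the frame of case between -0.065 and 0.065 m and y of shim5 in the frame of case between -0.165 and 0.165 m and height (world z) of shim5 below 0.022 m)) and ((horizontal distance between shim6 and short_foot below 0.01 m and height (world z) of shim6 below 0.0215 m and angle between shim6's own x axis and vertical between 1.5 and 1.64 rad and angle between the x axis of shim6 and the x axis of stand, either way round below 0.35 rad and x of stand in the frame of shim6 above 0 m) or (x of shim6 in the frame of case between -0.065 and 0.065 m and y of shim6 in the frame of case between -0.165 and 0.165 m and height (world z) of shim6 below 0.022 m)) and ((horizontal distance between shim7 and short_foot below 0.01 m and height (world z) of shim7 below 0.0215 m and angle between shim7's own x axis and vertical between 1.5 and 1.64 rad and angle between the x axis of shim7 and the x axis of stand, either way round below 0.35 rad and x of stand in the frame of shim7 above 0 m) or (x of shim7 in the frame of case between -0.065 and 0.065 m and y of shim7 in the frame of case between -0.165 and 0.165 m and height (world z) of shim7 below 0.022 m)) and linear speed of each of shim1, shim2, shim3, shim4, shim5, shim6, shim7, stand below 0.02 m/s); the robot touches nothing.
It fails at once if a bystander is moved more than 40 mm (distance of any of screwdriver, hub, jar from where it was at the start of the episode above 0.04 m).
It fails at once if the stand is shoved more than 30 mm or tipped up (distance of stand from where it was at the start of the episode above 0.03 m or angle between stand's own z axis and vertical above 0.2 rad).
Of shim1, shim2, shim3, shim4, shim5 only 4 to 5 are there at a start; the rules pass over those that are not, and their reading is None.
Of shim6, shim7 only 1 to 2 are there at a start; the rules pass over those that are not, and their reading is None.
At some moment in a run one of shim1, shim2, shim3, shim4, shim5, shim7 may be knocked a few centimetres aside while the robot is not near it.
Once in a run the grip may slacken for a moment while it holds something.
It also fails if it takes over 210 s, if anything falls off the work surface, if the arm or the gripper's body presses on something with over 40 N, if the wrist force passes 120 N, or if a joint passes its speed limit or range.

## Working session

There is one attempt and no reset: what is moved stays moved. The work goes in short steps, Python scripts to look and compute and a tool call to move; the robot and the scene stay as the last step left them, time stands still between calls to the robot, and variables do not carry over. Pictures are saved under pics/ and viewed, and the job is handed in when it is done.

Besides the shell and the picture viewer there is one more tool, called after "Call:" as name([rows], argument=value, ...), one row to a line, values as JSON. move_arm: Moves the arm, as the interface text tells. Its arguments: {"type":"object","properties":{"motion":{"type":"array","items":{"type":"array"}},"gripper":{"type":"number"}},"required":["motion"]}

```bash
mkdir -p pics
cat > h.py <<'E'
import numpy as np, cv2
from workcell import ctrl
from scipy.spatial.transform import Rotation as Rn
def shot(cam,name,crop=None,scale=1):
    im=ctrl.get_image(cam); p=im["pixels"][:,:,::-1].copy()
    if crop: x0,y0,x1,y1=crop; p=p[y0:y1,x0:x1]
    if scale!=1: p=cv2.resize(p,None,fx=scale,fy=scale,interpolation=cv2.INTER_CUBIC)
    cv2.imwrite(f"pics/{name}.png",p); return im
def proj(im,X):
    c=np.asarray(im["R"])@np.asarray(X,float)+np.asarray(im["t"]); u=np.asarray(im["camera_matrix"])@c; return u[:2]/u[2]
def back(im,uv,z):
    K=np.asarray(im["camera_matrix"]);R=np.asarray(im["R"]);t=np.asarray(im["t"]).ravel()
    d=R.T@np.linalg.inv(K)@np.array([uv[0],uv[1],1.]); o=-R.T@t
    return o+d*(z-o[2])/d[2]
E
python3 - <<'E'
from h import *
o=ctrl.get_obs()
print({k:np.round(v,3).tolist() for k,v in o.items()})
for c in("side","top"):
    im=shot(c,c+"0",None,1.5)
    print(c,np.round(im["camera_matrix"],1).tolist(),np.round(im["R"],3).tolist(),np.round(im["t"],1).tolist())
    for n in["stand","short_foot","short_foot_nut","case","lid_handle","lid_hinge","shim1","shim6","shim7","screwdriver","hub","jar"]:
        print(n,[(round(float(r["p"]),2),np.round(r["location"]).tolist()) for r in ctrl.pinpoint(c,n)][:7])
E
```

```text
{'t': 0.0, 'qpos': [1.141, 0.424, 1.631, -0.0, 1.089, -0.019], 'qvel': [0.001, -0.0, -0.0, -0.0, -0.003, -0.0], 'joint_torque': [0.001, -54.461, -27.367, 0.064, 0.023, -0.0], 'ee_pos': [249.331, 572.464, 197.003], 'orientation': [2.627, 1.721, -0.002], 'ft_force': [-0.685, -1.026, 0.255], 'moment': [-0.004, 0.034, -0.047], 'width': 87.95}
side [[388.7, 0.0, 254.8], [0.0, 388.7, 193.8], [0.0, 0.0, 1.0]] [[-0.995, 0.096, 0.017], [0.061, 0.747, -0.662], [-0.076, -0.658, -0.749]] [454.8, 15.6, 1056.8]
stand [(0.59, [535.0, 253.0, 1.0])]
short_foot [(0.64, [482.0, 137.0, 19.0])]
short_foot_nut [(0.85, [484.0, 140.0, 64.0])]
case [(0.7, [528.0, -241.0, -1.0])]
lid_handle [(0.71, [494.0, -232.0, 69.0])]
lid_hinge [(0.78, [594.0, -243.0, 30.0])]
shim1 [(0.71, [263.0, -296.0, 4.0]), (0.66, [322.0, -144.0, 3.0]), (0.66, [485.0, 140.0, 60.0]), (0.27, [426.0, 13.0, -0.0]), (0.2, [493.0, -233.0, 69.0])]
shim6 [(0.71, [263.0, -296.0, 4.0]), (0.66, [322.0, -144.0, 3.0]), (0.66, [485.0, 140.0, 60.0]), (0.27, [426.0, 13.0, -0.0]), (0.2, [493.0, -233.0, 69.0])]
shim7 [(0.71, [263.0, -296.0, 4.0]), (0.
[... 482 characters left out ...]

short_foot [(0.59, [483.0, 140.0, 17.0])]
short_foot_nut [(0.82, [480.0, 140.0, 61.0])]
case [(0.68, [529.0, -237.0, -0.0])]
lid_handle [(0.65, [499.0, -234.0, 67.0])]
lid_hinge [(0.76, [590.0, -244.0, 28.0])]
shim1 [(0.77, [261.0, -301.0, 4.0]), (0.59, [318.0, -148.0, 3.0]), (0.54, [399.0, -234.0, 6.0])]
shim6 [(0.77, [261.0, -301.0, 4.0]), (0.59, [318.0, -148.0, 3.0]), (0.54, [399.0, -234.0, 6.0])]
shim7 [(0.77, [261.0, -301.0, 4.0]), (0.59, [318.0, -148.0, 3.0]), (0.54, [399.0, -234.0, 6.0])]
screwdriver [(0.72, [625.0, 6.0, -2.0]), (0.46, [398.0, -234.0, 6.0]), (0.31, [498.0, -235.0, 65.0])]
hub [(0.9, [430.0, 21.0, 3.0])]
jar [(0.52, [498.0, -20.0, -1.0]), (0.18, [480.0, 142.0, 60.0])]
```

View pics/side0.png

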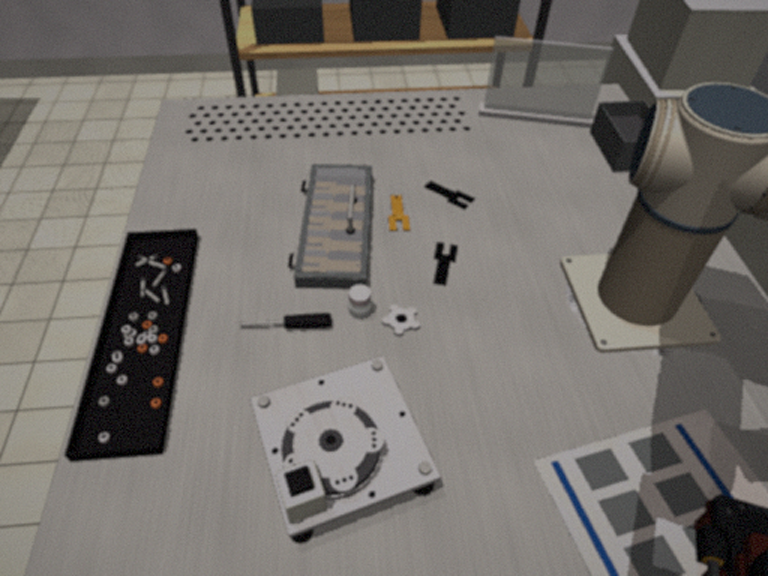

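View pics/top0.png

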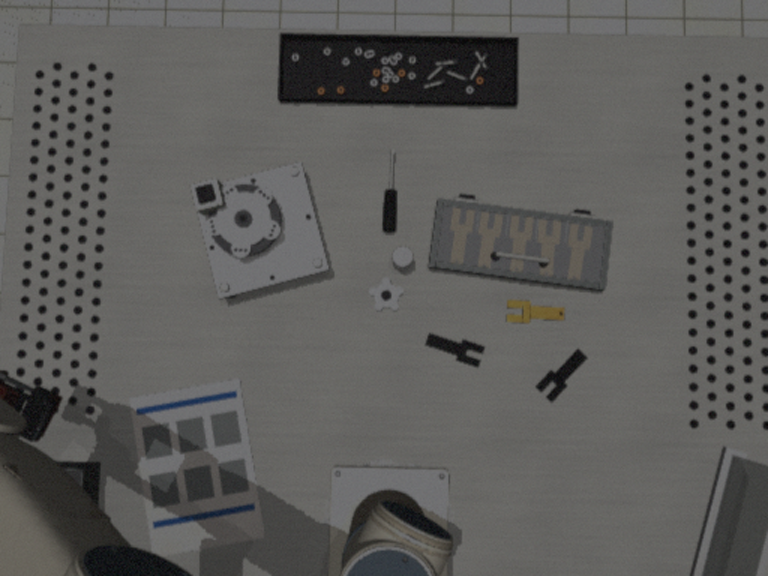

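The side view shows the case at (335,225), a brass shim at (399,212) and two black look-alikes at (450,193) and (445,262). The stand is at (340,440). The top view shows the brass shim at (535,312) and the black ones at (455,348) and (562,375). All five bays look filled. Next I check under the foot and measure.

Run:
```python
from h import *
im=shot("top","t1",(270,120,420,270),5)
shot("side","s1",(150,220,310,370),5)
for cam in("top","side"):
  im=ctrl.get_image(cam)
  for n,z in(("stand",52),("case",26),("shim7",5)):
    for r in ctrl.regions_of(cam,n)[:3]:
        m=r["mask"].astype(np.uint8); c,_=cv2.findContours(m,cv2.RETR_EXTERNAL,cv2.CHAIN_APPROX_NONE); c=max(c,key=cv2.contourArea)[:,0,:]
        P=np.array([back(im,p,z)[:2] for p in c],np.float32)
        print(cam,n,round(float(r["p"]),2),[np.round(a,1) for a in cv2.minAreaRect(P)])
```

```text
top stand 0.91 [array([541.5, 249.9]), array([225.8, 214.5]), np.float64(15.8)]
top case 0.86 [array([ 529.6, -235.8]), array([333.7, 149.8]), np.float64(83.4)]
top shim7 0.64 [array([ 283.6, -321.4]), array([ 39.1, 103.9]), np.float64(45.5)]
top shim7 0.61 [array([ 399.8, -267.7]), array([ 42.3, 104.6]), np.float64(0.0)]
side stand 0.56 [array([538.8, 255.9]), array([212.2, 226.7]), np.float64(16.4)]
side case 0.82 [array([ 534.5, -230.7]), array([362. , 144.7]), np.float64(83.4)]
side shim7 0.71 [array([ 398.7, -266.2]), array([107.9,  39.5]), np.float64(84.1)]
side shim7 0.65 [array([ 290. , -316.2]), array([ 44.4, 106.6]), np.float64(55.4)]
side shim7 0.61 [array([495.1, -33.9]), array([74.1, 39.8]), np.float64(86.7)]
```

View pics/t1.png

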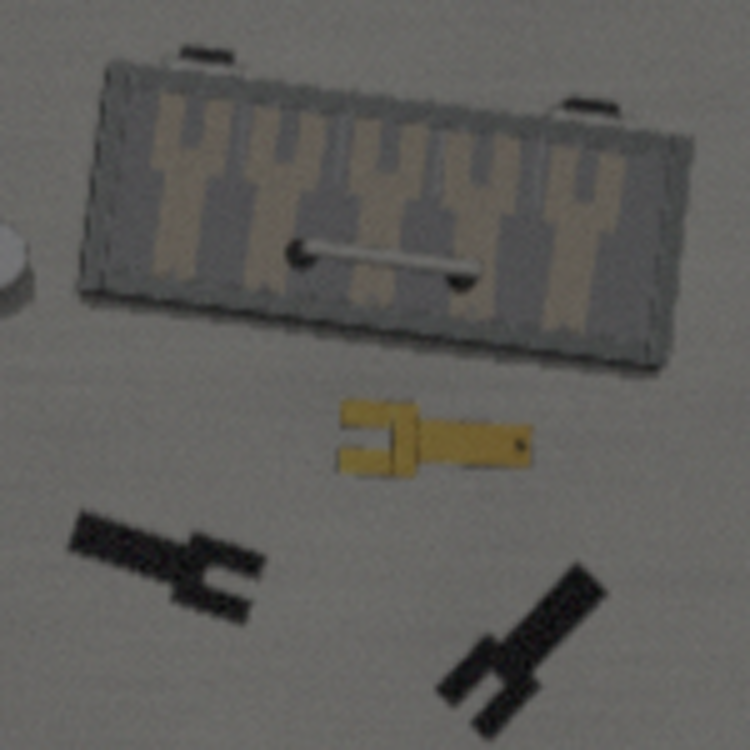

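View pics/s1.png

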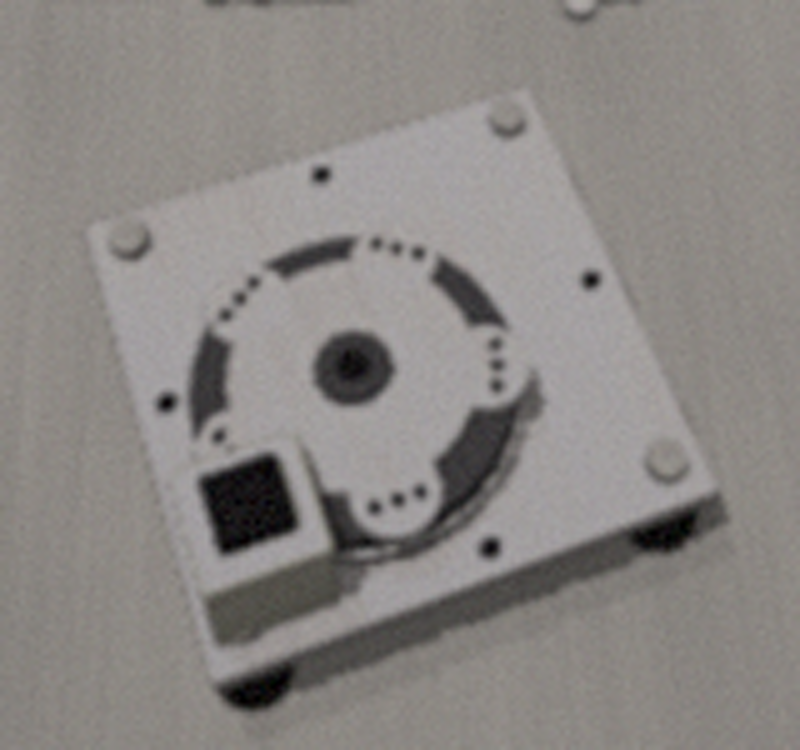

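Brass shim with slot facing left lies at (535,312) in the top picture. It is the only brass one on the bench, so it is shim7; the two black ones are decoys. No tab sticks out at the short foot, so shim6 is absent. That means I need shim7 plus three from the case. Next I refine the stand and case geometry.

Run:
```python
from h import *
im=shot("top","t2",(120,100,230,210),7)
im=shot("side","s2",(190,100,260,200),6)
```

```text
(no output)
```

View pics/t2.png

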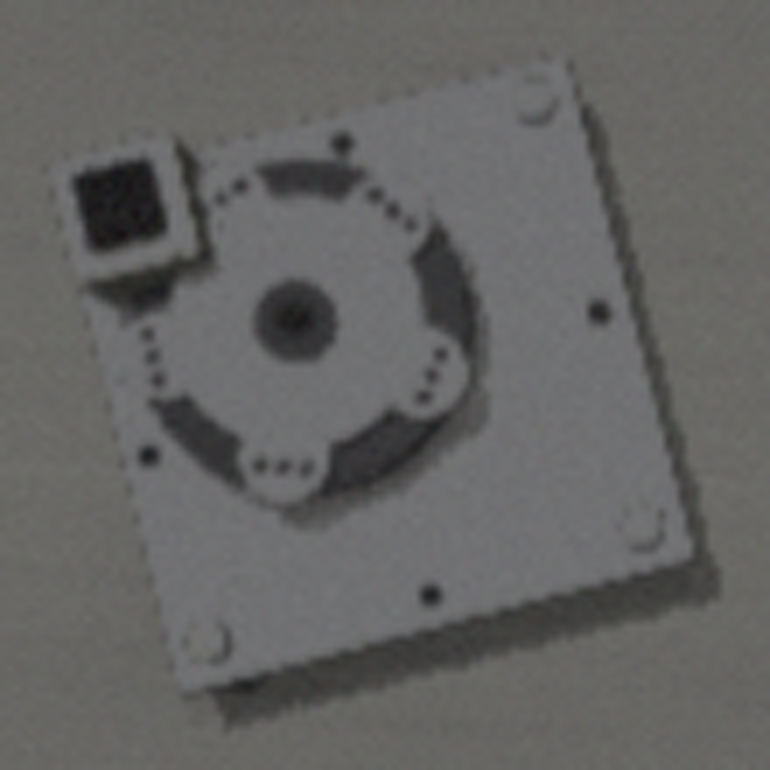

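Run:
```python
from h import *
it=ctrl.get_image("top"); is_=ctrl.get_image("side")
def g(im,pts,s,ox,oy,z): return np.array([back(im,((x+.5)/s-.5+ox,(y+.5)/s-.5+oy),z)[:2] for x,y in pts])
T=lambda p,z:g(it,p,7,120,100,z); S=lambda p,z:g(is_,p,5,150,220,z)
L=np.array([[-105,-105],[-105,105],[105,-105]]);N=np.array([[-88,-88],[-88,88],[88,-88]])
def fit(A,B):
    A=np.array(A,float);B=np.array(B);a=A-A.mean(0);b=B-B.mean(0)
    th=np.arctan2((a[:,0]*b[:,1]-a[:,1]*b[:,0]).sum(),(a*b).sum()); c,s=np.cos(th),np.sin(th);R=np.array([[c,-s],[s,c]])
    t=B.mean(0)-R@A.mean(0); return np.degrees(th),t,np.abs(B-(A@R.T+t)).max(),R@[-88,-88]+t
print("topC",fit(L,T([(693,552),(185,690),(570,60)],52)))
print("topN",fit(N,T([(645,525),(208,638),(535,100)],60)))
print("sideC",fit(L,S([(530,92),(722,492),(85,225)],52)))
print("sideN",fit(N,S([(507,116),(667,458),(130,238)],60)))
# case corners t1: scale5 off 270,120 : hinge left(110,60) hinge right(692,135) near right(662,368) near left(82,295)
C=np.array([[65,165],[65,-165],[-65,-165],[-65,165]])
print("case",fit(C,g(it,[(112,62),(692,135),(664,365),(83,292)],5,270,120,26))[:3])
# shim7: head nose corners etc
s=g(it,[(341,400),(338,472),(415,404),(413,477),(532,425),(531,467)],5,270,120,5)
print("shim7",fit([[22,21],[22,-21],[-22,21],[-22,-21],[-86,12],[-86,-12]],s)[:3], fit([[22,-21],[22,21],[-22,-21],[-22,21],[-86,-12],[-86,12]],s)[:3])
R=Rn.from_rotvec(ctrl.get_obs()["orientation"]).as_matrix();print(R.round(3))
```

```text
topC (np.float64(15.807909464230967), array([540.04906232, 248.00707637]), np.float64(3.6325468562459946), array([479.34953797, 139.36285082]))
topN (np.float64(15.839621921307197), array([539.82536499, 247.93081063]), np.float64(0.797109581130826), array([479.18598308, 139.25300535]))
sideC (np.float64(15.611980026929302), array([540.21872339, 251.32260588]), np.float64(2.0792710271685166), array([479.14803338, 142.88658409]))
sideN (np.float64(16.177479917196447), array([540.00757757, 250.69386146]), np.float64(1.1478284462419879), array([480.01009037, 141.66037335]))
case (np.float64(-6.170724635166104), array([ 525.95802227, -236.72261879]), np.float64(2.3289799097605624))
shim7 (np.float64(88.18799293777897), array([ 400.37533716, -235.60760321]), np.float64(41.833547071032115)) (np.float64(88.24775251452179), array([ 400.34545225, -235.60667338]), np.float64(1.5793793867222803))
[[ 0.399  0.917  0.   ]
 [ 0.917 -0.399 -0.   ]
 [-0.     0.    -1.   ]]
```

```bash
cat > p.py <<'E'
# usage: p.py "x,y,z,psi[,step[,hold rows]]" ...  (psi deg: yaw of tool x, tool down); prints calls, updates cmd.json
import sys,json,os
from h import *
def Rpsi(d): d=np.radians(d);c,s=np.cos(d),np.sin(d); return np.array([[c,s,0],[s,-c,0],[0,0,-1.]])
st=json.load(open("cmd.json")) if os.path.exists("cmd.json") else {"p":[249.557,572.997,197.775],"psi":None}
if st["psi"] is None:
    R=Rn.from_rotvec(ctrl.get_obs()["orientation"]).as_matrix(); st["psi"]=float(np.degrees(np.arctan2(R[1,0],R[0,0])))
o=ctrl.get_obs(); R=Rn.from_rotvec(o["orientation"]).as_matrix()
print("t %.2f meas-cmd"%o["t"],np.round(np.array(o["ee_pos"])-st["p"],2),"psi",round(float(np.degrees(np.arctan2(R[1,0],R[0,0]))),2),"cmd",round(st["psi"],2),"F",np.round(o["ft_force"],1),"w",round(float(o["width"]),1))
pos=np.array(st["p"]);psi=st["psi"]; rows=[]
cp,cs=pos,psi
for a in sys.argv[1:]:
    v=[float(q) for q in a.split(",")]; step=v[4] if len(v)>4 else 55; hold=int(v[5]) if len(v)>5 else 0
    tp=np.array(v[:3]);ts=v[3]
    n=max(1,int(np.ceil(np.linalg.norm(tp-cp)/step-1e-6)),int(np.ceil(abs(ts-cs)/10.2-1e-6)))
    rows+=[(cp+(tp-cp)*k/n,cs+(ts-cs)*k/n) for k in range(1,n+1)]+[(tp,ts)]*hold
    cp,cs=tp,ts
calls=[]
i=0
while i<len(rows):
    ch=rows[i:i+5]; Rt=Rpsi(psi); out=[]
    for tp,ts in ch:
        s=np.round(Rt.T@(tp-pos)/150,3); r=round(-(ts-psi)/60,3)
        if np.abs(s).max()>1 or abs(r)>1: break
        out.append([[float(x)+0.0 for x in s],[0,0,r]])
    i+=len(out)
    while len(out)<5: out.append(out[-1])
    pos=pos+Rt@(np.array(out[-1][0])*150); psi=psi-out[-1][1][2]*60
    print(json.dumps(out).replace(" ",""))
json.dump({"p":pos.tolist(),"psi":psi},open("cmd.json","w"))
print("end",pos.round(2),round(psi,2))
E
python3 p.py 496.7,-233.7,130,-6.4
```

```text
t 2.00 meas-cmd [ 0.   -0.01 -0.02] psi 66.46 cmd 66.46 F [-0.8 -0.2  0. ] w 88.0
[[[-0.267,0.229,0.028],[0,0,0.076]],[[-0.534,0.457,0.056],[0,0,0.152]],[[-0.801,0.686,0.085],[0,0,0.228]],[[-0.801,0.686,0.085],[0,0,0.228]],[[-0.801,0.686,0.085],[0,0,0.228]]]
[[[-0.205,0.285,0.028],[0,0,0.076]],[[-0.411,0.571,0.056],[0,0,0.151]],[[-0.616,0.856,0.084],[0,0,0.227]],[[-0.616,0.856,0.084],[0,0,0.227]],[[-0.616,0.856,0.084],[0,0,0.227]]]
[[[-0.133,0.326,0.029],[0,0,0.076]],[[-0.265,0.651,0.057],[0,0,0.152]],[[-0.398,0.977,0.085],[0,0,0.228]],[[-0.398,0.977,0.085],[0,0,0.228]],[[-0.398,0.977,0.085],[0,0,0.228]]]
[[[-0.051,0.348,0.028],[0,0,0.076]],[[-0.103,0.695,0.057],[0,0,0.152]],[[-0.103,0.695,0.057],[0,0,0.152]],[[-0.103,0.695,0.057],[0,0,0.152]],[[-0.103,0.695,0.057],[0,0,0.152]]]
[[[0.004,0.352,0.028],[0,0,0.076]],[[0.008,0.703,0.056],[0,0,0.152]],[[0.008,0.703,0.056],[0,0,0.152]],[[0.008,0.703,0.056],[0,0,0.152]],[[0.008,0.703,0.056],[0,0,0.152]]]
[[[0.06,0.347,0.028],[0,0,0.076]],[[0.12,0.693,0.057],[0,0,0.151]],[[0.12,0.693,0.057],[0,0,0.151]],[[0.12,0.693,0.057],[0,0,0.151]],[[0.12,0.693,0.057],[0,0,0.151]]]
[[[0.114,0.333,0.028],[0,0,0.076]],[[0.114,0.333,0.028],[0,0,0.076]],[[0.114,0.333,0.028],[0,0,0.076]],[[0.114,0.333,0.028],[0,0,0.076]],[[0.114,0.333,0.028],[0,0,0.076]]]
end [ 496.76 -233.74  129.98] -6.38
```

Call:
move_arm([
  [[-0.267,0.229,0.028],[0,0,0.076]],
  [[-0.534,0.457,0.056],[0,0,0.152]],
  [[-0.801,0.686,0.085],[0,0,0.228]],
  [[-0.801,0.686,0.085],[0,0,0.228]],
  [[-0.801,0.686,0.085],[0,0,0.228]],
])

```text
t: 2.62
ee_pos: [296.4, 422.4, 185.5]
orientation: [-2.814, -1.396, -0.002]
ft_force: [-0.8, 1.6, -0.3]
width: 87.7
```

Call:
move_arm([
  [[-0.205,0.285,0.028],[0,0,0.076]],
  [[-0.411,0.571,0.056],[0,0,0.151]],
  [[-0.616,0.856,0.084],[0,0,0.227]],
  [[-0.616,0.856,0.084],[0,0,0.227]],
  [[-0.616,0.856,0.084],[0,0,0.227]],
])

```text
t: 3.25
ee_pos: [342.9, 271.9, 172.8]
orientation: [-2.959, -1.054, -0.002]
ft_force: [0.2, 0.1, 0.2]
width: 87.9
```

Call:
move_arm([
  [[-0.133,0.326,0.029],[0,0,0.076]],
  [[-0.265,0.651,0.057],[0,0,0.152]],
  [[-0.398,0.977,0.085],[0,0,0.228]],
  [[-0.398,0.977,0.085],[0,0,0.228]],
  [[-0.398,0.977,0.085],[0,0,0.228]],
])

```text
t: 3.88
ee_pos: [389.1, 120.5, 159.8]
orientation: [-3.063, -0.695, -0.001]
ft_force: [-0.5, 0.2, 0.1]
width: 87.7
```

Call:
move_arm([
  [[-0.051,0.348,0.028],[0,0,0.076]],
  [[-0.103,0.695,0.057],[0,0,0.152]],
  [[-0.103,0.695,0.057],[0,0,0.152]],
  [[-0.103,0.695,0.057],[0,0,0.152]],
  [[-0.103,0.695,0.057],[0,0,0.152]],
])

```text
t: 4.5
ee_pos: [419.3, 20.1, 151.2]
orientation: [-3.109, -0.452, -0.0]
ft_force: [0.4, 0.1, 0.5]
width: 87.7
```

Call:
move_arm([
  [[0.004,0.352,0.028],[0,0,0.076]],
  [[0.008,0.703,0.056],[0,0,0.152]],
  [[0.008,0.703,0.056],[0,0,0.152]],
  [[0.008,0.703,0.056],[0,0,0.152]],
  [[0.008,0.703,0.056],[0,0,0.152]],
])

```text
t: 5.12
ee_pos: [449.9, -81.0, 142.8]
orientation: [-3.135, -0.202, 0.001]
ft_force: [-0.3, 0.3, 0.6]
width: 87.9
```

Call:
move_arm([
  [[0.06,0.347,0.028],[0,0,0.076]],
  [[0.12,0.693,0.057],[0,0,0.151]],
  [[0.12,0.693,0.057],[0,0,0.151]],
  [[0.12,0.693,0.057],[0,0,0.151]],
  [[0.12,0.693,0.057],[0,0,0.151]],
])

```text
t: 5.75
ee_pos: [480.7, -181.7, 134.2]
orientation: [-3.141, 0.046, 0.001]
ft_force: [-0.4, -0.5, 0.3]
width: 87.7
```

Call:
move_arm([
  [[0.114,0.333,0.028],[0,0,0.076]],
  [[0.114,0.333,0.028],[0,0,0.076]],
  [[0.114,0.333,0.028],[0,0,0.076]],
  [[0.114,0.333,0.028],[0,0,0.076]],
  [[0.114,0.333,0.028],[0,0,0.076]],
], gripper=0.5)

```text
t: 6.38
ee_pos: [496.6, -232.9, 130.1]
orientation: [-3.137, 0.173, 0.0]
ft_force: [-0.1, 0.2, -0.4]
width: 44.5
```

```bash
python3 p.py 496.7,-233.7,48.5,-6.4,20,1
python3 - <<'E'
from h import *
shot("side","s3",(170,80,290,200),5)
shot("top","t3",(270,120,420,220),5)
E
```

```text
t 6.38 meas-cmd [-0.17  0.87  0.14] psi -6.31 cmd -6.38 F [-0.1  0.2 -0.4] w 44.5
[[[0.0,0.0,0.109],[0,0,0.0]],[[0.0,0.0,0.217],[0,0,0.0]],[[0.0,0.0,0.326],[0,0,0.0]],[[0.0,0.0,0.435],[0,0,0.0]],[[0.0,0.0,0.543],[0,0,0.0]]]
[[[0.0,0.0,0.0],[0,0,0.0]],[[0.0,0.0,0.0],[0,0,0.0]],[[0.0,0.0,0.0],[0,0,0.0]],[[0.0,0.0,0.0],[0,0,0.0]],[[0.0,0.0,0.0],[0,0,0.0]]]
end [ 496.76 -233.74   48.52] -6.38
```

View pics/s3.png

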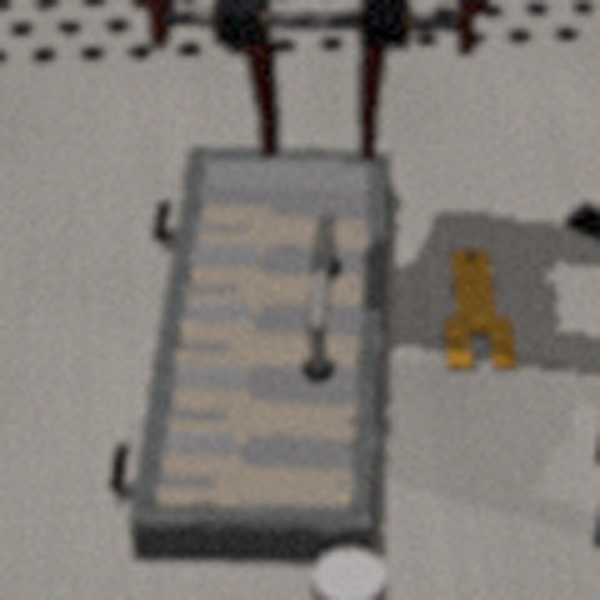

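The fingers, with tips at (268,155) and (370,155) in the crop, straddle the bar at (318,290). I descend and close.

Call:
move_arm([
  [[0.0,0.0,0.109],[0,0,0]],
  [[0.0,0.0,0.217],[0,0,0]],
  [[0.0,0.0,0.326],[0,0,0]],
  [[0.0,0.0,0.435],[0,0,0]],
  [[0.0,0.0,0.543],[0,0,0]],
])

```text
t: 7.1
ee_pos: [496.6, -233.7, 47.1]
orientation: [-3.136, 0.175, 0.001]
ft_force: [0.4, -0.4, 0.2]
width: 44.1
```

Call:
move_arm([
  [[0,0,0],[0,0,0]],
  [[0,0,0],[0,0,0]],
  [[0,0,0],[0,0,0]],
  [[0,0,0],[0,0,0]],
  [[0,0,0],[0,0,0]],
], gripper=0)

```text
t: 7.72
ee_pos: [497.0, -233.8, 48.9]
orientation: [3.136, -0.175, 0.001]
ft_force: [0.9, -0.4, 1.4]
width: 0.1
```

Run:
```python
from h import *
shot("side","s4",(170,80,290,200),5)
im=shot("top","t4",(270,100,420,220),5)
print(ctrl.pinpoint("side","lid_handle"),ctrl.pinpoint("top","lid_handle"), ctrl.get_obs()["ft_force"],ctrl.get_obs()["width"])
```

```text
[{'location': [499.2, -234.6, 68.5], 'p': 0.83}] [{'location': [496.2, -238.4, 67.1], 'p': 0.56}] [0.08843652 0.19331414 0.35965341] 0.2477400562148625
```

View pics/s4.png

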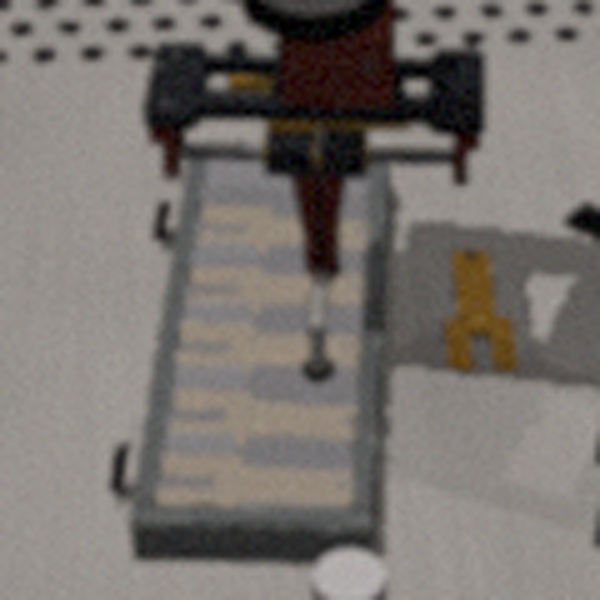

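View pics/t4.png

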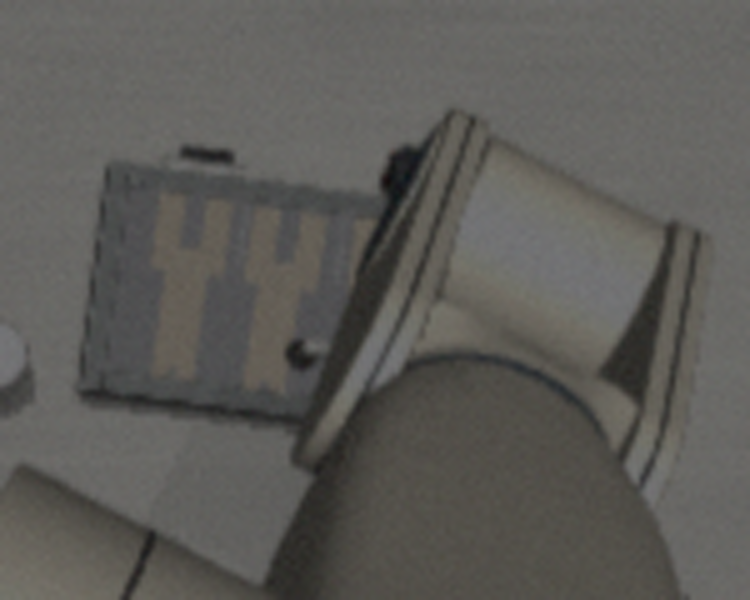

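Run:
```python
from h import *
im=ctrl.get_image("side"); f=lambda X:((proj(im,X)+.5-[170,80])*5-.5).round()
o=ctrl.get_obs();print(o["ee_pos"],o["t"],o["width"])
print("tcp",f(o["ee_pos"]),"grasp",f(np.array(o["ee_pos"])+[0,0,19]),"bar",f([496.7,-233.7,67.5]))
d=np.array([.1115,.9938,0])
for s in(-45,45):print(f(np.array([496.7,-233.7,67.5])+s*d))
```

```text
[ 496.76963495 -233.75764855   48.59058193] 7.975 0.5865148640703168
tcp [321. 296.] grasp [321. 271.] bar [321. 271.]
[325. 222.]
[317. 323.]
```

```bash
cat > lid.py <<'E'
import numpy as np,sys
# bar position at lid angle a (rad); TCP 19 below
H=np.array([591.1,-244.2,26.5]);ex=np.array([.9938,-.1115,0])
def bar(a):
    b=np.arctan2(41,95)+a; r=np.hypot(41,95); return H-ex*r*np.cos(b)+np.array([0,0,r*np.sin(b)])
a0,a1,n,dz=float(sys.argv[1]),float(sys.argv[2]),int(sys.argv[3]),float(sys.argv[4]) if len(sys.argv)>4 else -19
print(" ".join("%.1f,%.1f,%.1f,-6.4"%tuple(bar(a)+[0,0,dz]) for a in np.linspace(a0,a1,n+1)[1:]))
E
python3 p.py $(python3 lid.py 0 0.25 5)
```

```text
t 7.97 meas-cmd [ 0.01 -0.02  0.07] psi -6.38 cmd -6.38 F [ 0.7 -0.3 -0.9] w 0.6
[[[0.014,-0.001,-0.031],[0,0,0.0]],[[0.03,-0.001,-0.062],[0,0,0.0]],[[0.047,-0.001,-0.091],[0,0,0.0]],[[0.067,-0.001,-0.121],[0,0,0.0]],[[0.087,-0.001,-0.148],[0,0,0.0]]]
end [ 509.74 -235.04   70.72] -6.38
```

Call:
move_arm([
  [[0.014,-0.001,-0.031],[0,0,0]],
  [[0.03,-0.001,-0.062],[0,0,0]],
  [[0.047,-0.001,-0.091],[0,0,0]],
  [[0.067,-0.001,-0.121],[0,0,0]],
  [[0.087,-0.001,-0.148],[0,0,0]],
])

```text
t: 8.6
ee_pos: [510.1, -235.1, 71.1]
orientation: [3.137, -0.175, 0.0]
ft_force: [-0.4, 1.1, -1.3]
width: 0.6
```

Run:
```python
from h import *
shot("side","s5",(170,80,290,200),5)
o=ctrl.get_obs();print(o["ft_force"],o["width"],ctrl.pinpoint("side","lid_handle"))
```

```text
[0.94453909 0.26848045 1.06321449] 0.3605353567751623 [{'location': [495.2, -232.5, 68.5], 'p': 0.79}]
```

View pics/s5.png

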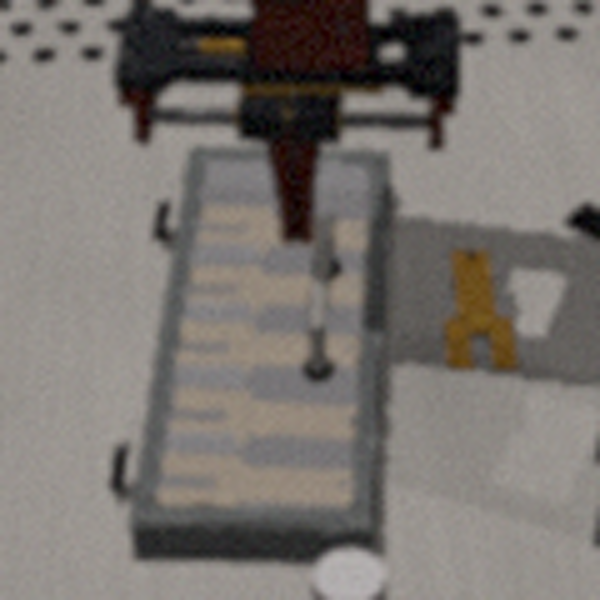

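Run:
```python
from h import *
im=shot("top","t5",(270,100,420,220),5); im=ctrl.get_image("side"); f=lambda X:((proj(im,X)+.5-[170,80])*5-.5).round()
o=ctrl.get_obs()
print("tcp",f(o["ee_pos"]),f([496.7,-233.7,31.5]),ctrl.get_image("side")["R"].T@-ctrl.get_image("side")["t"])
for s in(-45,45):
  for z in(67.5,31.5): print(s,z,f(np.array([496.7,-233.7,z])+s*np.array([.1115,.9938,0])))
```

```text
tcp [298. 266.] [322. 318.] [532.29185089 639.97846369 794.32985218]
-45 67.5 [325. 222.]
-45 31.5 [326. 269.]
45 67.5 [317. 323.]
45 31.5 [318. 370.]
```

Run:
```python
from h import *
shot("side","s6",(205,95,255,145),14)
im=ctrl.get_image("side"); f=lambda X:((proj(im,X)+.5-[205,95])*14-.5).round()
p=np.array(ctrl.get_obs()["ee_pos"]);print(f(p),f(p+[0,0,19]))
```

```text
[346. 537.] [343. 464.]
```

View pics/s6.png

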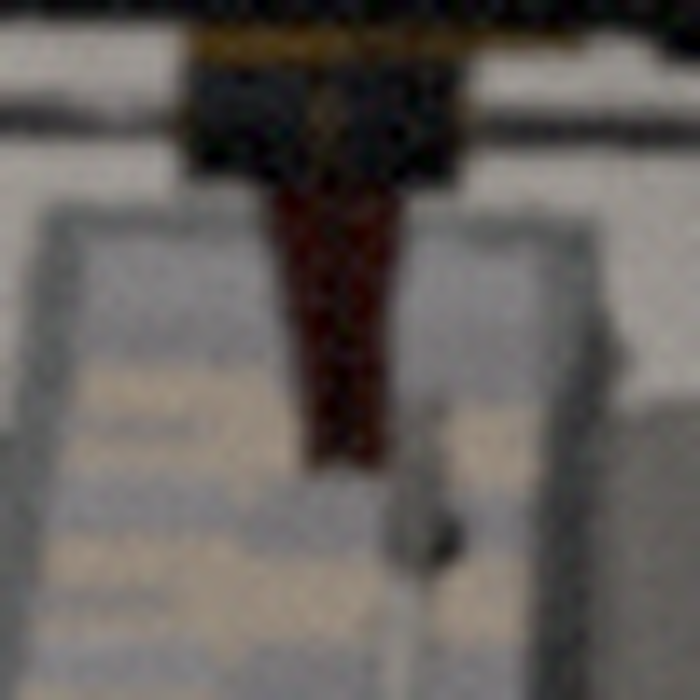

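View pics/t5.png

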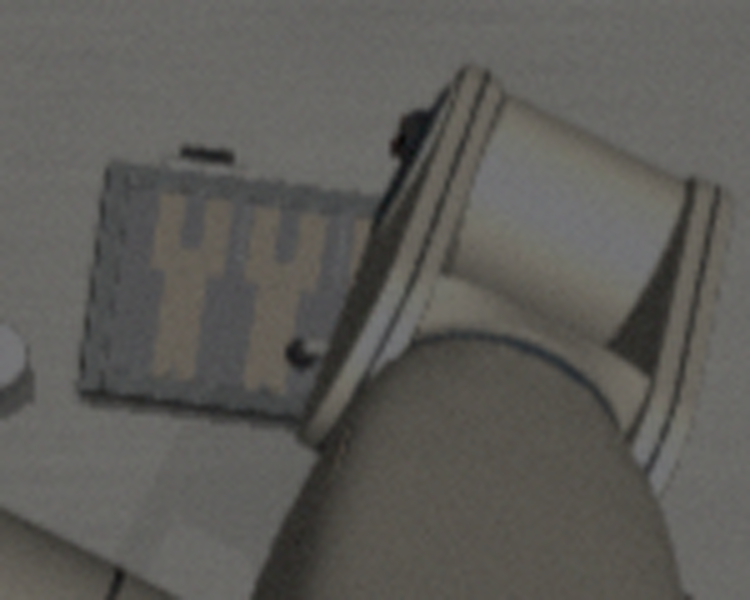

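Run:
```python
from h import *
im=ctrl.get_image("side"); f=lambda X:((proj(im,X)+.5-[170,80])*5-.5).round()
for z in(130,149):
  for s in(-22,22): print(z,s,f(np.array([496.6,-232.9,z])+s*np.array([.9938,-.1115,0])))
o=ctrl.get_obs();print(o["qpos"])
im=cv2.imread("pics/s3.png");cv2.imwrite("pics/s3b.png",im[:250,150:450])
```

```text
130 -22 [358. 185.]
130 22 [279. 183.]
149 -22 [358. 157.]
149 22 [277. 155.]
[-4.53274212e-01  5.09614502e-01  1.85074951e+00 -2.61916470e-05
  7.81692962e-01 -3.41940760e-01]
```

View pics/s3b.png

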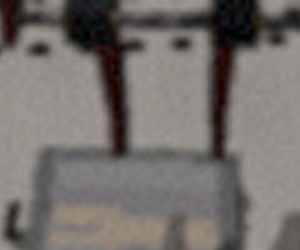

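The fingertips show 19 mm above the reported TCP in both pictures (row 465 against a predicted 537, and 155 against 185), which explains the missed bar. So I treat the true tip as TCP + 19 mm and regrasp lower, watching the force.

```bash
python3 p.py 509.7,-235,92,-6.4,30,2 496.7,-233.7,92,-6.4,30; python3 p.py 496.7,-233.7,52,-6.4,10;  python3 p.py 496.7,-233.7,34,-6.4,4
```

```text
t 9.05 meas-cmd [-0.22  0.08 -0.2 ] psi -6.38 cmd -6.38 F [ 0.6 -0.1  0.1] w 0.5
[[[0.0,0.0,-0.142],[0,0,0.0]],[[0.0,0.0,-0.142],[0,0,0.0]],[[0.0,0.0,-0.142],[0,0,0.0]],[[-0.087,0.001,-0.142],[0,0,0.0]],[[-0.087,0.001,-0.142],[0,0,0.0]]]
end [ 496.76 -233.74   92.02] -6.38
t 9.05 meas-cmd [ 12.77  -1.22 -21.5 ] psi -6.38 cmd -6.38 F [ 0.6 -0.1  0.1] w 0.5
[[[0.0,0.0,0.053],[0,0,0.0]],[[0.0,0.0,0.107],[0,0,0.0]],[[0.0,0.0,0.16],[0,0,0.0]],[[0.0,0.0,0.213],[0,0,0.0]],[[0.0,0.0,0.267],[0,0,0.0]]]
end [ 496.76 -233.74   51.97] -6.38
t 9.05 meas-cmd [12.77 -1.22 18.55] psi -6.38 cmd -6.38 F [ 0.6 -0.1  0.1] w 0.5
[[[0.0,0.0,0.024],[0,0,0.0]],[[0.0,0.0,0.048],[0,0,0.0]],[[0.0,0.0,0.072],[0,0,0.0]],[[0.0,0.0,0.096],[0,0,0.0]],[[0.0,0.0,0.12],[0,0,0.0]]]
end [ 496.76 -233.74   33.97] -6.38
```

Call:
move_arm([
  [[0,0,-0.142],[0,0,0]],
  [[0,0,-0.142],[0,0,0]],
  [[0,0,-0.142],[0,0,0]],
  [[-0.087,0.001,-0.142],[0,0,0]],
  [[-0.087,0.001,-0.142],[0,0,0]],
], gripper=0.5)

```text
t: 9.68
ee_pos: [495.0, -233.2, 91.3]
orientation: [-3.136, 0.175, 0.003]
ft_force: [-0.3, -0.1, -0.3]
width: 43.1
```

Call:
move_arm([
  [[0,0,0.053],[0,0,0]],
  [[0,0,0.107],[0,0,0]],
  [[0,0,0.16],[0,0,0]],
  [[0,0,0.213],[0,0,0]],
  [[0,0,0.267],[0,0,0]],
])

```text
t: 10.3
ee_pos: [496.7, -233.7, 51.3]
orientation: [-3.137, 0.175, 0.0]
ft_force: [-0.6, 0.6, -0.1]
width: 43.8
```

Call:
move_arm([
  [[0,0,0.024],[0,0,0]],
  [[0,0,0.048],[0,0,0]],
  [[0,0,0.072],[0,0,0]],
  [[0,0,0.096],[0,0,0]],
  [[0,0,0.12],[0,0,0]],
])

```text
t: 10.92
ee_pos: [496.9, -233.8, 33.9]
orientation: [3.137, -0.175, 0.0]
ft_force: [-0.7, -0.1, -0.4]
width: 44.0
```

Call:
move_arm([
  [[0,0,0],[0,0,0]],
  [[0,0,0],[0,0,0]],
  [[0,0,0],[0,0,0]],
  [[0,0,0],[0,0,0]],
  [[0,0,0],[0,0,0]],
], gripper=0)

```text
t: 11.55
ee_pos: [497.7, -233.9, 34.2]
orientation: [3.136, -0.175, 0.003]
ft_force: [3.6, 1.0, -1.8]
width: 9.2
```

```bash
sed -i 's/591.1,-244.2/592.0,-244.2/' lid.py; python3 p.py $(python3 lid.py 0 1.72 25 -33.5)
```

```text
t 11.55 meas-cmd [ 0.97 -0.18  0.23] psi -6.38 cmd -6.38 F [ 3.6  1.  -1.8] w 9.2
[[[0.026,-0.002,-0.043],[0,0,0.0]],[[0.049,-0.002,-0.084],[0,0,0.0]],[[0.075,-0.001,-0.124],[0,0,0.0]],[[0.103,-0.002,-0.162],[0,0,0.0]],[[0.135,-0.001,-0.198],[0,0,0.0]]]
[[[0.033,-0.001,-0.034],[0,0,0.0]],[[0.069,-0.001,-0.064],[0,0,0.0]],[[0.107,0.0,-0.093],[0,0,0.0]],[[0.147,-0.001,-0.119],[0,0,0.0]],[[0.188,0.0,-0.142],[0,0,0.0]]]
[[[0.043,-0.001,-0.02],[0,0,0.0]],[[0.087,0.0,-0.038],[0,0,0.0]],[[0.133,-0.001,-0.052],[0,0,0.0]],[[0.179,0.0,-0.063],[0,0,0.0]],[[0.225,0.0,-0.071],[0,0,0.0]]]
[[[0.048,0.0,-0.004],[0,0,0.0]],[[0.095,0.0,-0.006],[0,0,0.0]],[[0.142,0.0,-0.004],[0,0,0.0]],[[0.189,0.0,0.001],[0,0,0.0]],[[0.236,0.0,0.01],[0,0,0.0]]]
[[[0.047,0.0,0.011],[0,0,0.0]],[[0.092,0.0,0.026],[0,0,0.0]],[[0.135,0.0,0.044],[0,0,0.0]],[[0.178,0.0,0.065],[0,0,0.0]],[[0.219,0.0,0.089],[0,0,0.0]]]
end [ 646.29 -250.31   80.78] -6.38
```

Call:
move_arm([
  [[0.026,-0.002,-0.043],[0,0,0]],
  [[0.049,-0.002,-0.084],[0,0,0]],
  [[0.075,-0.001,-0.124],[0,0,0]],
  [[0.103,-0.002,-0.162],[0,0,0]],
  [[0.135,-0.001,-0.198],[0,0,0]],
])

```text
t: 12.18
ee_pos: [515.6, -235.8, 63.8]
orientation: [-3.136, 0.174, 0.005]
ft_force: [-3.2, -5.0, -4.8]
width: 9.4
```

Call:
move_arm([
  [[0.033,-0.001,-0.034],[0,0,0]],
  [[0.069,-0.001,-0.064],[0,0,0]],
  [[0.107,0.0,-0.093],[0,0,0]],
  [[0.147,-0.001,-0.119],[0,0,0]],
  [[0.188,0.0,-0.142],[0,0,0]],
])

```text
t: 12.8
ee_pos: [541.4, -238.7, 85.9]
orientation: [-3.136, 0.174, 0.012]
ft_force: [-11.0, -2.9, 8.2]
width: 9.0
```

Call:
move_arm([
  [[0.043,-0.001,-0.02],[0,0,0]],
  [[0.087,0.0,-0.038],[0,0,0]],
  [[0.133,-0.001,-0.052],[0,0,0]],
  [[0.179,0.0,-0.063],[0,0,0]],
  [[0.225,0.0,-0.071],[0,0,0]],
])

```text
t: 13.42
ee_pos: [577.2, -242.8, 96.8]
orientation: [-3.137, 0.175, 0.004]
ft_force: [-6.5, -3.5, 5.5]
width: 9.1
```

Call:
move_arm([
  [[0.048,0.0,-0.004],[0,0,0]],
  [[0.095,0.0,-0.006],[0,0,0]],
  [[0.142,0.0,-0.004],[0,0,0]],
  [[0.189,0.0,0.001],[0,0,0]],
  [[0.236,0.0,0.01],[0,0,0]],
])

```text
t: 14.05
ee_pos: [612.8, -246.7, 95.1]
orientation: [-3.137, 0.175, 0.003]
ft_force: [-4.7, -3.4, 4.2]
width: 8.7
```

Call:
move_arm([
  [[0.047,0.0,0.011],[0,0,0]],
  [[0.092,0.0,0.026],[0,0,0]],
  [[0.135,0.0,0.044],[0,0,0]],
  [[0.178,0.0,0.065],[0,0,0]],
  [[0.219,0.0,0.089],[0,0,0]],
])

```text
t: 14.68
ee_pos: [644.9, -250.3, 81.4]
orientation: [-3.136, 0.174, 0.007]
ft_force: [-28.6, 0.2, 40.9]
width: 9.3
```

```bash
python3 p.py
python3 - <<'E'
from h import *
shot("side","s7",(150,30,310,200),4)
E
```

```text
t 14.68 meas-cmd [-1.44  0.04  0.64] psi -6.36 cmd -6.38 F [-28.6   0.2  40.9] w 9.3
end [ 646.29 -250.31   80.78] -6.38
```

View pics/s7.png

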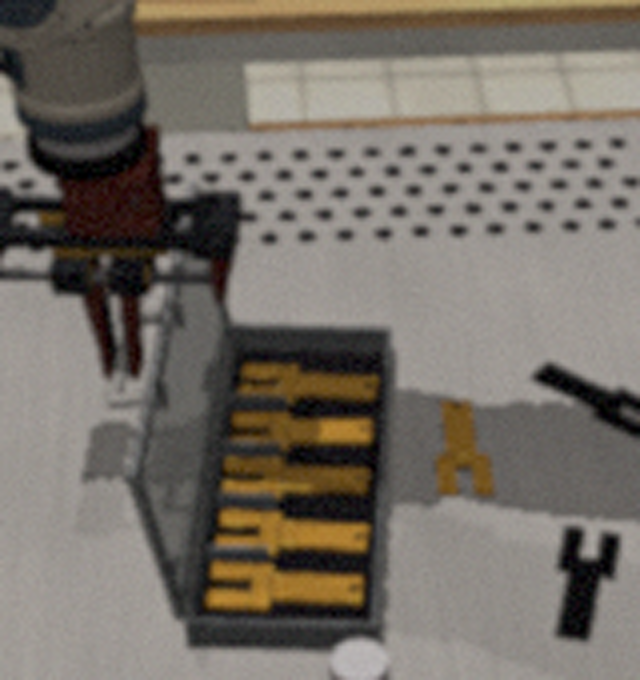

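Lid against its stop; five shims visible in bays. Release and rise.

```bash
python3 p.py 644.9,-250.2,81.4,-6.4,55,4;  python3 p.py 644.9,-250.2,200,-6.4,24
```

```text
t 14.72 meas-cmd [-1.67  0.08  0.82] psi -6.35 cmd -6.38 F [-11.4  -1.6  14. ] w 9.3
[[[-0.009,0.0,-0.004],[0,0,0.0]],[[-0.009,0.0,-0.004],[0,0,0.0]],[[-0.009,0.0,-0.004],[0,0,0.0]],[[-0.009,0.0,-0.004],[0,0,0.0]],[[-0.009,0.0,-0.004],[0,0,0.0]]]
end [ 644.95 -250.16   81.38] -6.38
t 14.72 meas-cmd [-0.33 -0.07  0.22] psi -6.35 cmd -6.38 F [-11.4  -1.6  14. ] w 9.3
[[[0.0,0.0,-0.158],[0,0,0.0]],[[0.0,0.0,-0.316],[0,0,0.0]],[[0.0,0.0,-0.475],[0,0,0.0]],[[0.0,0.0,-0.633],[0,0,0.0]],[[0.0,0.0,-0.791],[0,0,0.0]]]
end [ 644.95 -250.16  200.02] -6.38
```

Call:
move_arm([
  [[-0.009,0,-0.004],[0,0,0]],
  [[-0.009,0,-0.004],[0,0,0]],
  [[-0.009,0,-0.004],[0,0,0]],
  [[-0.009,0,-0.004],[0,0,0]],
  [[-0.009,0,-0.004],[0,0,0]],
], gripper=0.25)

```text
t: 15.35
ee_pos: [645.1, -250.0, 81.3]
orientation: [-3.137, 0.175, -0.0]
ft_force: [0.7, -0.7, 0.4]
width: 22.2
```

Call:
move_arm([
  [[0,0,-0.158],[0,0,0]],
  [[0,0,-0.316],[0,0,0]],
  [[0,0,-0.475],[0,0,0]],
  [[0,0,-0.633],[0,0,0]],
  [[0,0,-0.791],[0,0,0]],
])

```text
t: 15.98
ee_pos: [644.9, -250.1, 200.8]
orientation: [-3.137, 0.175, 0.0]
ft_force: [0.3, 0.2, -0.0]
width: 22.0
```

Run:
```python
from h import *
shot("side","s8",(150,30,310,200),4)
im=shot("top","t8",(270,120,420,270),5)
```

```text
(no output)
```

View pics/s8.png

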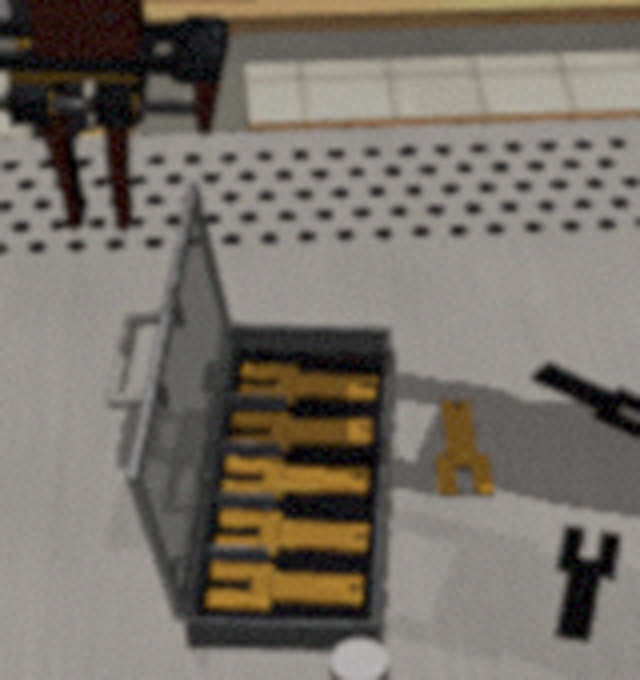

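View pics/t8.png

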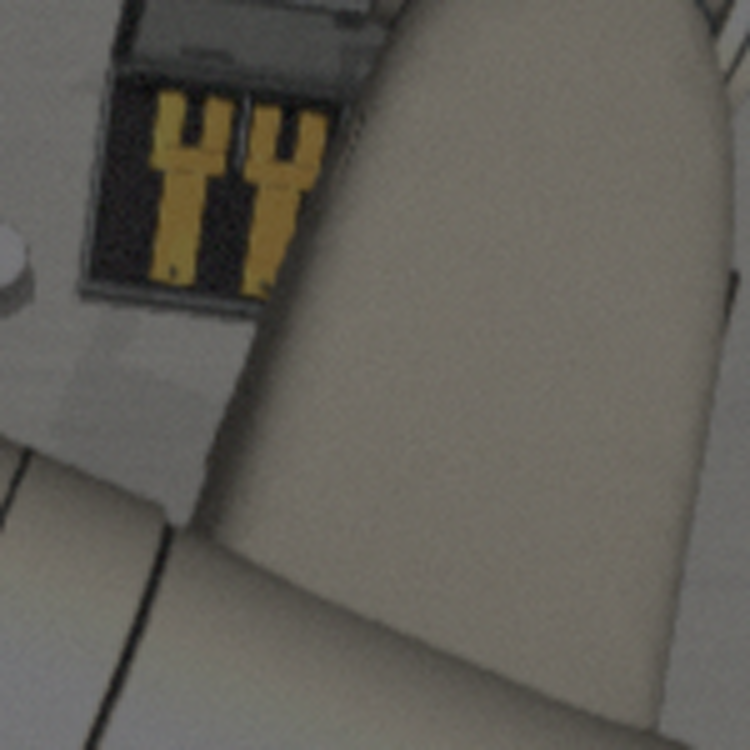

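Lid is on its stop with the gripper clear. Now shim7.

```bash
python3 p.py 560,-258,170,-4,30 399,-280.6,100,-1.8,35; python3 p.py 399,-280.6,20,-1.8,25 399,-280.6,-10,-1.8,15
```

```text
t 16.07 meas-cmd [ 1.71 -0.68  3.05] psi -6.38 cmd -6.38 F [ 0.3 -0.4 -0. ] w 22.0
[[[-0.139,0.029,0.05],[0,0,-0.01]],[[-0.279,0.057,0.1],[0,0,-0.02]],[[-0.418,0.086,0.15],[0,0,-0.03]],[[-0.557,0.115,0.2],[0,0,-0.04]],[[-0.732,0.16,0.278],[0,0,-0.046]]]
[[[-0.177,0.036,0.078],[0,0,-0.006]],[[-0.354,0.072,0.155],[0,0,-0.012]],[[-0.531,0.109,0.233],[0,0,-0.018]],[[-0.708,0.145,0.311],[0,0,-0.024]],[[-0.885,0.181,0.389],[0,0,-0.03]]]
end [ 398.97 -280.53   99.98] -1.82
t 16.07 meas-cmd [247.69  29.7  103.1 ] psi -6.38 cmd -1.82 F [ 0.3 -0.4 -0. ] w 22.0
[[[0.0,0.0,0.133],[0,0,-0.0]],[[0.0,0.0,0.267],[0,0,-0.0]],[[0.0,0.0,0.4],[0,0,-0.0]],[[0.0,0.0,0.533],[0,0,-0.0]],[[0.0,0.0,0.633],[0,0,-0.0]]]
[[[0.0,0.0,0.1],[0,0,-0.0]],[[0.0,0.0,0.1],[0,0,-0.0]],[[0.0,0.0,0.1],[0,0,-0.0]],[[0.0,0.0,0.1],[0,0,-0.0]],[[0.0,0.0,0.1],[0,0,-0.0]]]
end [ 398.97 -280.53   -9.98] -1.82
```

Call:
move_arm([
  [[-0.139,0.029,0.05],[0,0,-0.01]],
  [[-0.279,0.057,0.1],[0,0,-0.02]],
  [[-0.418,0.086,0.15],[0,0,-0.03]],
  [[-0.557,0.115,0.2],[0,0,-0.04]],
  [[-0.732,0.16,0.278],[0,0,-0.046]],
], gripper=0.5)

```text
t: 16.7
ee_pos: [532.4, -261.6, 157.2]
orientation: [-3.14, 0.098, 0.0]
ft_force: [0.1, -0.3, -0.5]
width: 43.9
```

Call:
move_arm([
  [[-0.177,0.036,0.078],[0,0,-0.006]],
  [[-0.354,0.072,0.155],[0,0,-0.012]],
  [[-0.531,0.109,0.233],[0,0,-0.018]],
  [[-0.708,0.145,0.311],[0,0,-0.024]],
  [[-0.885,0.181,0.389],[0,0,-0.03]],
])

```text
t: 17.32
ee_pos: [397.6, -280.2, 98.8]
orientation: [-3.141, 0.049, 0.001]
ft_force: [0.7, -0.1, -0.7]
width: 44.1
```

Run:
```python
from h import *
im=shot("side","s9",(230,90,310,170),9)
f=lambda X:((proj(im,X)+.5-[230,90])*9-.5).round()
p=np.array(ctrl.get_obs()["ee_pos"]);print(p,[f(p+[s,0,d]) for s in (-22,22) for d in (0,19)])
print(ctrl.get_obs()["t"])
```

```text
[ 393.61975486 -278.9628688    97.19882171] [array([411., 219.]), array([415., 170.]), array([277., 225.]), array([279., 176.])]
17.375
```

View pics/s9.png

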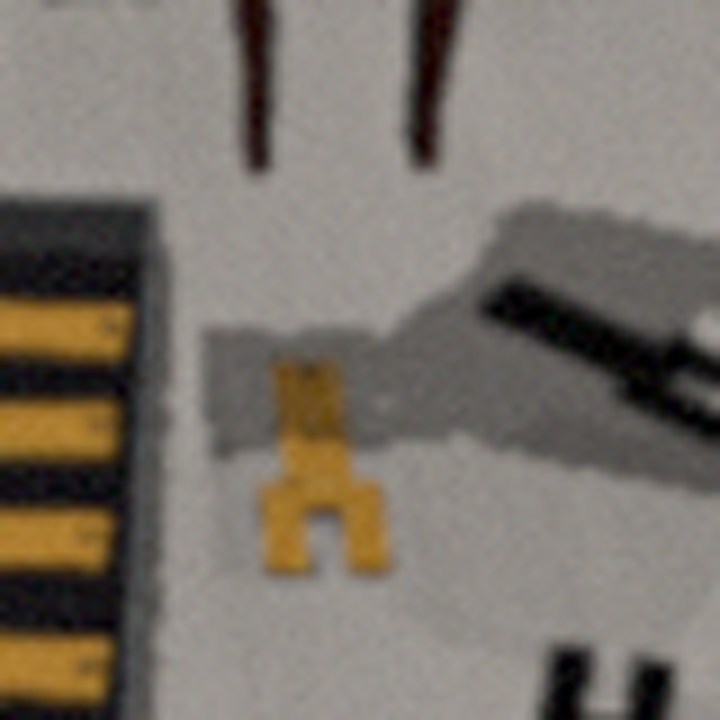

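Call:
move_arm([
  [[0,0,0.133],[0,0,0]],
  [[0,0,0.267],[0,0,0]],
  [[0,0,0.4],[0,0,0]],
  [[0,0,0.533],[0,0,0]],
  [[0,0,0.633],[0,0,0]],
])

```text
t: 18.0
ee_pos: [398.8, -280.2, 3.8]
orientation: [-3.141, 0.05, 0.001]
ft_force: [0.3, 0.5, 0.2]
width: 44.0
```

Call:
move_arm([
  [[0,0,0.05],[0,0,0]],
  [[0,0,0.1],[0,0,0]],
  [[0,0,0.1],[0,0,0]],
  [[0,0,0.1],[0,0,0]],
  [[0,0,0.1],[0,0,0]],
])

```text
t: 18.62
ee_pos: [399.3, -280.8, -9.5]
orientation: [3.141, -0.05, 0.001]
ft_force: [0.1, -0.4, -0.4]
width: 43.8
```

```bash
python3 p.py
python3 - <<'E'
from h import *
im=shot("side","s10",(230,90,310,170),9)
f=lambda X:((proj(im,X)+.5-[230,90])*9-.5).round()
p=np.array(ctrl.get_obs()["ee_pos"]);print(p,[f(p+[s,0,d]) for s in (-22,22) for d in (0,19)])
E
```

```text
t 18.62 meas-cmd [ 0.32 -0.23  0.44] psi -1.82 cmd -1.82 F [ 0.1 -0.4 -0.4] w 43.8
end [ 398.97 -280.53   -9.98] -1.82
[ 399.29045025 -280.74918711   -9.5595561 ] [array([377., 466.]), array([380., 424.]), array([252., 472.]), array([253., 430.])]
```

View pics/s10.png

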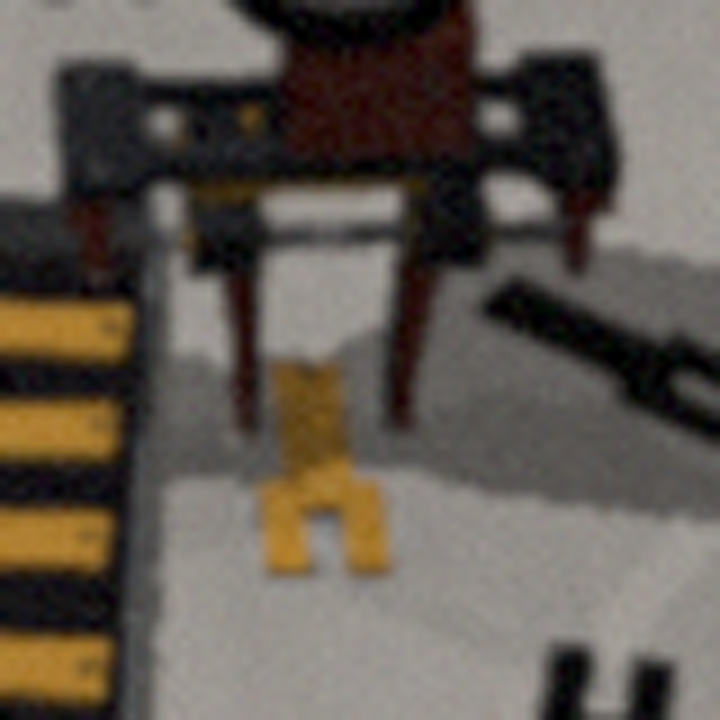

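```bash
python3 p.py 401,-280.6,-15,-1.8,1 401,-280.6,-15,-1.8,1,1;  python3 p.py 401,-280.6,-18.5,-1.8,0.7
```

```text
t 18.68 meas-cmd [ 0.32 -0.22  0.42] psi -1.82 cmd -1.82 F [ 0.8 -0.1  0.5] w 43.8
[[[0.002,0.0,0.006],[0,0,-0.0]],[[0.005,0.0,0.011],[0,0,-0.0]],[[0.007,0.0,0.017],[0,0,-0.0]],[[0.009,0.0,0.022],[0,0,-0.0]],[[0.011,0.0,0.028],[0,0,-0.0]]]
[[[0.003,0.0,0.005],[0,0,-0.0]],[[0.003,0.0,0.005],[0,0,-0.0]],[[0.003,0.0,0.005],[0,0,-0.0]],[[0.003,0.0,0.005],[0,0,-0.0]],[[0.003,0.0,0.005],[0,0,-0.0]]]
end [ 401.07 -280.6   -14.93] -1.82
t 18.68 meas-cmd [-1.78 -0.15  5.37] psi -1.82 cmd -1.82 F [ 0.8 -0.1  0.5] w 43.8
[[[0.0,0.0,0.004],[0,0,-0.0]],[[0.0,0.0,0.008],[0,0,-0.0]],[[0.0,0.0,0.012],[0,0,-0.0]],[[0.0,0.0,0.016],[0,0,-0.0]],[[0.0,0.0,0.02],[0,0,-0.0]]]
[[[0.0,0.0,0.004],[0,0,-0.0]],[[0.0,0.0,0.004],[0,0,-0.0]],[[0.0,0.0,0.004],[0,0,-0.0]],[[0.0,0.0,0.004],[0,0,-0.0]],[[0.0,0.0,0.004],[0,0,-0.0]]]
end [ 401.07 -280.6   -18.53] -1.82
```

Call:
move_arm([
  [[0.004,0,0.01],[0,0,0]],
  [[0.009,0,0.02],[0,0,0]],
  [[0.014,0,0.033],[0,0,0]],
  [[0.014,0,0.033],[0,0,0]],
  [[0.014,0,0.033],[0,0,0]],
])

```text
t: 19.3
ee_pos: [401.0, -280.6, -15.0]
orientation: [-3.141, 0.05, 0.0]
ft_force: [-0.5, 0.7, 0.4]
width: 44.1
```

Call:
move_arm([
  [[0,0,0.004],[0,0,0]],
  [[0,0,0.008],[0,0,0]],
  [[0,0,0.012],[0,0,0]],
  [[0,0,0.016],[0,0,0]],
  [[0,0,0.016],[0,0,0]],
])

```text
t: 19.92
ee_pos: [401.1, -280.6, -17.4]
orientation: [-3.141, 0.05, 0.0]
ft_force: [0.5, -0.4, 0.2]
width: 43.8
```

Call:
move_arm([
  [[0,0,0],[0,0,0]],
  [[0,0,0],[0,0,0]],
  [[0,0,0],[0,0,0]],
  [[0,0,0],[0,0,0]],
  [[0,0,0],[0,0,0]],
], gripper=0)

```text
t: 20.55
ee_pos: [401.1, -280.6, -17.3]
orientation: [3.141, -0.05, -0.0]
ft_force: [-1.1, -0.3, -0.4]
width: 0.7
```

```bash
python3 - <<'E'
import json
s=json.load(open("cmd.json"));s["p"]=[401.07,-280.6,-17.33];json.dump(s,open("cmd.json","w"))
E
python3 p.py 401,-280.6,60,-1.8,16
```

```text
t 20.55 meas-cmd [0.01 0.01 0.01] psi -1.82 cmd -1.82 F [-1.1 -0.3 -0.4] w 0.7
[[[0.0,0.0,-0.103],[0,0,-0.0]],[[0.0,0.0,-0.206],[0,0,-0.0]],[[0.0,0.0,-0.309],[0,0,-0.0]],[[0.0,0.0,-0.412],[0,0,-0.0]],[[0.0,0.0,-0.516],[0,0,-0.0]]]
end [ 401.07 -280.6    60.07] -1.82
```

Run:
```python
import json
s=json.load(open("cmd.json"));s["p"]=[401.07,-280.6,-17.33];json.dump(s,open("cmd.json","w"))
from h import *
im=shot("side","s11",(240,100,300,160),12)
f=lambda X:((proj(im,X)+.5-[240,100])*12-.5).round()
p=np.array(ctrl.get_obs()["ee_pos"]);print(p,[f(p+[0,0,d]) for d in (17,19,22,27)])
```

```text
[ 401.07485288 -280.58637981  -17.32138518] [array([294., 479.]), array([294., 474.]), array([295., 465.]), array([295., 450.])]
```

View pics/s11.png

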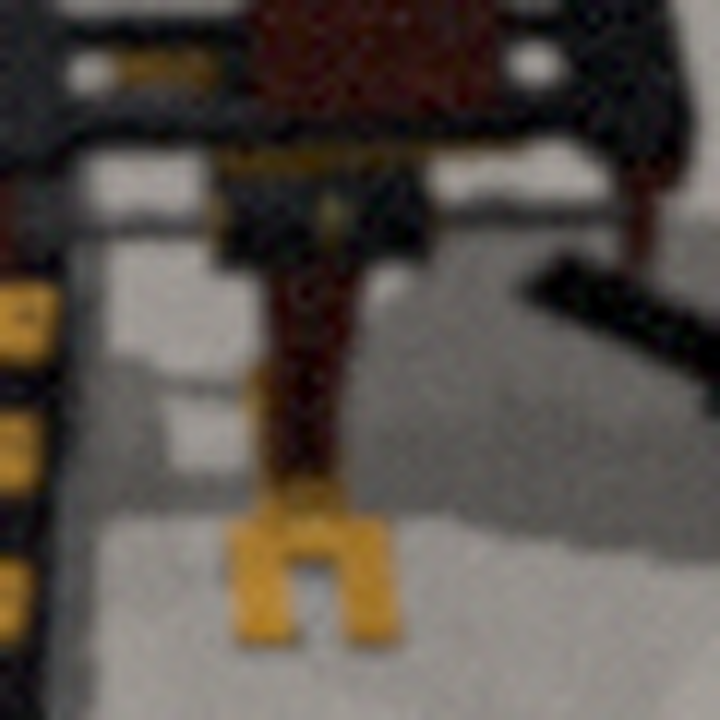

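The fingers closed over the tab without gripping it (width 0.7), so the tips are higher than I assumed. I reopen and feel for the bench.

Call:
move_arm([
  [[0,0,0],[0,0,0]],
  [[0,0,0],[0,0,0]],
  [[0,0,0],[0,0,0]],
  [[0,0,0],[0,0,0]],
  [[0,0,0.006],[0,0,0]],
], gripper=0.5)

```text
t: 21.22
ee_pos: [401.1, -280.6, -18.2]
orientation: [3.141, -0.05, 0.0]
ft_force: [-0.2, 0.4, 0.5]
width: 43.5
```

Call:
move_arm([
  [[0,0,0.004],[0,0,0]],
  [[0,0,0.008],[0,0,0]],
  [[0,0,0.012],[0,0,0]],
  [[0,0,0.012],[0,0,0]],
  [[0,0,0.012],[0,0,0]],
])

```text
t: 21.85
ee_pos: [401.1, -280.6, -20.0]
orientation: [3.141, -0.05, 0.0]
ft_force: [-0.8, -0.8, 0.6]
width: 43.9
```

Call:
move_arm([
  [[0,0,0.004],[0,0,0]],
  [[0,0,0.008],[0,0,0]],
  [[0,0,0.012],[0,0,0]],
  [[0,0,0.012],[0,0,0]],
  [[0,0,0.012],[0,0,0]],
])

```text
t: 22.48
ee_pos: [401.1, -280.6, -21.8]
orientation: [-3.141, 0.05, 0.0]
ft_force: [0.3, -0.1, -0.1]
width: 44.2
```

Call:
move_arm([
  [[0,0,0.003],[0,0,0]],
  [[0,0,0.006],[0,0,0]],
  [[0,0,0.009],[0,0,0]],
  [[0,0,0.009],[0,0,0]],
  [[0,0,0.009],[0,0,0]],
])

```text
t: 23.1
ee_pos: [401.1, -280.6, -23.2]
orientation: [-3.141, 0.05, 0.0]
ft_force: [-0.3, 0.1, -0.2]
width: 43.8
```

Call:
move_arm([
  [[0,0,0.003],[0,0,0]],
  [[0,0,0.006],[0,0,0]],
  [[0,0,0.006],[0,0,0]],
  [[0,0,0.006],[0,0,0]],
  [[0,0,0.006],[0,0,0]],
])

```text
t: 23.72
ee_pos: [401.1, -280.6, -24.1]
orientation: [3.141, -0.05, 0.0]
ft_force: [-0.1, 0.4, 0.1]
width: 43.9
```

Call:
move_arm([
  [[0,0,0.003],[0,0,0]],
  [[0,0,0.006],[0,0,0]],
  [[0,0,0.006],[0,0,0]],
  [[0,0,0.006],[0,0,0]],
  [[0,0,0.006],[0,0,0]],
])

```text
t: 24.35
ee_pos: [401.1, -280.6, -24.6]
orientation: [3.141, -0.05, 0.0]
ft_force: [-1.0, 0.5, 7.0]
width: 43.9
```

Bench contact came at TCP z ≈ -24.5, so the true tip is at TCP + 24.5 mm. I rise about 1.4 mm and grip.

Call:
move_arm([
  [[0,0,-0.009],[0,0,0]],
  [[0,0,-0.009],[0,0,0]],
  [[0,0,-0.009],[0,0,0]],
  [[0,0,-0.009],[0,0,0]],
  [[0,0,-0.009],[0,0,0]],
])

```text
t: 24.98
ee_pos: [401.1, -280.6, -23.7]
orientation: [-3.141, 0.05, 0.0]
ft_force: [-0.1, -0.4, -0.4]
width: 44.0
```

Call:
move_arm([
  [[0,0,0],[0,0,0]],
  [[0,0,0],[0,0,0]],
  [[0,0,0],[0,0,0]],
  [[0,0,0],[0,0,0]],
  [[0,0,0],[0,0,0]],
], gripper=0)

```text
t: 25.6
ee_pos: [401.1, -280.6, -23.6]
orientation: [3.141, -0.05, 0.0]
ft_force: [0.3, -0.7, -0.6]
width: 23.3
```

```bash
cat > setc.py <<'E'
import json,sys
s=json.load(open("cmd.json"));s["p"]=[float(x) for x in sys.argv[1].split(",")];json.dump(s,open("cmd.json","w"))
E
python3 setc.py 401.07,-280.6,-23.63
python3 p.py 401,-280.6,47,-1.8,14
```

```text
t 25.60 meas-cmd [0.04 0.   0.01] psi -1.82 cmd -1.82 F [ 0.3 -0.7 -0.6] w 23.3
[[[0.0,0.0,-0.078],[0,0,-0.0]],[[0.0,0.0,-0.157],[0,0,-0.0]],[[0.0,0.0,-0.235],[0,0,-0.0]],[[0.0,0.0,-0.314],[0,0,-0.0]],[[0.0,0.0,-0.392],[0,0,-0.0]]]
[[[0.0,0.0,-0.079],[0,0,-0.0]],[[0.0,0.0,-0.079],[0,0,-0.0]],[[0.0,0.0,-0.079],[0,0,-0.0]],[[0.0,0.0,-0.079],[0,0,-0.0]],[[0.0,0.0,-0.079],[0,0,-0.0]]]
end [ 401.07 -280.6    47.02] -1.82
```

Call:
move_arm([
  [[0,0,-0.094],[0,0,0]],
  [[0,0,-0.188],[0,0,0]],
  [[0,0,-0.282],[0,0,0]],
  [[0,0,-0.376],[0,0,0]],
  [[0,0,-0.471],[0,0,0]],
])

```text
t: 26.22
ee_pos: [401.2, -280.6, 48.2]
orientation: [3.141, -0.05, 0.001]
ft_force: [-0.1, 0.7, -1.2]
width: 23.3
```

```bash
python3 p.py 385,-100,60,-38,31 361,106,60,-74.1,31,1
python3 - <<'E'
from h import *
im=shot("side","s12",(220,70,320,170),7)
E
```

```text
t 26.23 meas-cmd [ 0.09 -0.04  1.22] psi -1.82 cmd -1.82 F [-0.1  0.7 -1.2] w 23.3
[[[-0.024,-0.2,-0.014],[0,0,0.101]],[[-0.048,-0.4,-0.029],[0,0,0.201]],[[-0.073,-0.6,-0.043],[0,0,0.302]],[[-0.097,-0.8,-0.058],[0,0,0.402]],[[-0.121,-1.0,-0.072],[0,0,0.503]]]
[[[-0.122,-0.161,-0.015],[0,0,0.1]],[[-0.245,-0.315,-0.015],[0,0,0.186]],[[-0.368,-0.469,-0.015],[0,0,0.272]],[[-0.492,-0.623,-0.015],[0,0,0.358]],[[-0.615,-0.778,-0.015],[0,0,0.444]]]
[[[-0.179,-0.082,0.0],[0,0,0.086]],[[-0.359,-0.165,0.0],[0,0,0.172]],[[-0.538,-0.248,0.0],[0,0,0.258]],[[-0.538,-0.248,0.0],[0,0,0.258]],[[-0.538,-0.248,0.0],[0,0,0.258]]]
end [361.06 106.02  60.07] -74.12
```

View pics/s12.png

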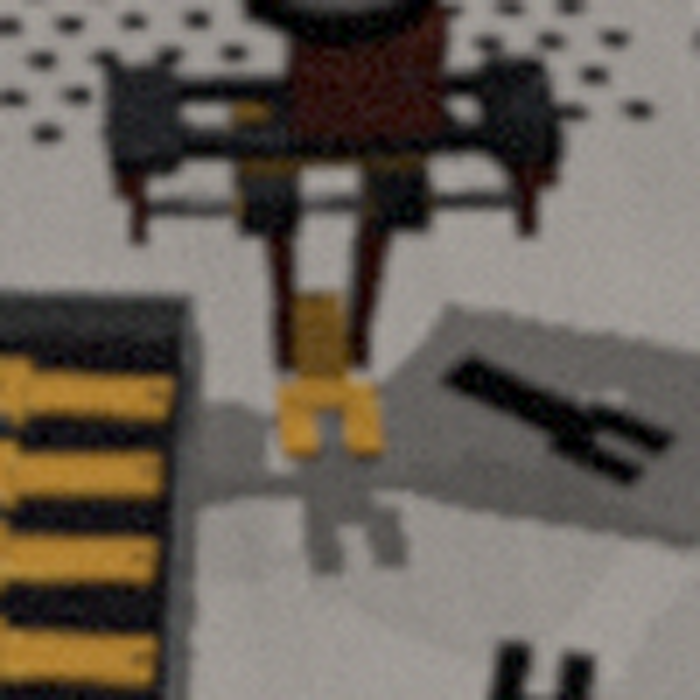

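Shim7 is held level by its tab. I carry it to a spot before the foot.

Call:
move_arm([
  [[-0.024,-0.2,-0.014],[0,0,0.101]],
  [[-0.048,-0.4,-0.029],[0,0,0.201]],
  [[-0.073,-0.6,-0.043],[0,0,0.302]],
  [[-0.097,-0.8,-0.058],[0,0,0.402]],
  [[-0.121,-1.0,-0.072],[0,0,0.503]],
])

```text
t: 26.9
ee_pos: [387.6, -129.2, 58.1]
orientation: [3.018, -0.871, 0.0]
ft_force: [0.2, 0.2, -0.4]
width: 23.3
```

Call:
move_arm([
  [[-0.122,-0.161,-0.015],[0,0,0.1]],
  [[-0.245,-0.315,-0.015],[0,0,0.186]],
  [[-0.368,-0.469,-0.015],[0,0,0.272]],
  [[-0.492,-0.623,-0.015],[0,0,0.358]],
  [[-0.615,-0.778,-0.015],[0,0,0.444]],
])

```text
t: 27.52
ee_pos: [371.2, 18.7, 60.3]
orientation: [-2.737, 1.543, -0.0]
ft_force: [-0.3, 0.3, -1.1]
width: 23.6
```

Call:
move_arm([
  [[-0.179,-0.082,0],[0,0,0.086]],
  [[-0.359,-0.165,0],[0,0,0.172]],
  [[-0.538,-0.248,0],[0,0,0.258]],
  [[-0.538,-0.248,0],[0,0,0.258]],
  [[-0.538,-0.248,0],[0,0,0.258]],
])

```text
t: 28.15
ee_pos: [361.0, 105.7, 60.1]
orientation: [2.509, -1.891, -0.0]
ft_force: [-0.3, -0.4, -1.0]
width: 23.3
```

```bash
python3 p.py 361,106,0,-74.1,20,2
python3 - <<'E'
from h import *
im=shot("side","s13",(190,190,310,290),6.5)
im=shot("top","t13",(130,150,280,250),5)
E
```

```text
t 28.15 meas-cmd [-0.07 -0.29  0.07] psi -74.01 cmd -74.12 F [-0.3 -0.4 -1. ] w 23.3
[[[0.0,0.0,0.1],[0,0,-0.0]],[[0.0,0.0,0.2],[0,0,-0.0]],[[0.0,0.0,0.3],[0,0,-0.0]],[[0.0,0.0,0.4],[0,0,-0.0]],[[0.0,0.0,0.4],[0,0,-0.0]]]
[[[0.0,0.0,0.0],[0,0,-0.0]],[[0.0,0.0,0.0],[0,0,-0.0]],[[0.0,0.0,0.0],[0,0,-0.0]],[[0.0,0.0,0.0],[0,0,-0.0]],[[0.0,0.0,0.0],[0,0,-0.0]]]
end [3.6106e+02 1.0602e+02 7.0000e-02] -74.12
```

View pics/s13.png

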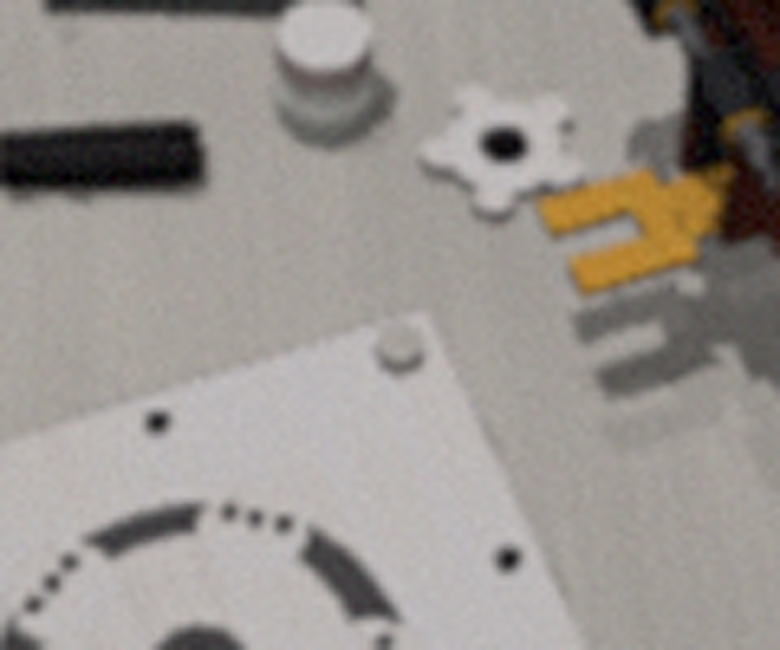

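View pics/t13.png

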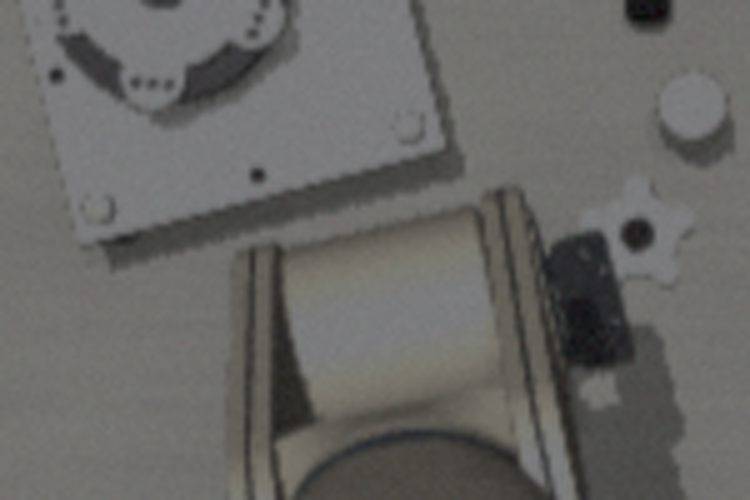

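```bash
cat > inhand.py <<'E'
# inhand.py cam scale ox oy  x1,y1 x2,y2 zbottomoffset : nose corners -> shim origin rel tool, yaw
import sys
from h import *
cam,s,ox,oy=sys.argv[1],float(sys.argv[2]),float(sys.argv[3]),float(sys.argv[4])
im=ctrl.get_image(cam);o=ctrl.get_obs();p=np.array(o["ee_pos"]);R=Rn.from_rotvec(o["orientation"]).as_matrix()
psi=np.arctan2(R[1,0],R[0,0]);z=p[2]+float(sys.argv[7])+5
A=[back(im,((x+.5)/s-.5+ox,(y+.5)/s-.5+oy),z)[:2] for x,y in (map(float,q.split(",")) for q in sys.argv[5:7])]
m=(A[0]+A[1])/2; e=np.array([-np.sin(psi),np.cos(psi)]);l=np.array([-e[1],e[0]])
print("width",np.linalg.norm(A[0]-A[1]).round(1),"fwd of origin from tool",((m-p[:2])@e-22).round(1),"lat",((m-p[:2])@l).round(1),"yaw err",np.degrees(np.arctan2(*( (A[1]-A[0])@np.array([e,l]).T)))%180)
E
python3 inhand.py side 6.5 190 190 542,207 583,293 23.63
```

```text
width 38.9 fwd of origin from tool 43.0 lat 3.2 yaw err 2.0460554383602094
```

Call:
move_arm([
  [[0,0,0.1],[0,0,0]],
  [[0,0,0.2],[0,0,0]],
  [[0,0,0.3],[0,0,0]],
  [[0,0,0.4],[0,0,0]],
  [[0,0,0.4],[0,0,0]],
])

```text
t: 28.92
ee_pos: [360.4, 105.2, -0.6]
orientation: [2.505, -1.893, -0.002]
ft_force: [-0.8, 0.0, -1.1]
width: 23.1
```

```bash
python3 setc.py 361.06,106.02,0.07; python3 p.py 361,105.6,-22.7,-74.1,8,2;  python3 p.py 437.7,127.4,-22.7,-74.1,8.1,2
```

```text
t 28.93 meas-cmd [-0.64 -0.78 -0.63] psi -74.17 cmd -74.12 F [-0.8  0.  -1.1] w 23.1
[[[0.001,0.0,0.051],[0,0,-0.0]],[[0.002,0.001,0.101],[0,0,-0.0]],[[0.003,0.001,0.152],[0,0,-0.0]],[[0.003,0.001,0.152],[0,0,-0.0]],[[0.003,0.001,0.152],[0,0,-0.0]]]
end [361.04 105.55 -22.73] -74.12
t 28.93 meas-cmd [-0.62 -0.31 22.17] psi -74.17 cmd -74.12 F [-0.8  0.  -1.1] w 23.1
[[[0.0,-0.053,0.0],[0,0,-0.0]],[[0.0,-0.106,0.0],[0,0,-0.0]],[[0.0,-0.159,0.0],[0,0,-0.0]],[[0.0,-0.213,0.0],[0,0,-0.0]],[[0.0,-0.266,0.0],[0,0,-0.0]]]
[[[0.0,-0.053,0.0],[0,0,-0.0]],[[0.0,-0.106,0.0],[0,0,-0.0]],[[0.0,-0.159,0.0],[0,0,-0.0]],[[0.0,-0.212,0.0],[0,0,-0.0]],[[0.0,-0.265,0.0],[0,0,-0.0]]]
[[[0.0,0.0,0.0],[0,0,-0.0]],[[0.0,0.0,0.0],[0,0,-0.0]],[[0.0,0.0,0.0],[0,0,-0.0]],[[0.0,0.0,0.0],[0,0,-0.0]],[[0.0,0.0,0.0],[0,0,-0.0]]]
end [437.65 127.34 -22.73] -74.12
```

Call:
move_arm([
  [[0.001,0,0.051],[0,0,0]],
  [[0.002,0.001,0.101],[0,0,0]],
  [[0.003,0.001,0.152],[0,0,0]],
  [[0.003,0.001,0.152],[0,0,0]],
  [[0.003,0.001,0.152],[0,0,0]],
])

```text
t: 29.55
ee_pos: [360.9, 105.6, -22.8]
orientation: [2.507, -1.893, -0.0]
ft_force: [-0.6, 0.4, -0.6]
width: 23.3
```

Call:
move_arm([
  [[0,-0.053,0],[0,0,0]],
  [[0,-0.106,0],[0,0,0]],
  [[0,-0.159,0],[0,0,0]],
  [[0,-0.213,0],[0,0,0]],
  [[0,-0.266,0],[0,0,0]],
])

```text
t: 30.18
ee_pos: [400.0, 116.6, -22.7]
orientation: [-2.507, 1.893, -0.0]
ft_force: [0.3, -0.2, -1.3]
width: 23.5
```

Call:
move_arm([
  [[0,-0.053,0],[0,0,0]],
  [[0,-0.106,0],[0,0,0]],
  [[0,-0.159,0],[0,0,0]],
  [[0,-0.212,0],[0,0,0]],
  [[0,-0.265,0],[0,0,0]],
])

```text
t: 30.8
ee_pos: [438.1, 127.5, -22.7]
orientation: [2.507, -1.893, -0.0]
ft_force: [0.3, 0.1, -1.0]
width: 23.4
```

```bash
python3 p.py
python3 - <<'E'
from h import *
im=shot("side","s14",(190,190,310,290),6.5)
E
```

```text
t 30.80 meas-cmd [0.48 0.13 0.01] psi -74.12 cmd -74.12 F [ 0.3  0.1 -1. ] w 23.4
end [437.65 127.34 -22.73] -74.12
```

View pics/s14.png

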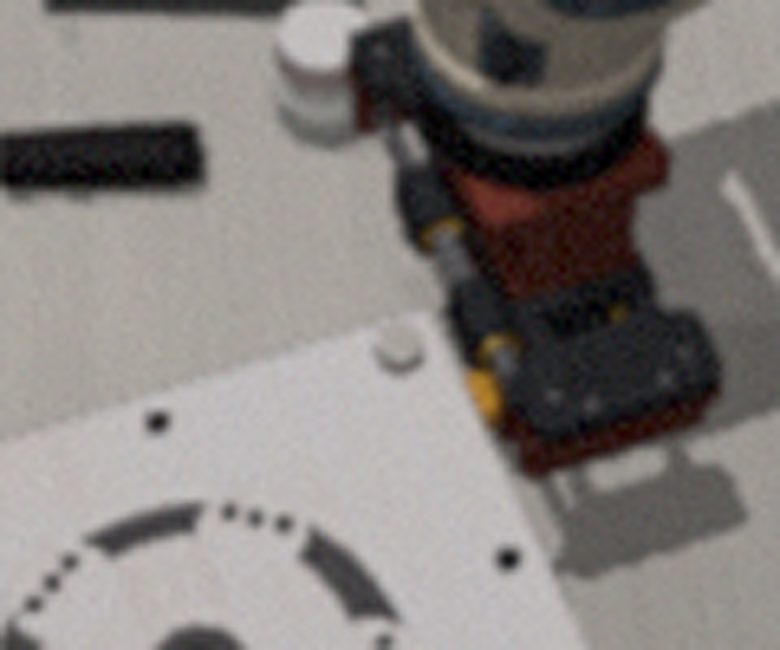

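Call:
move_arm([
  [[0,0,0.004],[0,0,0]],
  [[0,0,0.004],[0,0,0]],
  [[0,0,0.004],[0,0,0]],
  [[0,0,0.004],[0,0,0]],
  [[0,0,0.004],[0,0,0]],
], gripper=0.42)

```text
t: 31.48
ee_pos: [437.6, 127.4, -23.3]
orientation: [-2.507, 1.893, -0.0]
ft_force: [-0.1, 0.3, 0.0]
width: 37.2
```

```bash
python3 setc.py 437.65,127.34,-23.33; python3 p.py 437.65,127.34,70,-74.1,20 361,60,90,-74.1,30
```

```text
t 31.48 meas-cmd [-0.02  0.02  0.04] psi -74.12 cmd -74.12 F [-0.1  0.3  0. ] w 37.2
[[[0.0,0.0,-0.124],[0,0,-0.0]],[[0.0,0.0,-0.249],[0,0,-0.0]],[[0.0,0.0,-0.373],[0,0,-0.0]],[[0.0,0.0,-0.498],[0,0,-0.0]],[[0.0,0.0,-0.622],[0,0,-0.0]]]
[[[0.073,0.154,-0.034],[0,0,-0.0]],[[0.146,0.307,-0.067],[0,0,-0.0]],[[0.219,0.461,-0.1],[0,0,-0.0]],[[0.292,0.614,-0.134],[0,0,-0.0]],[[0.292,0.614,-0.134],[0,0,-0.0]]]
end [361.05  60.01  90.07] -74.12
```

Call:
move_arm([
  [[0,0,-0.124],[0,0,0]],
  [[0,0,-0.249],[0,0,0]],
  [[0,0,-0.373],[0,0,0]],
  [[0,0,-0.498],[0,0,0]],
  [[0,0,-0.622],[0,0,0]],
])

```text
t: 32.1
ee_pos: [437.5, 127.3, 70.6]
orientation: [2.507, -1.893, -0.0]
ft_force: [0.6, -0.1, 0.2]
width: 36.8
```

Call:
move_arm([
  [[0.073,0.154,-0.034],[0,0,0]],
  [[0.146,0.307,-0.067],[0,0,0]],
  [[0.219,0.461,-0.1],[0,0,0]],
  [[0.292,0.614,-0.134],[0,0,0]],
  [[0.292,0.614,-0.134],[0,0,0]],
])

```text
t: 32.72
ee_pos: [359.9, 59.4, 90.2]
orientation: [2.505, -1.895, -0.001]
ft_force: [0.3, -0.4, -0.2]
width: 37.0
```

Run:
```python
from h import *
im=shot("side","s15",(190,190,310,290),6.5)
im=shot("top","t15",(270,100,420,220),5)
```

```text
(no output)
```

View pics/s15.png

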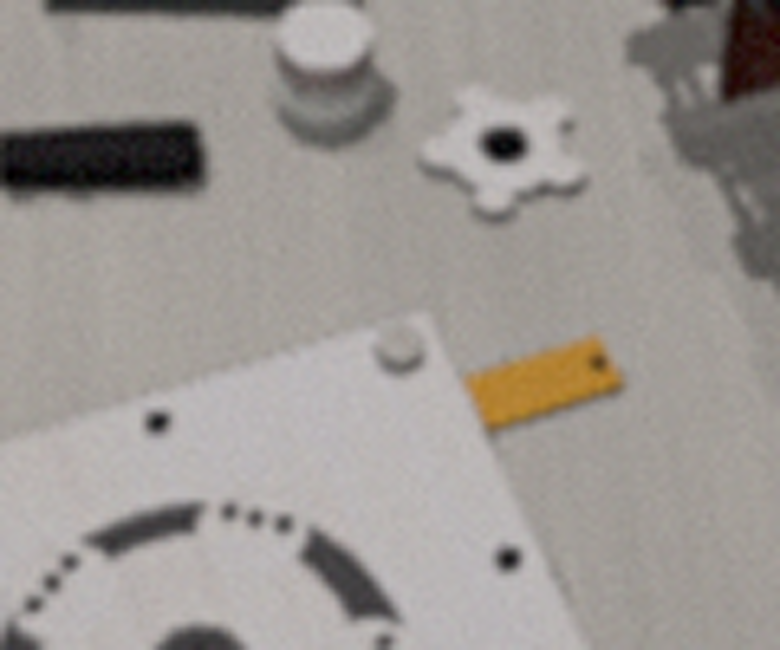

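View pics/t15.png

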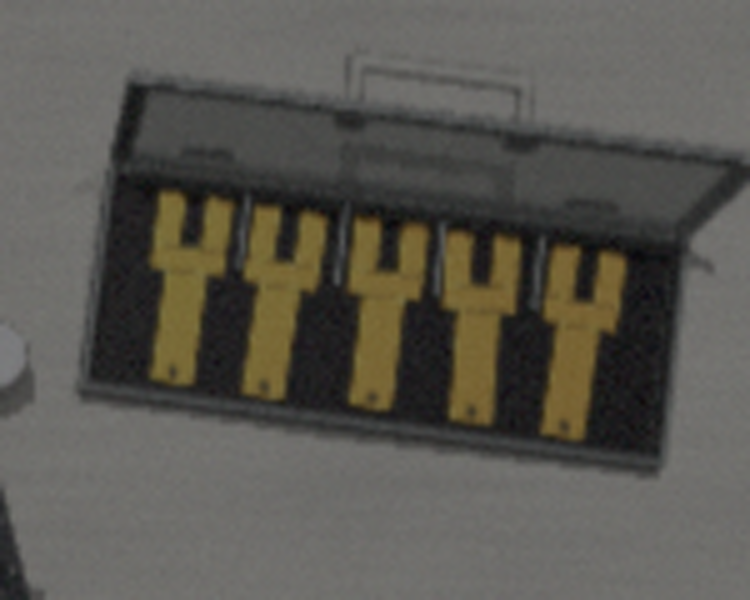

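```bash
cat > meas.py <<'E'
from h import *
F=np.array([479.6,142.0]);ex=np.array([.9617,.274]);ey=np.array([-.274,.9617])
def tabend(cam,pts,s,ox,oy,z,off=None):
    im=ctrl.get_image(cam);A=[back(im,((x+.5)/s-.5+ox,(y+.5)/s-.5+oy),z)[:2] for x,y in pts]
    m=(A[0]+A[1])/2;return m,np.linalg.norm(A[0]-A[1]),A
E
python3 - <<'E'
from meas import *
m,w,A=tabend("side",[(600,335),(624,382)],6.5,190,190,5)
d=A[1]-A[0];print("tab end",m,"w",w,"yaw",np.degrees(np.arctan2(d[1],d[0]))-90)
o=m+86*ex;print("origin",o,"rel foot(side)",(o-F)@ex,(o-F)@ey)
# case shims: tab ends & nose mids from top crop
im=ctrl.get_image("top")
for i,(l,r,n1,n2) in enumerate([((150,383),(193,387),(161,192),(234,200)),((242,396),(285,401),(254,206),(326,214)),((350,407),(392,412),(355,217),(431,225)),((448,420),(493,425),(450,232),(520,238)),((541,435),(584,441),(553,245),(627,254))]):
    g=lambda p:back(im,((p[0]+.5)/5-.5+270,(p[1]+.5)/5-.5+100),9)[:2]
    t=(g(l)+g(r))/2;n=(g(n1)+g(n2))/2;u=(n-t)/np.linalg.norm(n-t)
    print("bay",5-i,"len",np.linalg.norm(n-t).round(1),"yaw",np.degrees(np.arctan2(u[1],u[0])).round(1),"origin",(t+86*u).round(1),"grip@-45",(t+41*u).round(1))
E
```

```text
tab end [397.79668764 116.82281921] w 22.417470770767256 yaw 15.281938976577507
origin [480.50288764 140.38681921] rel foot(side) 0.4262955088794875 -1.7987871759341314
bay 5 len 109.7 yaw -7.0 origin [ 570.  -128.2] grip@-45 [ 525.3 -122.7]
bay 4 len 109.4 yaw -7.4 origin [ 563.3 -181. ] grip@-45 [ 518.7 -175.2]
bay 3 len 108.9 yaw -6.3 origin [ 558.5 -240.2] grip@-45 [ 513.8 -235.3]
bay 2 len 107.8 yaw -4.3 origin [ 552.5 -293.5] grip@-45 [ 507.7 -290.1]
bay 1 len 109.2 yaw -8.3 origin [ 544.1 -351.4] grip@-45 [ 499.6 -345. ]
```

Shim7 lies about 2 mm from the foot's middle and is aligned. Next I take the bay 5 shim.

```bash
python3 p.py 525.3,-122.7,60,-96.8,38,1; python3 p.py 525.3,-122.7,5,-96.8,14,1; python3 p.py 525.3,-122.7,-19.6,-96.8,8.2,2
```

```text
t 32.92 meas-cmd [1.12 0.46 0.07] psi -74.1 cmd -74.12 F [ 0.1 -0.1 -1.6] w 36.8
[[[0.21,-0.103,0.029],[0,0,0.054]],[[0.42,-0.206,0.057],[0,0,0.108]],[[0.631,-0.309,0.086],[0,0,0.162]],[[0.841,-0.411,0.115],[0,0,0.216]],[[0.841,-0.411,0.115],[0,0,0.216]]]
[[[0.181,-0.148,0.028],[0,0,0.054]],[[0.363,-0.295,0.057],[0,0,0.108]],[[0.545,-0.442,0.085],[0,0,0.162]],[[0.545,-0.442,0.085],[0,0,0.162]],[[0.545,-0.442,0.085],[0,0,0.162]]]
end [ 525.25 -122.72   60.07] -96.8
t 32.92 meas-cmd [-163.07  183.18   30.07] psi -74.1 cmd -96.8 F [ 0.1 -0.1 -1.6] w 36.8
[[[0.0,0.0,0.092],[0,0,0.0]],[[0.0,0.0,0.184],[0,0,0.0]],[[0.0,0.0,0.275],[0,0,0.0]],[[0.0,0.0,0.367],[0,0,0.0]],[[0.0,0.0,0.367],[0,0,0.0]]]
end [ 525.25 -122.72    5.02] -96.8
t 32.92 meas-cmd [-163.07  183.18   85.12] psi -74.1 cmd -96.8 F [ 0.1 -0.1 -1.6] w 36.8
[[[0.0,0.0,0.041],[0,0,0.0]],[[0.0,0.0,0.082],[0,0,0.0]],[[0.0,0.0,0.123],[0,0,0.0]],[[0.0,0.0,0.164],[0,0,0.0]],[[0.0,0.0,0.164],[0,0,0.0]]]
[[[0.0,0.0,0.0],[0,0,0.0]],[[0.0,0.0,0.0],[0,0,0.0]],[[0.0,0.0,0.0],[0,0,0.0]],[[0.0,0.0,0.0],[0,0,0.0]],[[0.0,0.0,0.0],[0,0,0.0]]]
end [ 525.25 -122.72  -19.58] -96.8
```

Call:
move_arm([
  [[0.21,-0.103,0.029],[0,0,0.054]],
  [[0.42,-0.206,0.057],[0,0,0.108]],
  [[0.631,-0.309,0.086],[0,0,0.162]],
  [[0.841,-0.411,0.115],[0,0,0.216]],
  [[0.841,-0.411,0.115],[0,0,0.216]],
])

```text
t: 33.55
ee_pos: [457.1, -45.4, 72.4]
orientation: [-2.275, 2.166, -0.002]
ft_force: [-0.9, -0.3, 0.3]
width: 36.9
```

Call:
move_arm([
  [[0.181,-0.148,0.028],[0,0,0.054]],
  [[0.363,-0.295,0.057],[0,0,0.108]],
  [[0.545,-0.442,0.085],[0,0,0.162]],
  [[0.545,-0.442,0.085],[0,0,0.162]],
  [[0.545,-0.442,0.085],[0,0,0.162]],
])

```text
t: 34.17
ee_pos: [524.1, -121.6, 59.7]
orientation: [2.087, -2.347, -0.003]
ft_force: [-0.2, 0.2, 0.6]
width: 36.8
```

Call:
move_arm([
  [[0,0,0.092],[0,0,0]],
  [[0,0,0.184],[0,0,0]],
  [[0,0,0.275],[0,0,0]],
  [[0,0,0.367],[0,0,0]],
  [[0,0,0.367],[0,0,0]],
])

```text
t: 34.8
ee_pos: [524.2, -122.4, 3.6]
orientation: [2.085, -2.348, -0.003]
ft_force: [0.1, 0.8, 0.3]
width: 36.9
```

Run:
```python
from h import *
im=shot("side","s16",(180,100,270,190),8)
print(ctrl.get_obs()["t"],ctrl.get_obs()["ee_pos"])
```

```text
34.85 [ 524.76112447 -122.59299607    4.26562931]
```

View pics/s16.png

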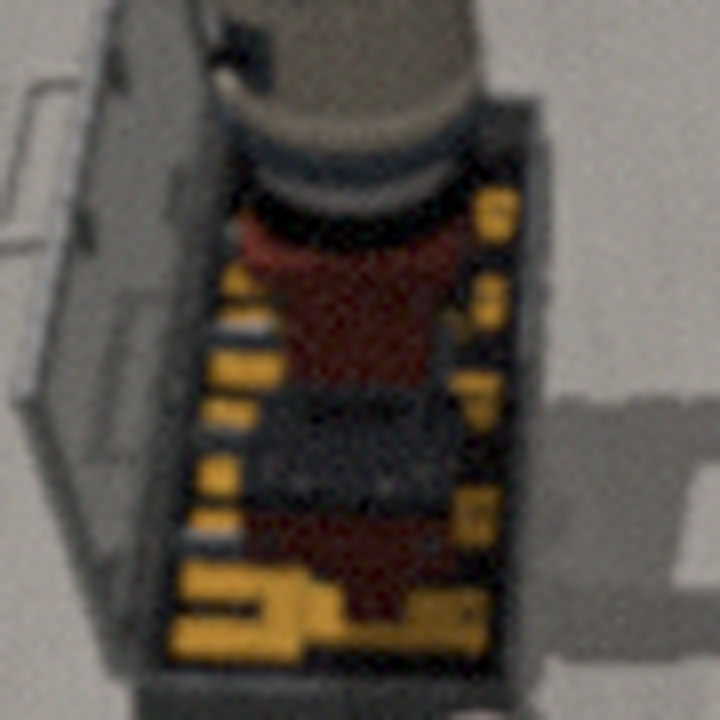

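Call:
move_arm([
  [[0,0,0.041],[0,0,0]],
  [[0,0,0.082],[0,0,0]],
  [[0,0,0.123],[0,0,0]],
  [[0,0,0.164],[0,0,0]],
  [[0,0,0.164],[0,0,0]],
])

```text
t: 35.48
ee_pos: [525.0, -122.7, -20.0]
orientation: [2.086, -2.349, -0.001]
ft_force: [0.3, 1.9, -0.2]
width: 37.2
```

Call:
move_arm([
  [[0,0,0],[0,0,0]],
  [[0,0,0],[0,0,0]],
  [[0,0,0],[0,0,0]],
  [[0,0,0],[0,0,0]],
  [[0,0,0],[0,0,0]],
], gripper=0)

```text
t: 36.1
ee_pos: [525.3, -122.7, -19.5]
orientation: [-2.086, 2.349, -0.0]
ft_force: [0.2, 1.1, 1.0]
width: 23.4
```

```bash
python3 p.py 525.3,-122.7,62,-96.8,17; python3 p.py 361,105.6,62,-74.1,33,1
```

```text
t 36.10 meas-cmd [0.08 0.   0.11] psi -96.8 cmd -96.8 F [0.2 1.1 1. ] w 23.4
[[[0.0,0.0,-0.109],[0,0,0.0]],[[0.0,0.0,-0.218],[0,0,0.0]],[[0.0,0.0,-0.326],[0,0,0.0]],[[0.0,0.0,-0.435],[0,0,0.0]],[[0.0,0.0,-0.544],[0,0,0.0]]]
end [ 525.25 -122.72   62.02] -96.8
t 36.10 meas-cmd [ 8.000e-02  0.000e+00 -8.149e+01] psi -96.8 cmd -96.8 F [0.2 1.1 1. ] w 23.4
[[[-0.154,0.141,0.0],[0,0,-0.042]],[[-0.307,0.282,0.0],[0,0,-0.084]],[[-0.461,0.422,0.0],[0,0,-0.126]],[[-0.614,0.563,0.0],[0,0,-0.168]],[[-0.768,0.704,0.0],[0,0,-0.21]]]
[[[-0.18,0.104,0.0],[0,0,-0.042]],[[-0.361,0.208,0.0],[0,0,-0.084]],[[-0.541,0.312,0.0],[0,0,-0.126]],[[-0.722,0.416,0.0],[0,0,-0.168]],[[-0.722,0.416,0.0],[0,0,-0.168]]]
end [361.   105.61  62.02] -74.12
```

Call:
move_arm([
  [[0,0,-0.109],[0,0,0]],
  [[0,0,-0.218],[0,0,0]],
  [[0,0,-0.326],[0,0,0]],
  [[0,0,-0.435],[0,0,0]],
  [[0,0,-0.544],[0,0,0]],
])

```text
t: 36.72
ee_pos: [525.4, -122.7, 63.5]
orientation: [-2.086, 2.349, -0.001]
ft_force: [-0.4, -0.6, -0.6]
width: 23.5
```

Call:
move_arm([
  [[-0.154,0.141,0],[0,0,-0.042]],
  [[-0.307,0.282,0],[0,0,-0.084]],
  [[-0.461,0.422,0],[0,0,-0.126]],
  [[-0.614,0.563,0],[0,0,-0.168]],
  [[-0.768,0.704,0],[0,0,-0.21]],
])

```text
t: 37.35
ee_pos: [433.6, 4.9, 62.7]
orientation: [-2.332, 2.104, -0.001]
ft_force: [0.8, -0.7, -1.2]
width: 23.1
```

Call:
move_arm([
  [[-0.18,0.104,0],[0,0,-0.042]],
  [[-0.361,0.208,0],[0,0,-0.084]],
  [[-0.541,0.312,0],[0,0,-0.126]],
  [[-0.722,0.416,0],[0,0,-0.168]],
  [[-0.722,0.416,0],[0,0,-0.168]],
])

```text
t: 37.98
ee_pos: [360.0, 106.5, 62.5]
orientation: [2.51, -1.889, -0.0]
ft_force: [0.4, -0.8, -1.3]
width: 23.1
```

```bash
python3 p.py 361,105.6,-17.2,-74.1,20,1
python3 - <<'E'
from h import *
im=shot("side","s17",(190,190,310,290),6.5)
print(ctrl.get_obs()["ee_pos"])
E
```

```text
t 37.98 meas-cmd [-1.01  0.92  0.5 ] psi -73.95 cmd -74.12 F [ 0.4 -0.8 -1.3] w 23.1
[[[0.0,0.0,0.132],[0,0,-0.0]],[[0.0,0.0,0.264],[0,0,-0.0]],[[0.0,0.0,0.396],[0,0,-0.0]],[[0.0,0.0,0.528],[0,0,-0.0]],[[0.0,0.0,0.528],[0,0,-0.0]]]
end [361.   105.61 -17.18] -74.12
[361.08150445 106.09665777  62.56767513]
```

View pics/s17.png

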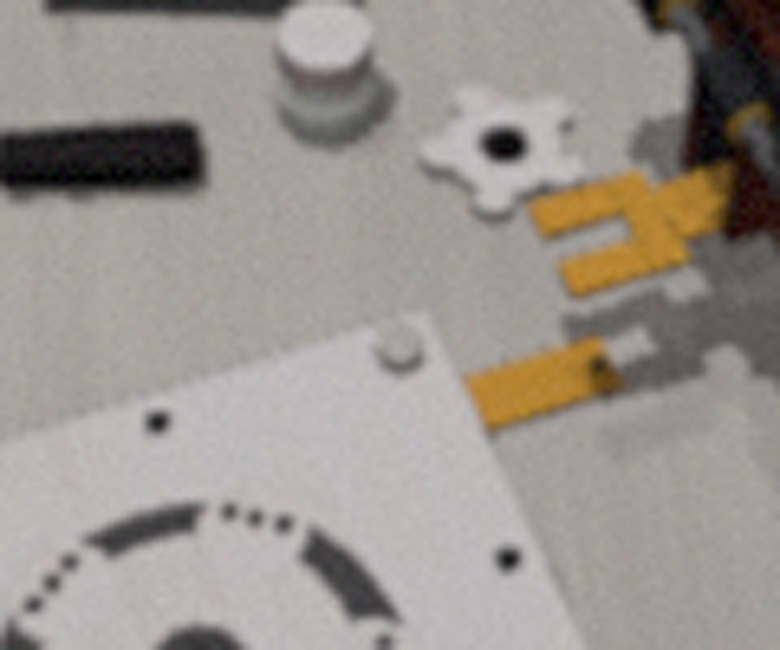

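```bash
python3 inhand.py side 6.5 190 190 531,209 573,294 23.6
```

```text
width 38.5 fwd of origin from tool 46.8 lat 3.7 yaw err 1.2424406518021707
```

Call:
move_arm([
  [[0,0,0.132],[0,0,0]],
  [[0,0,0.264],[0,0,0]],
  [[0,0,0.396],[0,0,0]],
  [[0,0,0.5],[0,0,0]],
  [[0,0,0.528],[0,0,0]],
])

```text
t: 38.7
ee_pos: [361.4, 104.9, -17.8]
orientation: [2.505, -1.895, -0.001]
ft_force: [0.2, -0.6, -1.6]
width: 23.2
```

```bash
python3 p.py 435.7,127.5,-17.2,-74.1,8.1,2
```

```text
t 38.70 meas-cmd [ 0.4  -0.67 -0.6 ] psi -74.21 cmd -74.12 F [ 0.2 -0.6 -1.6] w 23.2
[[[0.0,-0.052,0.0],[0,0,-0.0]],[[-0.001,-0.104,0.0],[0,0,-0.0]],[[-0.001,-0.156,0.0],[0,0,-0.0]],[[-0.002,-0.208,0.0],[0,0,-0.0]],[[-0.002,-0.259,0.0],[0,0,-0.0]]]
[[[0.0,-0.052,0.0],[0,0,-0.0]],[[-0.001,-0.104,0.0],[0,0,-0.0]],[[-0.001,-0.156,0.0],[0,0,-0.0]],[[-0.002,-0.208,0.0],[0,0,-0.0]],[[-0.002,-0.26,0.0],[0,0,-0.0]]]
[[[0.0,0.0,0.0],[0,0,-0.0]],[[0.0,0.0,0.0],[0,0,-0.0]],[[0.0,0.0,0.0],[0,0,-0.0]],[[0.0,0.0,0.0],[0,0,-0.0]],[[0.0,0.0,0.0],[0,0,-0.0]]]
end [435.72 127.49 -17.18] -74.12
```

Call:
move_arm([
  [[0,-0.052,0],[0,0,0]],
  [[-0.001,-0.104,0],[0,0,0]],
  [[-0.001,-0.156,0],[0,0,0]],
  [[-0.002,-0.208,0],[0,0,0]],
  [[-0.002,-0.259,0],[0,0,0]],
])

```text
t: 39.33
ee_pos: [399.0, 116.8, -17.0]
orientation: [-2.507, 1.893, -0.0]
ft_force: [-0.4, -0.2, -1.9]
width: 23.5
```

Call:
move_arm([
  [[0,-0.052,0],[0,0,0]],
  [[-0.001,-0.104,0],[0,0,0]],
  [[-0.001,-0.156,0],[0,0,0]],
  [[-0.002,-0.208,0],[0,0,0]],
  [[-0.002,-0.248,0],[0,0,0]],
])

```text
t: 39.95
ee_pos: [434.5, 127.2, -17.2]
orientation: [-2.507, 1.893, -0.0]
ft_force: [-0.1, -0.2, -0.5]
width: 23.3
```

Call:
move_arm([
  [[0,0,0.004],[0,0,0]],
  [[0,0,0.006],[0,0,0]],
  [[0,0,0.006],[0,0,0]],
  [[0,0,0.006],[0,0,0]],
  [[0,0,0.006],[0,0,0]],
])

```text
t: 40.58
ee_pos: [433.9, 127.0, -18.0]
orientation: [2.507, -1.893, -0.0]
ft_force: [0.6, -0.3, -1.0]
width: 23.4
```

Call:
move_arm([
  [[0,0,0],[0,0,0]],
  [[0,0,0],[0,0,0]],
  [[0,0,0],[0,0,0]],
  [[0,0,0],[0,0,0]],
  [[0,0,0],[0,0,0]],
], gripper=0.42)

```text
t: 41.2
ee_pos: [434.0, 127.0, -18.1]
orientation: [-2.507, 1.893, -0.0]
ft_force: [0.3, 0.6, -0.6]
width: 37.0
```

```bash
python3 setc.py 434.13,127.03,-18.08; python3 p.py 434.1,127,70,-74.1,18;python3 p.py 361,60,90,-74.1,30
```

```text
t 41.20 meas-cmd [-0.13 -0.02  0.01] psi -74.12 cmd -74.12 F [ 0.3  0.6 -0.6] w 37.0
[[[0.0,0.0,-0.117],[0,0,-0.0]],[[0.0,0.0,-0.235],[0,0,-0.0]],[[0.0,0.0,-0.352],[0,0,-0.0]],[[0.0,0.0,-0.47],[0,0,-0.0]],[[0.0,0.0,-0.587],[0,0,-0.0]]]
end [434.13 127.03  69.97] -74.12
t 41.20 meas-cmd [-1.300e-01 -2.000e-02 -8.804e+01] psi -74.12 cmd -74.12 F [ 0.3  0.6 -0.6] w 37.0
[[[0.074,0.148,-0.033],[0,0,-0.0]],[[0.148,0.296,-0.067],[0,0,-0.0]],[[0.222,0.443,-0.1],[0,0,-0.0]],[[0.296,0.591,-0.134],[0,0,-0.0]],[[0.296,0.591,-0.134],[0,0,-0.0]]]
end [361.01  60.07  90.07] -74.12
```

Call:
move_arm([
  [[0,0,-0.117],[0,0,0]],
  [[0,0,-0.235],[0,0,0]],
  [[0,0,-0.352],[0,0,0]],
  [[0,0,-0.47],[0,0,0]],
  [[0,0,-0.587],[0,0,0]],
])

```text
t: 41.82
ee_pos: [433.9, 127.0, 70.5]
orientation: [2.507, -1.893, -0.0]
ft_force: [0.4, 0.4, 0.3]
width: 36.7
```

Call:
move_arm([
  [[0.074,0.148,-0.033],[0,0,0]],
  [[0.148,0.296,-0.067],[0,0,0]],
  [[0.222,0.443,-0.1],[0,0,0]],
  [[0.296,0.591,-0.134],[0,0,0]],
  [[0.296,0.591,-0.134],[0,0,0]],
])

```text
t: 42.45
ee_pos: [359.7, 59.5, 90.2]
orientation: [2.505, -1.895, -0.001]
ft_force: [0.4, 0.6, -0.9]
width: 36.8
```

Run:
```python
from h import *
a=ctrl.get_image("side")["pixels"][190:290,190:310,::-1];b=ctrl.get_image("top")["pixels"][100:200,270,::-1]
shot("side","s18",(190,190,310,290),6.5)
shot("top","t18",(270,110,420,220),5)
```

```text
(no output)
```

View pics/s18.png

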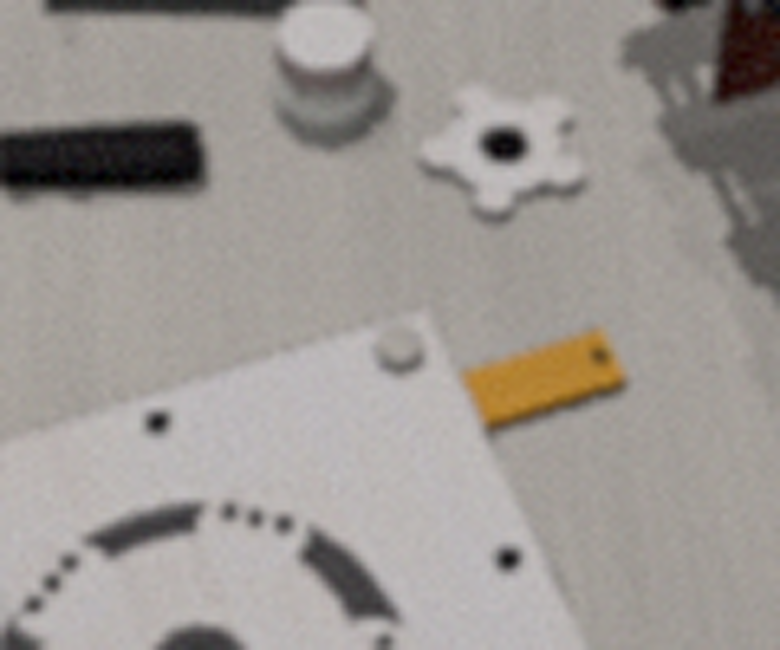

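View pics/t18.png

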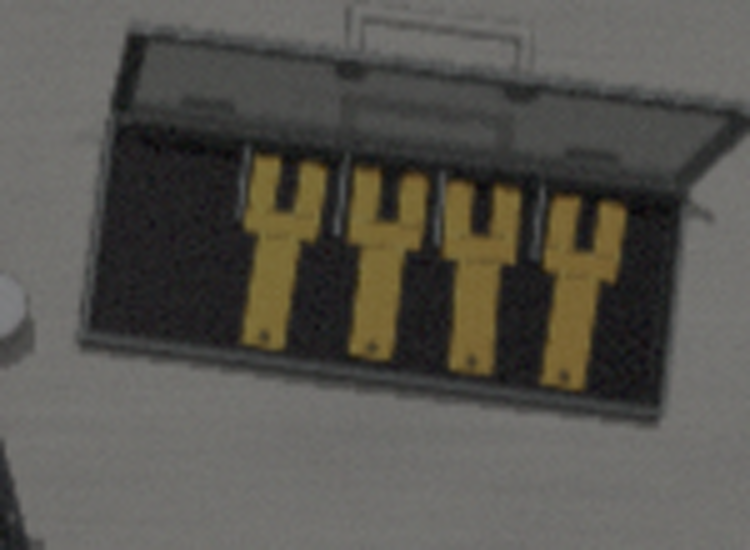

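Two shims are stacked neatly. Next, bay 4.

```bash
python3 p.py 519.5,-175.3,60,-97.2,38; python3 p.py 519.5,-175.3,-5,-97.2,16.5,1;python3 p.py 519.5,-175.3,-19.6,-97.2,7.5,3
```

```text
t 42.65 meas-cmd [0.91 0.42 0.05] psi -74.1 cmd -74.12 F [0.5 0.5 0. ] w 36.8
[[[0.225,-0.073,0.025],[0,0,0.048]],[[0.45,-0.147,0.05],[0,0,0.096]],[[0.674,-0.22,0.075],[0,0,0.144]],[[0.899,-0.293,0.1],[0,0,0.192]],[[0.899,-0.293,0.1],[0,0,0.192]]]
[[[0.206,-0.117,0.025],[0,0,0.048]],[[0.411,-0.234,0.05],[0,0,0.097]],[[0.617,-0.351,0.075],[0,0,0.145]],[[0.823,-0.468,0.1],[0,0,0.193]],[[0.823,-0.468,0.1],[0,0,0.193]]]
end [ 519.57 -175.36   60.07] -97.22
t 42.65 meas-cmd [-157.65  235.85   30.05] psi -74.1 cmd -97.22 F [0.5 0.5 0. ] w 36.8
[[[0.0,0.0,0.108],[0,0,-0.0]],[[0.0,0.0,0.217],[0,0,-0.0]],[[0.0,0.0,0.325],[0,0,-0.0]],[[0.0,0.001,0.434],[0,0,-0.0]],[[0.0,0.001,0.434],[0,0,-0.0]]]
end [ 519.42 -175.34   -5.03] -97.22
t 42.65 meas-cmd [-157.5   235.83   95.15] psi -74.1 cmd -97.22 F [0.5 0.5 0. ] w 36.8
[[[0.0,0.0,0.049],[0,0,-0.0]],[[0.0,0.0,0.097],[0,0,-0.0]],[[0.0,0.0,0.097],[0,0,-0.0]],[[0.0,0.0,0.097],[0,0,-0.0]],[[0.0,0.0,0.097],[0,0,-0.0]]]
end [ 519.42 -175.34  -19.58] -97.22
```

Call:
move_arm([
  [[0.225,-0.073,0.025],[0,0,0.048]],
  [[0.45,-0.147,0.05],[0,0,0.096]],
  [[0.674,-0.22,0.075],[0,0,0.144]],
  [[0.899,-0.293,0.1],[0,0,0.192]],
  [[0.899,-0.293,0.1],[0,0,0.192]],
])

```text
t: 43.28
ee_pos: [442.1, -58.8, 74.7]
orientation: [-2.302, 2.137, -0.002]
ft_force: [0.4, -0.4, 0.3]
width: 36.9
```

Call:
move_arm([
  [[0.206,-0.117,0.025],[0,0,0.048]],
  [[0.411,-0.234,0.05],[0,0,0.097]],
  [[0.617,-0.351,0.075],[0,0,0.145]],
  [[0.823,-0.468,0.1],[0,0,0.193]],
  [[0.823,-0.468,0.1],[0,0,0.193]],
])

```text
t: 43.9
ee_pos: [520.6, -175.9, 59.7]
orientation: [-2.076, 2.357, -0.001]
ft_force: [-0.6, -0.0, 0.2]
width: 36.8
```

Call:
move_arm([
  [[0,0,0.108],[0,0,0]],
  [[0,0,0.217],[0,0,0]],
  [[0,0,0.325],[0,0,0]],
  [[0,0.001,0.434],[0,0,0]],
  [[0,0.001,0.434],[0,0,0]],
])

```text
t: 44.52
ee_pos: [518.0, -174.8, -6.7]
orientation: [2.076, -2.355, -0.004]
ft_force: [-0.4, -1.5, -0.1]
width: 36.7
```

Call:
move_arm([
  [[0,0,0.049],[0,0,0]],
  [[0,0,0.097],[0,0,0]],
  [[0,0,0.097],[0,0,0]],
  [[0,0,0.097],[0,0,0]],
  [[0,0,0.097],[0,0,0]],
])

```text
t: 45.15
ee_pos: [519.5, -175.5, -19.3]
orientation: [-2.077, 2.357, -0.001]
ft_force: [-0.1, -0.0, 0.7]
width: 36.8
```

Call:
move_arm([
  [[0,0,0],[0,0,0]],
  [[0,0,0],[0,0,0]],
  [[0,0,0],[0,0,0]],
  [[0,0,0],[0,0,0]],
  [[0,0,0],[0,0,0]],
], gripper=0)

```text
t: 45.78
ee_pos: [519.4, -175.4, -19.4]
orientation: [-2.077, 2.357, -0.0]
ft_force: [-0.9, 0.2, 3.3]
width: 23.4
```

```bash
python3 p.py 519.4,-175.3,62,-97.2,17; python3 p.py 361,105.6,62,-74.1,33,1
```

```text
t 45.77 meas-cmd [-0.04 -0.06  0.15] psi -97.22 cmd -97.22 F [-0.9  0.2  3.3] w 23.4
[[[0.0,0.0,-0.109],[0,0,-0.0]],[[0.0,0.0,-0.218],[0,0,-0.0]],[[0.0,0.0,-0.326],[0,0,-0.0]],[[0.0,0.0,-0.435],[0,0,-0.0]],[[0.0,0.0,-0.544],[0,0,-0.0]]]
end [ 519.42 -175.34   62.02] -97.22
t 45.77 meas-cmd [-4.000e-02 -6.000e-02 -8.145e+01] psi -97.22 cmd -97.22 F [-0.9  0.2  3.3] w 23.4
[[[-0.173,0.128,0.0],[0,0,-0.039]],[[-0.345,0.257,0.0],[0,0,-0.077]],[[-0.518,0.385,0.0],[0,0,-0.116]],[[-0.69,0.513,0.0],[0,0,-0.154]],[[-0.863,0.642,0.0],[0,0,-0.193]]]
[[[-0.194,0.091,0.0],[0,0,-0.038]],[[-0.389,0.182,0.0],[0,0,-0.077]],[[-0.584,0.273,0.0],[0,0,-0.115]],[[-0.779,0.364,0.0],[0,0,-0.154]],[[-0.974,0.455,0.0],[0,0,-0.192]]]
[[[0.0,0.0,0.0],[0,0,-0.0]],[[0.0,0.0,0.0],[0,0,-0.0]],[[0.0,0.0,0.0],[0,0,-0.0]],[[0.0,0.0,0.0],[0,0,-0.0]],[[0.0,0.0,0.0],[0,0,-0.0]]]
end [360.99 105.67  62.02] -74.12
```

Call:
move_arm([
  [[0,0,-0.109],[0,0,0]],
  [[0,0,-0.218],[0,0,0]],
  [[0,0,-0.326],[0,0,0]],
  [[0,0,-0.435],[0,0,0]],
  [[0,0,-0.544],[0,0,0]],
])

```text
t: 46.4
ee_pos: [519.4, -175.4, 63.4]
orientation: [-2.077, 2.357, -0.001]
ft_force: [-0.3, -0.3, -1.3]
width: 23.3
```

Call:
move_arm([
  [[-0.173,0.128,0],[0,0,-0.039]],
  [[-0.345,0.257,0],[0,0,-0.077]],
  [[-0.518,0.385,0],[0,0,-0.116]],
  [[-0.69,0.513,0],[0,0,-0.154]],
  [[-0.863,0.642,0],[0,0,-0.193]],
])

```text
t: 47.02
ee_pos: [439.7, -34.1, 62.7]
orientation: [-2.305, 2.134, -0.001]
ft_force: [0.2, 0.6, -0.7]
width: 23.4
```

Call:
move_arm([
  [[-0.194,0.091,0],[0,0,-0.038]],
  [[-0.389,0.182,0],[0,0,-0.077]],
  [[-0.584,0.273,0],[0,0,-0.115]],
  [[-0.779,0.364,0],[0,0,-0.154]],
  [[-0.974,0.455,0],[0,0,-0.192]],
])

```text
t: 47.65
ee_pos: [360.6, 106.5, 62.7]
orientation: [-2.508, 1.891, -0.001]
ft_force: [-0.3, -0.2, -1.4]
width: 23.4
```

```bash
python3 p.py 361,105.6,-12.2,-74.1,15.5; for i in 1 2 3; do python3 - <<'E'
from h import *
ctrl.get_image("side")
E
done
python3 - <<'E'
from h import *
im=shot("side","s19",(190,190,310,290),6.5)
print(ctrl.get_obs()["ee_pos"],ctrl.get_obs()["t"])
E
```

```text
t 47.65 meas-cmd [-0.35  0.88  0.67] psi -74.05 cmd -74.12 F [-0.3 -0.2 -1.4] w 23.4
[[[0.0,0.0,0.099],[0,0,-0.0]],[[0.0,0.0,0.198],[0,0,-0.0]],[[0.0,0.0,0.297],[0,0,-0.0]],[[0.0,0.0,0.396],[0,0,-0.0]],[[0.0,0.0,0.495],[0,0,-0.0]]]
end [360.99 105.67 -12.23] -74.12
[361.13228467 106.01530748  62.55565937] 47.85
```

View pics/s19.png

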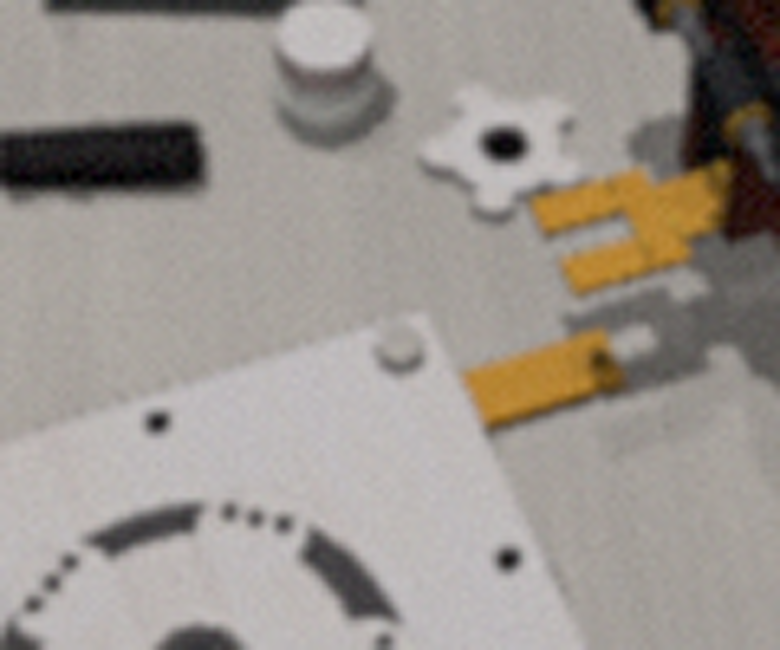

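```bash
python3 inhand.py side 6.5 190 190 533,207 577,293 23.6; python3 p.py 434.8,127.2,-12.2,-74.1,8.1
```

```text
width 39.2 fwd of origin from tool 45.7 lat 3.5 yaw err 0.5562480120175309
t 47.90 meas-cmd [ 0.46  0.   74.7 ] psi -74.1 cmd -74.12 F [ 0.4 -0.7 -1.7] w 23.2
[[[0.0,-0.051,0.0],[0,0,-0.0]],[[-0.001,-0.103,0.0],[0,0,-0.0]],[[-0.001,-0.154,0.0],[0,0,-0.0]],[[-0.001,-0.205,0.0],[0,0,-0.0]],[[-0.002,-0.256,0.0],[0,0,-0.0]]]
[[[0.0,-0.052,0.0],[0,0,-0.0]],[[0.0,-0.103,0.0],[0,0,-0.0]],[[-0.001,-0.154,0.0],[0,0,-0.0]],[[-0.001,-0.205,0.0],[0,0,-0.0]],[[-0.001,-0.257,0.0],[0,0,-0.0]]]
end [434.88 127.16 -12.23] -74.12
```

Call:
move_arm([
  [[0,0,0.099],[0,0,0]],
  [[0,0,0.198],[0,0,0]],
  [[0,0,0.297],[0,0,0]],
  [[0,0,0.396],[0,0,0]],
  [[0,0,0.495],[0,0,0]],
])

```text
t: 48.52
ee_pos: [361.8, 104.9, -12.6]
orientation: [-2.505, 1.895, -0.001]
ft_force: [0.6, -0.6, -1.1]
width: 23.0
```

Call:
move_arm([
  [[0,-0.051,0],[0,0,0]],
  [[-0.001,-0.103,0],[0,0,0]],
  [[-0.001,-0.154,0],[0,0,0]],
  [[-0.001,-0.205,0],[0,0,0]],
  [[-0.002,-0.256,0],[0,0,0]],
])

```text
t: 49.15
ee_pos: [398.5, 116.7, -12.0]
orientation: [-2.507, 1.893, -0.001]
ft_force: [0.7, 0.2, -0.1]
width: 23.0
```

Call:
move_arm([
  [[0,-0.052,0],[0,0,0]],
  [[0,-0.103,0],[0,0,0]],
  [[-0.001,-0.154,0],[0,0,0]],
  [[-0.001,-0.205,0],[0,0,0]],
  [[-0.001,-0.257,0],[0,0,0]],
])

```text
t: 49.78
ee_pos: [435.2, 127.3, -12.3]
orientation: [2.507, -1.893, -0.0]
ft_force: [-0.4, -0.0, -1.9]
width: 23.4
```

Call:
move_arm([
  [[0,0,0.004],[0,0,0]],
  [[0,0,0.006],[0,0,0]],
  [[0,0,0.006],[0,0,0]],
  [[0,0,0.006],[0,0,0]],
  [[0,0,0.006],[0,0,0]],
])

```text
t: 50.4
ee_pos: [434.6, 127.1, -13.1]
orientation: [2.507, -1.893, -0.0]
ft_force: [0.5, 0.1, -0.9]
width: 23.4
```

Call:
move_arm([
  [[0,0,0],[0,0,0]],
  [[0,0,0],[0,0,0]],
  [[0,0,0],[0,0,0]],
  [[0,0,0],[0,0,0]],
  [[0,0,0],[0,0,0]],
], gripper=0.42)

```text
t: 51.02
ee_pos: [434.8, 127.1, -13.1]
orientation: [2.507, -1.893, 0.0]
ft_force: [0.5, 0.3, -0.2]
width: 37.2
```

```bash
python3 setc.py 434.88,127.16,-13.13; python3 p.py 434.9,127.2,70,-74.1,17;python3 p.py 361,60,90,-74.1,30
```

```text
t 51.02 meas-cmd [-0.12 -0.05  0.01] psi -74.12 cmd -74.12 F [ 0.5  0.3 -0.2] w 37.2
[[[0.0,0.0,-0.111],[0,0,-0.0]],[[0.0,0.0,-0.222],[0,0,-0.0]],[[0.0,0.0,-0.333],[0,0,-0.0]],[[0.0,0.0,-0.443],[0,0,-0.0]],[[0.0,0.0,-0.554],[0,0,-0.0]]]
end [434.88 127.16  69.97] -74.12
t 51.02 meas-cmd [-1.200e-01 -5.000e-02 -8.309e+01] psi -74.12 cmd -74.12 F [ 0.5  0.3 -0.2] w 37.2
[[[0.074,0.149,-0.033],[0,0,-0.0]],[[0.148,0.298,-0.067],[0,0,-0.0]],[[0.222,0.447,-0.1],[0,0,-0.0]],[[0.296,0.596,-0.134],[0,0,-0.0]],[[0.296,0.596,-0.134],[0,0,-0.0]]]
end [361.04  59.99  90.07] -74.12
```

Call:
move_arm([
  [[0,0,-0.111],[0,0,0]],
  [[0,0,-0.222],[0,0,0]],
  [[0,0,-0.333],[0,0,0]],
  [[0,0,-0.443],[0,0,0]],
  [[0,0,-0.554],[0,0,0]],
])

```text
t: 51.65
ee_pos: [434.6, 127.1, 70.5]
orientation: [2.507, -1.893, -0.0]
ft_force: [0.3, 0.3, -0.4]
width: 36.8
```

Call:
move_arm([
  [[0.074,0.149,-0.033],[0,0,0]],
  [[0.148,0.298,-0.067],[0,0,0]],
  [[0.222,0.447,-0.1],[0,0,0]],
  [[0.296,0.596,-0.134],[0,0,0]],
  [[0.296,0.596,-0.134],[0,0,0]],
])

```text
t: 52.28
ee_pos: [359.8, 59.4, 90.2]
orientation: [2.505, -1.895, -0.001]
ft_force: [-0.5, -0.6, -0.1]
width: 37.2
```

Run:
```python
from h import *
shot("side","s20",(190,190,310,290),6.5)
shot("top","t20",(270,110,420,220),5)
```

```text
(no output)
```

View pics/s20.png

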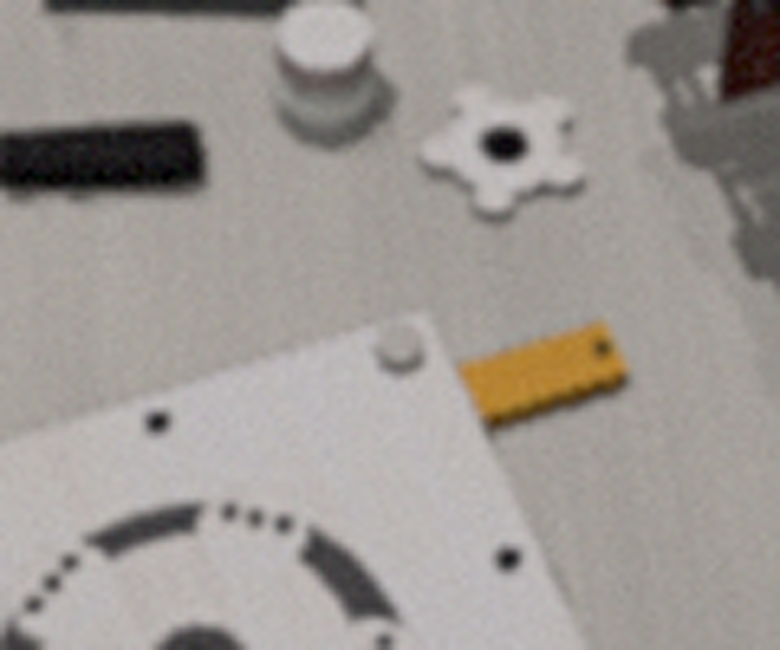

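View pics/t20.png

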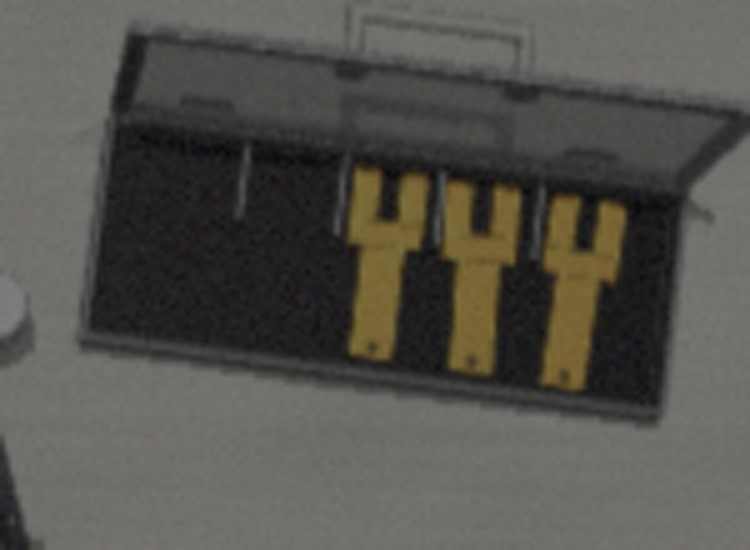

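Three are stacked. Now bay 3 for the fourth.

```bash
python3 p.py 514.8,-235.4,60,-96.3,38; python3 p.py 514.8,-235.4,-5,-96.3,16.5,1;python3 p.py 514.8,-235.4,-19.4,-96.3,7.5,3
```

```text
t 52.38 meas-cmd [0.78 0.19 0.22] psi -74.15 cmd -74.12 F [-0.5 -0.1 -0.1] w 36.9
[[[0.242,-0.05,0.022],[0,0,0.041]],[[0.483,-0.099,0.045],[0,0,0.082]],[[0.725,-0.149,0.067],[0,0,0.123]],[[0.966,-0.199,0.089],[0,0,0.164]],[[0.966,-0.199,0.089],[0,0,0.164]]]
[[[0.23,-0.09,0.022],[0,0,0.041]],[[0.46,-0.18,0.045],[0,0,0.082]],[[0.689,-0.27,0.067],[0,0,0.124]],[[0.919,-0.361,0.089],[0,0,0.165]],[[0.919,-0.361,0.089],[0,0,0.165]]]
[[[0.211,-0.128,0.022],[0,0,0.041]],[[0.211,-0.128,0.022],[0,0,0.041]],[[0.211,-0.128,0.022],[0,0,0.041]],[[0.211,-0.128,0.022],[0,0,0.041]],[[0.211,-0.128,0.022],[0,0,0.041]]]
end [ 514.79 -235.47   60.07] -96.32
t 52.38 meas-cmd [-152.96  295.64   30.22] psi -74.15 cmd -96.32 F [-0.5 -0.1 -0.1] w 36.9
[[[0.0,0.0,0.108],[0,0,-0.0]],[[0.0,0.0,0.217],[0,0,-0.0]],[[0.0,0.0,0.325],[0,0,-0.0]],[[0.0,0.0,0.434],[0,0,-0.0]],[[0.0,0.0,0.434],[0,0,-0.0]]]
end [ 514.79 -235.47   -5.03] -96.32
t 52.38 meas-cmd [-152.96  295.64   95.32] psi -74.15 cmd -96.32 F [-0.5 -0.1 -0.1] w 36.9
[[[0.0,0.0,0.048],[0,0,-0.0]],[[0.0,0.0,0.096],[0,0,-0.0]],[[0.0,0.0,0.096],[0,0,-0.0]],[[0.0,0.0,0.096],[0,0,-0.0]],[[0.0,0.0,0.096],[0,0,-0.0]]]
end [ 514.79 -235.47  -19.43] -96.32
```

Call:
move_arm([
  [[0.242,-0.05,0.022],[0,0,0.041]],
  [[0.483,-0.099,0.045],[0,0,0.082]],
  [[0.725,-0.149,0.067],[0,0,0.123]],
  [[0.966,-0.199,0.089],[0,0,0.164]],
  [[0.966,-0.199,0.089],[0,0,0.164]],
])

```text
t: 53.0
ee_pos: [431.6, -72.6, 76.4]
orientation: [-2.332, 2.103, -0.002]
ft_force: [0.1, 0.3, 1.1]
width: 36.8
```

Call:
move_arm([
  [[0.23,-0.09,0.022],[0,0,0.041]],
  [[0.46,-0.18,0.045],[0,0,0.082]],
  [[0.689,-0.27,0.067],[0,0,0.124]],
  [[0.919,-0.361,0.089],[0,0,0.165]],
  [[0.919,-0.361,0.089],[0,0,0.165]],
])

```text
t: 53.62
ee_pos: [499.2, -203.3, 63.0]
orientation: [-2.144, 2.295, -0.001]
ft_force: [-0.4, -0.4, 0.0]
width: 36.7
```

Call:
move_arm([
  [[0.211,-0.128,0.022],[0,0,0.041]],
  [[0.211,-0.128,0.022],[0,0,0.041]],
  [[0.211,-0.128,0.022],[0,0,0.041]],
  [[0.211,-0.128,0.022],[0,0,0.041]],
  [[0.211,-0.128,0.022],[0,0,0.041]],
])

```text
t: 54.25
ee_pos: [514.4, -234.7, 60.2]
orientation: [2.097, -2.339, -0.0]
ft_force: [0.5, 0.3, 0.1]
width: 36.8
```

Call:
move_arm([
  [[0,0,0.108],[0,0,0]],
  [[0,0,0.217],[0,0,0]],
  [[0,0,0.325],[0,0,0]],
  [[0,0,0.434],[0,0,0]],
  [[0,0,0.434],[0,0,0]],
])

```text
t: 54.88
ee_pos: [513.4, -235.0, -6.9]
orientation: [2.095, -2.34, -0.005]
ft_force: [0.3, -0.2, 0.5]
width: 36.7
```

Call:
move_arm([
  [[0,0,0.048],[0,0,0]],
  [[0,0,0.096],[0,0,0]],
  [[0,0,0.096],[0,0,0]],
  [[0,0,0.096],[0,0,0]],
  [[0,0,0.096],[0,0,0]],
])

```text
t: 55.5
ee_pos: [514.9, -235.6, -19.1]
orientation: [-2.096, 2.34, -0.001]
ft_force: [1.2, 0.2, -0.8]
width: 37.0
```

Call:
move_arm([
  [[0,0,0],[0,0,0]],
  [[0,0,0],[0,0,0]],
  [[0,0,0],[0,0,0]],
  [[0,0,0],[0,0,0]],
  [[0,0,0],[0,0,0]],
], gripper=0)

```text
t: 56.12
ee_pos: [514.7, -235.5, -19.3]
orientation: [-2.096, 2.34, -0.0]
ft_force: [-1.0, -0.4, 3.2]
width: 23.6
```

```bash
python3 p.py 514.8,-235.4,62,-96.3,17; python3 p.py 361,105.6,62,-74.1,33,1
```

```text
t 56.12 meas-cmd [-0.04 -0.05  0.18] psi -96.32 cmd -96.32 F [-1.  -0.4  3.2] w 23.6
[[[0.0,0.0,-0.109],[0,0,-0.0]],[[0.0,0.0,-0.217],[0,0,-0.0]],[[0.0,0.0,-0.326],[0,0,-0.0]],[[0.0,0.0,-0.434],[0,0,-0.0]],[[0.0,0.0,-0.543],[0,0,-0.0]]]
end [ 514.79 -235.47   62.02] -96.32
t 56.12 meas-cmd [-4.000e-02 -5.000e-02 -8.127e+01] psi -96.32 cmd -96.32 F [-1.  -0.4  3.2] w 23.6
[[[-0.179,0.106,0.0],[0,0,-0.031]],[[-0.358,0.212,0.0],[0,0,-0.062]],[[-0.537,0.317,0.0],[0,0,-0.093]],[[-0.716,0.423,0.0],[0,0,-0.123]],[[-0.895,0.529,0.0],[0,0,-0.154]]]
[[[-0.193,0.076,0.0],[0,0,-0.031]],[[-0.387,0.151,0.0],[0,0,-0.062]],[[-0.58,0.227,0.0],[0,0,-0.093]],[[-0.774,0.303,0.0],[0,0,-0.124]],[[-0.968,0.378,0.0],[0,0,-0.155]]]
[[[-0.203,0.044,0.0],[0,0,-0.03]],[[-0.406,0.087,0.0],[0,0,-0.061]],[[-0.406,0.087,0.0],[0,0,-0.061]],[[-0.406,0.087,0.0],[0,0,-0.061]],[[-0.406,0.087,0.0],[0,0,-0.061]]]
end [361.02 105.58  62.02] -74.12
```

Call:
move_arm([
  [[0,0,-0.109],[0,0,0]],
  [[0,0,-0.217],[0,0,0]],
  [[0,0,-0.326],[0,0,0]],
  [[0,0,-0.434],[0,0,0]],
  [[0,0,-0.543],[0,0,0]],
])

```text
t: 56.75
ee_pos: [514.8, -235.5, 63.5]
orientation: [-2.096, 2.34, -0.001]
ft_force: [-0.9, -0.5, -0.5]
width: 23.4
```

Call:
move_arm([
  [[-0.179,0.106,0],[0,0,-0.031]],
  [[-0.358,0.212,0],[0,0,-0.062]],
  [[-0.537,0.317,0],[0,0,-0.093]],
  [[-0.716,0.423,0],[0,0,-0.123]],
  [[-0.895,0.529,0],[0,0,-0.154]],
])

```text
t: 57.38
ee_pos: [450.3, -92.5, 62.7]
orientation: [-2.278, 2.163, -0.001]
ft_force: [-0.7, -0.8, -0.2]
width: 23.2
```

Call:
move_arm([
  [[-0.193,0.076,0],[0,0,-0.031]],
  [[-0.387,0.151,0],[0,0,-0.062]],
  [[-0.58,0.227,0],[0,0,-0.093]],
  [[-0.774,0.303,0],[0,0,-0.124]],
  [[-0.968,0.378,0],[0,0,-0.155]],
])

```text
t: 58.0
ee_pos: [386.4, 49.7, 62.7]
orientation: [-2.446, 1.971, -0.001]
ft_force: [-0.1, -0.2, -1.0]
width: 23.3
```

Call:
move_arm([
  [[-0.203,0.044,0],[0,0,-0.03]],
  [[-0.406,0.087,0],[0,0,-0.061]],
  [[-0.406,0.087,0],[0,0,-0.061]],
  [[-0.406,0.087,0],[0,0,-0.061]],
  [[-0.406,0.087,0],[0,0,-0.061]],
])

```text
t: 58.62
ee_pos: [361.4, 105.0, 62.2]
orientation: [-2.506, 1.894, -0.001]
ft_force: [0.6, -0.0, 0.2]
width: 23.6
```

```bash
python3 - <<'E'
from h import *
im=shot("side","s21",(190,190,310,290),6.5)
print(ctrl.get_obs()["ee_pos"],ctrl.get_obs()["t"])
E
python3 p.py 361,105.6,-5,-74.1,15.5
```

```text
[361.37142777 104.99116226  62.15860034] 58.675
t 58.67 meas-cmd [ 0.35 -0.59  0.14] psi -74.2 cmd -74.12 F [ 0.3  1.1 -0.8] w 23.4
[[[0.0,0.0,0.089],[0,0,-0.0]],[[0.0,0.0,0.179],[0,0,-0.0]],[[0.0,0.0,0.268],[0,0,-0.0]],[[0.0,0.0,0.357],[0,0,-0.0]],[[0.0,0.0,0.447],[0,0,-0.0]]]
end [361.02 105.58  -5.03] -74.12
```

View pics/s21.png

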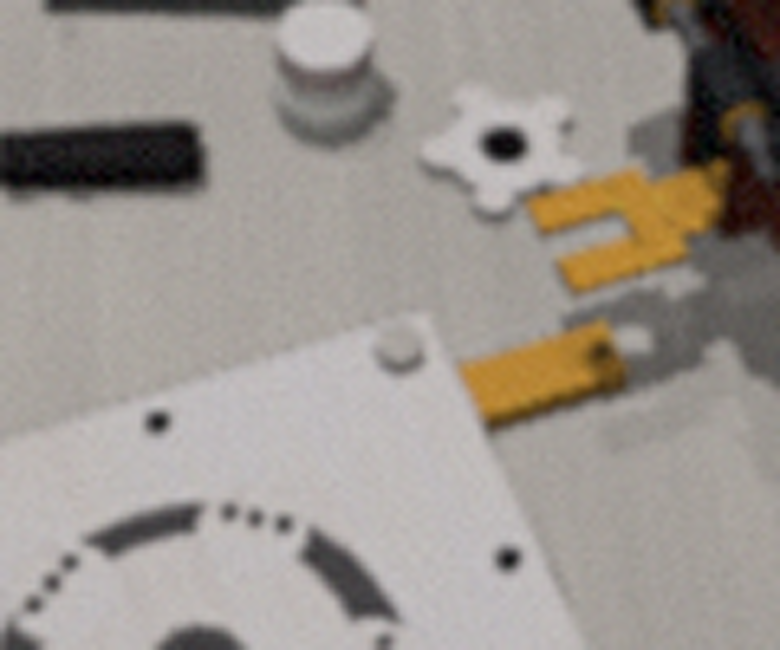

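```bash
python3 inhand.py side 6.5 190 190 530,208 573,293 23.5; python3 p.py 388,113.3,-8.0,-74.1,6; python3 p.py 434.1,126.9,-8,-74.1,4.9
```

```text
width 38.7 fwd of origin from tool 47.2 lat 3.7 yaw err 0.6435737843064985
t 58.73 meas-cmd [ 0.24 -0.58 67.13] psi -74.2 cmd -74.12 F [ 0.4  0.7 -1.2] w 23.2
[[[0.0,-0.037,0.004],[0,0,-0.0]],[[0.0,-0.075,0.008],[0,0,-0.0]],[[0.0,-0.112,0.012],[0,0,-0.0]],[[0.0,-0.15,0.016],[0,0,-0.0]],[[0.0,-0.187,0.02],[0,0,-0.0]]]
end [388.   113.26  -8.03] -74.12
t 58.73 meas-cmd [-26.74  -8.26  70.13] psi -74.2 cmd -74.12 F [ 0.4  0.7 -1.2] w 23.2
[[[0.0,-0.032,0.0],[0,0,-0.0]],[[-0.001,-0.064,0.0],[0,0,-0.0]],[[-0.001,-0.096,0.0],[0,0,-0.0]],[[-0.001,-0.128,0.0],[0,0,-0.0]],[[-0.002,-0.16,0.0],[0,0,-0.0]]]
[[[0.0,-0.032,0.0],[0,0,-0.0]],[[0.0,-0.064,0.0],[0,0,-0.0]],[[-0.001,-0.096,0.0],[0,0,-0.0]],[[-0.001,-0.128,0.0],[0,0,-0.0]],[[-0.001,-0.16,0.0],[0,0,-0.0]]]
end [434.05 126.82  -8.03] -74.12
```

Call:
move_arm([
  [[0,0,0.089],[0,0,0]],
  [[0,0,0.179],[0,0,0]],
  [[0,0,0.268],[0,0,0]],
  [[0,0,0.357],[0,0,0]],
  [[0,0,0.447],[0,0,0]],
])

```text
t: 59.35
ee_pos: [361.2, 105.4, -5.7]
orientation: [-2.506, 1.894, -0.0]
ft_force: [-0.8, 0.5, -0.6]
width: 23.3
```

Call:
move_arm([
  [[0,-0.037,0.004],[0,0,0]],
  [[0,-0.075,0.008],[0,0,0]],
  [[0,-0.112,0.012],[0,0,0]],
  [[0,-0.15,0.016],[0,0,0]],
  [[0,-0.187,0.02],[0,0,0]],
])

```text
t: 59.98
ee_pos: [388.5, 113.4, -7.8]
orientation: [-2.507, 1.893, -0.001]
ft_force: [-0.4, -0.1, -0.8]
width: 23.5
```

Run:
```python
from h import *
im=shot("side","s22",(230,230,300,270),10)
print(ctrl.get_obs()["ee_pos"],ctrl.get_obs()["ft_force"])
```

```text
[389.40767497 113.67156332  -7.83871531] [ 1.14613811  0.44399437 -1.250475  ]
```

View pics/s22.png

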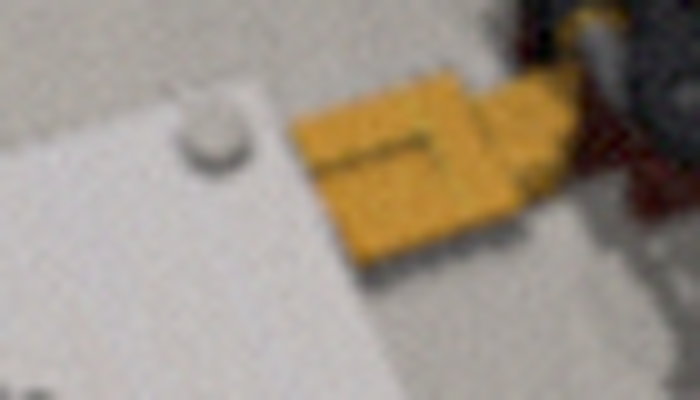

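No contact yet, with the nose at the plate edge. I continue slowly.

Call:
move_arm([
  [[0,-0.032,0],[0,0,0]],
  [[-0.001,-0.064,0],[0,0,0]],
  [[-0.001,-0.096,0],[0,0,0]],
  [[-0.001,-0.128,0],[0,0,0]],
  [[-0.002,-0.16,0],[0,0,0]],
])

```text
t: 60.65
ee_pos: [411.2, 120.2, -8.0]
orientation: [-2.507, 1.893, 0.0]
ft_force: [0.1, -0.7, -1.0]
width: 23.5
```

Call:
move_arm([
  [[0,-0.032,0],[0,0,0]],
  [[0,-0.064,0],[0,0,0]],
  [[-0.001,-0.096,0],[0,0,0]],
  [[-0.001,-0.128,0],[0,0,0]],
  [[-0.001,-0.16,0],[0,0,0]],
])

```text
t: 61.28
ee_pos: [434.1, 126.9, -8.0]
orientation: [2.507, -1.893, -0.0]
ft_force: [-0.6, 0.3, -0.9]
width: 23.6
```

Call:
move_arm([
  [[0,0,0.002],[0,0,0]],
  [[0,0,0.002],[0,0,0]],
  [[0,0,0.002],[0,0,0]],
  [[0,0,0.002],[0,0,0]],
  [[0,0,0.002],[0,0,0]],
], gripper=0.42)

```text
t: 61.9
ee_pos: [433.9, 126.8, -8.3]
orientation: [2.507, -1.893, -0.0]
ft_force: [0.2, -0.6, -0.7]
width: 36.9
```

```bash
python3 setc.py 434.05,126.82,-8.33; python3 p.py 434.05,126.82,80,-74.1,18;python3 p.py 361,60,90,-74.1,30
```

```text
t 61.90 meas-cmd [-0.19 -0.04  0.03] psi -74.12 cmd -74.12 F [ 0.2 -0.6 -0.7] w 36.9
[[[0.0,0.0,-0.118],[0,0,-0.0]],[[0.0,0.0,-0.236],[0,0,-0.0]],[[0.0,0.0,-0.353],[0,0,-0.0]],[[0.0,0.0,-0.471],[0,0,-0.0]],[[0.0,0.0,-0.589],[0,0,-0.0]]]
end [434.05 126.82  80.02] -74.12
t 61.90 meas-cmd [-1.900e-01 -4.000e-02 -8.832e+01] psi -74.12 cmd -74.12 F [ 0.2 -0.6 -0.7] w 36.9
[[[0.074,0.148,-0.017],[0,0,-0.0]],[[0.148,0.295,-0.033],[0,0,-0.0]],[[0.221,0.443,-0.05],[0,0,-0.0]],[[0.295,0.59,-0.067],[0,0,-0.0]],[[0.295,0.59,-0.067],[0,0,-0.0]]]
end [361.04  60.04  90.07] -74.12
```

Call:
move_arm([
  [[0,0,-0.118],[0,0,0]],
  [[0,0,-0.236],[0,0,0]],
  [[0,0,-0.353],[0,0,0]],
  [[0,0,-0.471],[0,0,0]],
  [[0,0,-0.589],[0,0,0]],
])

```text
t: 62.52
ee_pos: [433.7, 126.8, 80.6]
orientation: [2.507, -1.893, -0.0]
ft_force: [0.5, -0.0, -0.5]
width: 36.6
```

Call:
move_arm([
  [[0.074,0.148,-0.017],[0,0,0]],
  [[0.148,0.295,-0.033],[0,0,0]],
  [[0.221,0.443,-0.05],[0,0,0]],
  [[0.295,0.59,-0.067],[0,0,0]],
  [[0.295,0.59,-0.067],[0,0,0]],
])

```text
t: 63.15
ee_pos: [359.6, 59.4, 90.1]
orientation: [2.505, -1.895, -0.001]
ft_force: [-0.4, -0.5, 0.2]
width: 36.8
```

Run:
```python
from h import *
shot("side","s23",(190,190,310,290),6.5)
shot("top","t23",(120,110,420,220),2.6)
```

```text
(no output)
```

View pics/s23.png

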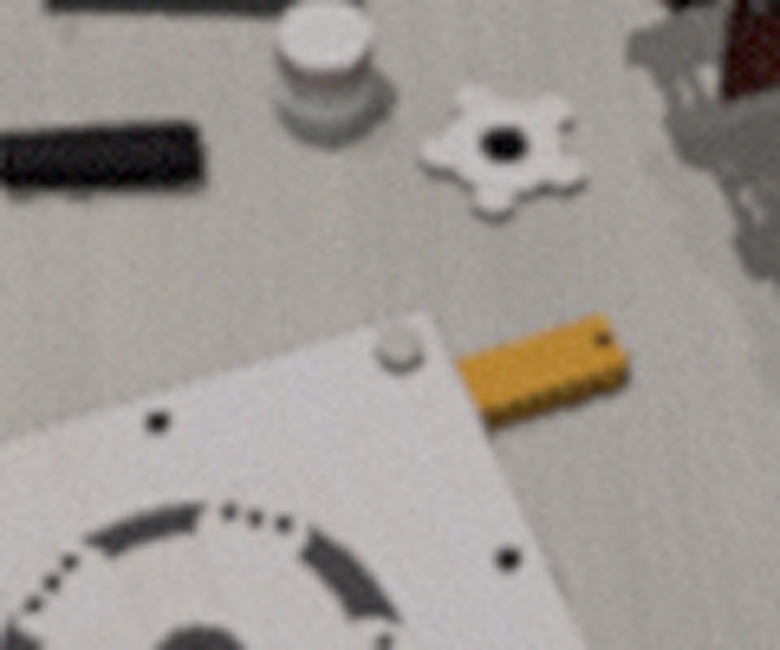

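View pics/t23.png

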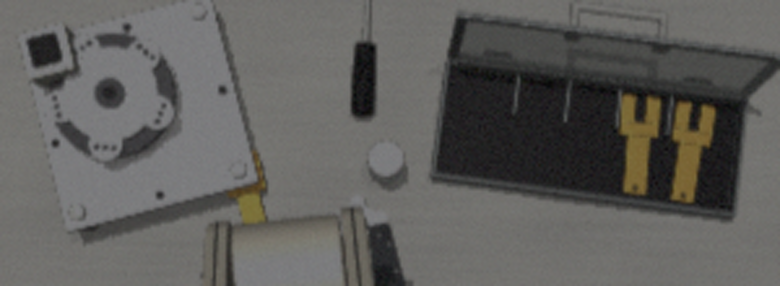

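```bash
python3 - <<'E'
from meas import *
m,w,A=tabend("side",[(605,313),(629,359)],6.5,190,190,20)
d=A[1]-A[0];print("tab end",m,"w",w,"yaw",np.degrees(np.arctan2(d[1],d[0]))-90)
o=m+86*ex;print("origin",o,"rel foot",(o-F)@ex,(o-F)@ey)
for c in("side","top"):
    for n in("short_foot_nut","short_foot"): print(c,n,[np.round(r["location"],1) for r in ctrl.pinpoint(c,n)][:1])
E
python3 p.py 440,130,110,-74.1,30 479.5,140.3,100,-74.1,20
```

```text
tab end [397.06020539 117.05709385] w 21.864969364970264 yaw 15.531570806400865
origin [479.76640539 140.62109385] rel foot -0.21778822183242175 -1.371689124060079
side short_foot_nut [array([485.4, 141.4,  61.7])]
side short_foot [array([479.1, 138.6,  19.9])]
top short_foot_nut [array([479.2, 141.5,  60.5])]
top short_foot [array([485.8, 142.4,  20.7])]
t 63.50 meas-cmd [ 0.42  0.35 -0.06] psi -74.08 cmd -74.12 F [0.7 0.1 0.7] w 36.4
[[[-0.076,-0.158,-0.033],[0,0,-0.0]],[[-0.152,-0.317,-0.066],[0,0,-0.0]],[[-0.228,-0.475,-0.1],[0,0,-0.0]],[[-0.305,-0.634,-0.133],[0,0,-0.0]],[[-0.303,-0.725,-0.111],[0,0,-0.0]]]
[[[0.002,-0.09,0.023],[0,0,-0.0]],[[0.004,-0.181,0.045],[0,0,-0.0]],[[0.004,-0.181,0.045],[0,0,-0.0]],[[0.004,-0.181,0.045],[0,0,-0.0]],[[0.004,-0.181,0.045],[0,0,-0.0]]]
end [479.48 140.37  99.97] -74.12
```

Four shims are stacked, the top one about 1.4 mm from the foot's middle. Now the press on the nut with closed fingers.

Call:
move_arm([
  [[-0.076,-0.158,-0.033],[0,0,0]],
  [[-0.152,-0.317,-0.066],[0,0,0]],
  [[-0.228,-0.475,-0.1],[0,0,0]],
  [[-0.305,-0.634,-0.133],[0,0,0]],
  [[-0.303,-0.725,-0.111],[0,0,0]],
], gripper=0)

```text
t: 64.12
ee_pos: [454.5, 134.6, 106.9]
orientation: [-2.508, 1.89, -0.002]
ft_force: [0.2, 0.3, 0.3]
width: 0.7
```

Call:
move_arm([
  [[0.002,-0.09,0.023],[0,0,0]],
  [[0.004,-0.181,0.045],[0,0,0]],
  [[0.004,-0.181,0.045],[0,0,0]],
  [[0.004,-0.181,0.045],[0,0,0]],
  [[0.004,-0.181,0.045],[0,0,0]],
])

```text
t: 64.75
ee_pos: [478.8, 140.1, 100.0]
orientation: [2.507, -1.893, -0.0]
ft_force: [-0.1, 0.2, -0.1]
width: 1.0
```

```bash
python3 p.py 480,140.7,42,-74.1,14.5; python3 p.py 480,140.7,38,-74.1,1;python3 - <<'E'
from h import *
shot("side","s24",(190,190,310,290),6.5)
E
```

```text
t 64.75 meas-cmd [-0.65 -0.27  0.02] psi -74.13 cmd -74.12 F [-0.1  0.2 -0.1] w 1.0
[[[0.0,-0.001,0.097],[0,0,-0.0]],[[-0.001,-0.002,0.193],[0,0,-0.0]],[[-0.001,-0.003,0.29],[0,0,-0.0]],[[-0.001,-0.004,0.386],[0,0,-0.0]],[[-0.001,-0.004,0.386],[0,0,-0.0]]]
end [480.01 140.68  42.07] -74.12
t 64.75 meas-cmd [-1.18 -0.58 57.92] psi -74.13 cmd -74.12 F [-0.1  0.2 -0.1] w 1.0
[[[0.0,0.0,0.005],[0,0,-0.0]],[[0.0,0.0,0.011],[0,0,-0.0]],[[0.0,0.0,0.016],[0,0,-0.0]],[[0.0,0.0,0.022],[0,0,-0.0]],[[0.0,0.0,0.027],[0,0,-0.0]]]
end [480.01 140.68  38.02] -74.12
```

View pics/s24.png

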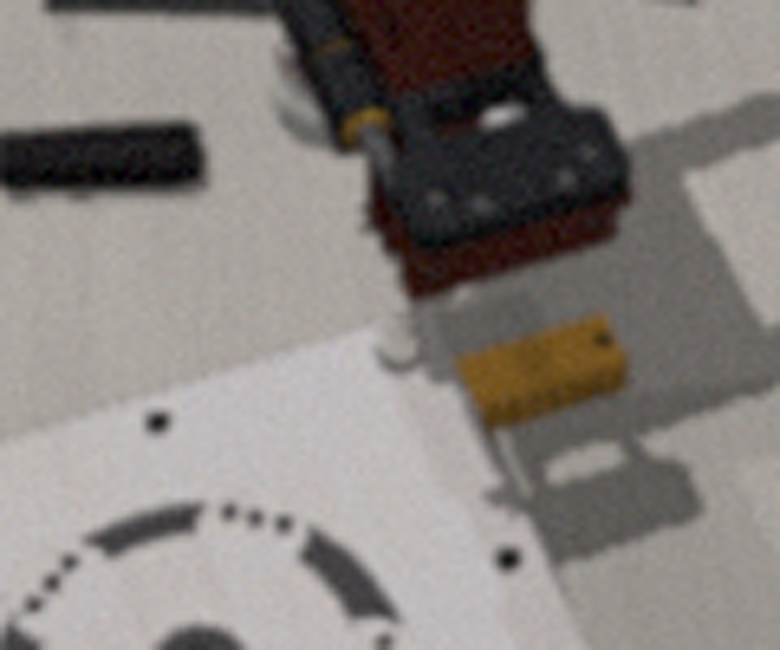

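Call:
move_arm([
  [[0,-0.001,0.097],[0,0,0]],
  [[-0.001,-0.002,0.193],[0,0,0]],
  [[-0.001,-0.003,0.29],[0,0,0]],
  [[-0.001,-0.004,0.386],[0,0,0]],
  [[-0.001,-0.004,0.386],[0,0,0]],
])

```text
t: 65.42
ee_pos: [478.8, 140.4, 40.6]
orientation: [2.505, -1.892, -0.003]
ft_force: [-0.3, -1.0, 0.5]
width: 0.6
```

Call:
move_arm([
  [[0,0,0.005],[0,0,0]],
  [[0,0,0.011],[0,0,0]],
  [[0,0,0.016],[0,0,0]],
  [[0,0,0.022],[0,0,0]],
  [[0,0,0.027],[0,0,0]],
])

```text
t: 66.05
ee_pos: [479.9, 140.7, 38.1]
orientation: [-2.507, 1.893, -0.0]
ft_force: [0.7, -0.5, 0.4]
width: 0.7
```

Call:
move_arm([
  [[0,0,0.003],[0,0,0]],
  [[0,0,0.006],[0,0,0]],
  [[0,0,0.009],[0,0,0]],
  [[0,0,0.012],[0,0,0]],
  [[0,0,0.012],[0,0,0]],
])

```text
t: 66.68
ee_pos: [479.8, 140.6, 36.2]
orientation: [2.507, -1.893, -0.0]
ft_force: [-0.3, -0.2, -0.3]
width: 0.2
```

cmd z is now 36.2; continue at 0.9 mm per call.

Call:
move_arm([
  [[0,0,0.003],[0,0,0]],
  [[0,0,0.006],[0,0,0]],
  [[0,0,0.006],[0,0,0]],
  [[0,0,0.006],[0,0,0]],
  [[0,0,0.006],[0,0,0]],
])

```text
t: 67.3
ee_pos: [479.9, 140.7, 35.4]
orientation: [-2.507, 1.893, -0.0]
ft_force: [-1.1, -0.0, 4.2]
width: 0.4
```

Call:
move_arm([
  [[0,0,0.003],[0,0,0]],
  [[0,0,0.006],[0,0,0]],
  [[0,0,0.006],[0,0,0]],
  [[0,0,0.006],[0,0,0]],
  [[0,0,0.006],[0,0,0]],
])

```text
t: 67.92
ee_pos: [479.8, 140.4, 34.7]
orientation: [2.507, -1.893, 0.0]
ft_force: [-1.9, -2.5, 7.9]
width: 0.7
```

Call:
move_arm([
  [[0,0,0.003],[0,0,0]],
  [[0,0,0.006],[0,0,0]],
  [[0,0,0.006],[0,0,0]],
  [[0,0,0.006],[0,0,0]],
  [[0,0,0.006],[0,0,0]],
])

```text
t: 68.55
ee_pos: [479.7, 140.3, 34.4]
orientation: [2.507, -1.893, 0.0]
ft_force: [-4.8, -4.1, 16.2]
width: 0.4
```

Call:
move_arm([
  [[0,0,0.003],[0,0,0]],
  [[0,0,0.005],[0,0,0]],
  [[0,0,0.005],[0,0,0]],
  [[0,0,0.005],[0,0,0]],
  [[0,0,0.005],[0,0,0]],
])

```text
t: 69.18
ee_pos: [479.8, 140.3, 34.3]
orientation: [2.507, -1.893, 0.0]
ft_force: [-6.7, -4.6, 25.4]
width: 0.4
```

The press reached 16 to 25 N and the nut stopped going down, so the load has gone into the stack. Release.

```bash
python3 setc.py 480.01,140.68,32.77; python3 p.py 480,140.7,38,-74.1,2 480,140.7,100,-74.1,30; python3 p.py 400,60,140,-60,30
```

```text
t 69.17 meas-cmd [-0.25 -0.4   1.48] psi -74.11 cmd -74.12 F [-6.7 -4.6 25.4] w 0.4
[[[0.0,0.0,-0.012],[0,0,-0.0]],[[0.0,0.0,-0.023],[0,0,-0.0]],[[0.0,0.0,-0.035],[0,0,-0.0]],[[0.0,0.0,-0.173],[0,0,-0.0]],[[0.0,0.0,-0.31],[0,0,-0.0]]]
[[[0.0,0.0,-0.138],[0,0,-0.0]],[[0.0,0.0,-0.138],[0,0,-0.0]],[[0.0,0.0,-0.138],[0,0,-0.0]],[[0.0,0.0,-0.138],[0,0,-0.0]],[[0.0,0.0,-0.138],[0,0,-0.0]]]
end [480.01 140.68  99.97] -74.12
t 69.17 meas-cmd [ -0.25  -0.4  -65.72] psi -74.11 cmd -74.12 F [-6.7 -4.6 25.4] w 0.4
[[[0.074,0.132,-0.053],[0,0,-0.047]],[[0.149,0.264,-0.107],[0,0,-0.094]],[[0.223,0.396,-0.16],[0,0,-0.141]],[[0.297,0.528,-0.213],[0,0,-0.188]],[[0.371,0.66,-0.267],[0,0,-0.235]]]
end [400.02  60.06 140.02] -60.02
```

Call:
move_arm([
  [[0,0,-0.012],[0,0,0]],
  [[0,0,-0.023],[0,0,0]],
  [[0,0,-0.035],[0,0,0]],
  [[0,0,-0.173],[0,0,0]],
  [[0,0,-0.31],[0,0,0]],
])

```text
t: 69.8
ee_pos: [479.5, 140.6, 79.3]
orientation: [2.506, -1.893, -0.001]
ft_force: [-0.4, 0.1, -0.3]
width: 0.5
```

Call:
move_arm([
  [[0,0,-0.138],[0,0,0]],
  [[0,0,-0.138],[0,0,0]],
  [[0,0,-0.138],[0,0,0]],
  [[0,0,-0.138],[0,0,0]],
  [[0,0,-0.138],[0,0,0]],
])

```text
t: 70.42
ee_pos: [479.4, 140.5, 99.3]
orientation: [2.506, -1.893, -0.001]
ft_force: [-0.4, -0.5, -0.8]
width: 0.2
```

Call:
move_arm([
  [[0.074,0.132,-0.053],[0,0,-0.047]],
  [[0.149,0.264,-0.107],[0,0,-0.094]],
  [[0.223,0.396,-0.16],[0,0,-0.141]],
  [[0.297,0.528,-0.213],[0,0,-0.188]],
  [[0.371,0.66,-0.267],[0,0,-0.235]],
])

```text
t: 71.05
ee_pos: [399.2, 59.5, 140.0]
orientation: [2.722, -1.569, -0.001]
ft_force: [1.7, 0.2, 0.3]
width: 0.3
```

Run:
```python
from h import *
shot("side","s25",(150,30,310,290),2.6)
shot("top","t25",(120,110,420,220),2.6)
```

```text
(no output)
```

View pics/s25.png

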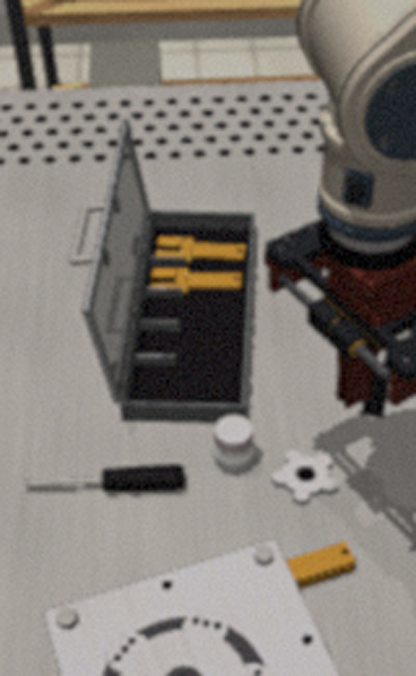

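View pics/t25.png

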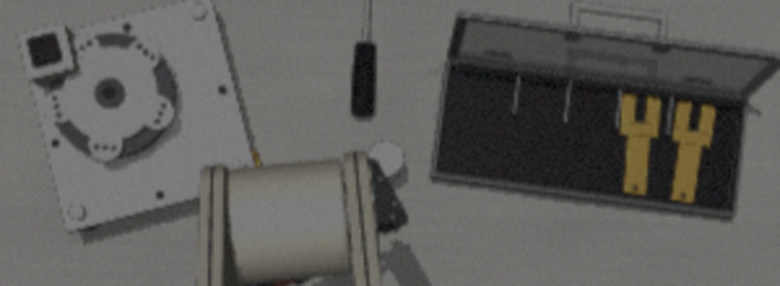

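Stack intact, stand level, and two shims left in the case. Now I shut the lid by regripping the bar.

```bash
python3 p.py 500,-80,200,-35,38 644.9,-250.2,200,-6.4,42; python3 p.py 644.9,-250.2,120,-6.4,20,1;python3 p.py 644.9,-250.2,81.4,-6.4,9,0
```

```text
t 71.15 meas-cmd [-1.51 -0.88  0.14] psi -60.06 cmd -60.02 F [ 0.4  0.2 -0.9] w 0.2
[[[0.228,-0.022,-0.08],[0,0,-0.083]],[[0.457,-0.044,-0.16],[0,0,-0.167]],[[0.685,-0.066,-0.24],[0,0,-0.25]],[[0.914,-0.089,-0.32],[0,0,-0.334]],[[0.914,-0.089,-0.32],[0,0,-0.334]]]
[[[0.222,0.058,-0.08],[0,0,-0.083]],[[0.466,0.099,-0.08],[0,0,-0.162]],[[0.711,0.141,-0.08],[0,0,-0.242]],[[0.956,0.182,-0.08],[0,0,-0.321]],[[0.956,0.182,-0.08],[0,0,-0.321]]]
[[[0.218,0.12,0.0],[0,0,-0.08]],[[0.435,0.24,0.0],[0,0,-0.159]],[[0.653,0.36,0.0],[0,0,-0.239]],[[0.653,0.36,0.0],[0,0,-0.239]],[[0.653,0.36,0.0],[0,0,-0.239]]]
end [ 644.95 -250.23  200.02] -6.38
t 71.15 meas-cmd [-246.44  309.41  -59.86] psi -60.06 cmd -6.38 F [ 0.4  0.2 -0.9] w 0.2
[[[0.0,0.0,0.107],[0,0,0.0]],[[0.0,0.0,0.213],[0,0,0.0]],[[0.0,0.0,0.32],[0,0,0.0]],[[0.0,0.0,0.427],[0,0,0.0]],[[0.0,0.0,0.533],[0,0,0.0]]]
[[[0.0,0.0,0.0],[0,0,0.0]],[[0.0,0.0,0.0],[0,0,0.0]],[[0.0,0.0,0.0],[0,0,0.0]],[[0.0,0.0,0.0],[0,0,0.0]],[[0.0,0.0,0.0],[0,0,0.0]]]
end [ 644.95 -250.23  120.07] -6.38
t 71.15 meas-cmd [-246.44  309.41   20.09] psi -60.06 cmd -6.38 F [ 0.4  0.2 -0.9] w 0.2
[[[0.0,0.0,0.052],[0,0,0.0]],[[0.0,0.0,0.103],[0,0,0.0]],[[0.0,0.0,0.155],[0,0,0.0]],[[0.0,0.0,0.206],[0,0,0.0]],[[0.0,0.0,0.258],[0,0,0.0]]]
end [ 644.95 -250.23   81.37] -6.38
```

Call:
move_arm([
  [[0.228,-0.022,-0.08],[0,0,-0.083]],
  [[0.457,-0.044,-0.16],[0,0,-0.167]],
  [[0.685,-0.066,-0.24],[0,0,-0.25]],
  [[0.914,-0.089,-0.32],[0,0,-0.334]],
  [[0.914,-0.089,-0.32],[0,0,-0.334]],
])

```text
t: 71.78
ee_pos: [482.4, -53.2, 188.4]
orientation: [-2.95, 1.078, -0.004]
ft_force: [0.6, 1.1, 0.6]
width: 0.5
```

Call:
move_arm([
  [[0.222,0.058,-0.08],[0,0,-0.083]],
  [[0.466,0.099,-0.08],[0,0,-0.162]],
  [[0.711,0.141,-0.08],[0,0,-0.242]],
  [[0.956,0.182,-0.08],[0,0,-0.321]],
  [[0.956,0.182,-0.08],[0,0,-0.321]],
])

```text
t: 72.4
ee_pos: [573.2, -165.4, 198.8]
orientation: [-3.089, 0.569, 0.001]
ft_force: [0.1, 0.4, -0.8]
width: 0.7
```

Call:
move_arm([
  [[0.218,0.12,0],[0,0,-0.08]],
  [[0.435,0.24,0],[0,0,-0.159]],
  [[0.653,0.36,0],[0,0,-0.239]],
  [[0.653,0.36,0],[0,0,-0.239]],
  [[0.653,0.36,0],[0,0,-0.239]],
], gripper=0.25)

```text
t: 73.03
ee_pos: [643.8, -248.5, 199.0]
orientation: [-3.136, 0.177, 0.003]
ft_force: [-0.6, -0.2, -0.1]
width: 22.0
```

Call:
move_arm([
  [[0,0,0.107],[0,0,0]],
  [[0,0,0.213],[0,0,0]],
  [[0,0,0.32],[0,0,0]],
  [[0,0,0.427],[0,0,0]],
  [[0,0,0.533],[0,0,0]],
])

```text
t: 73.65
ee_pos: [644.6, -250.2, 118.7]
orientation: [-3.137, 0.175, 0.001]
ft_force: [0.3, 0.2, 0.4]
width: 22.0
```

Run:
```python
from h import *
shot("side","s26",(150,30,270,150),5)
print(ctrl.get_obs()["ee_pos"],ctrl.get_obs()["width"])
```

```text
[ 643.3650955  -249.70406732  116.41650891] 21.964290115202218
```

View pics/s26.png

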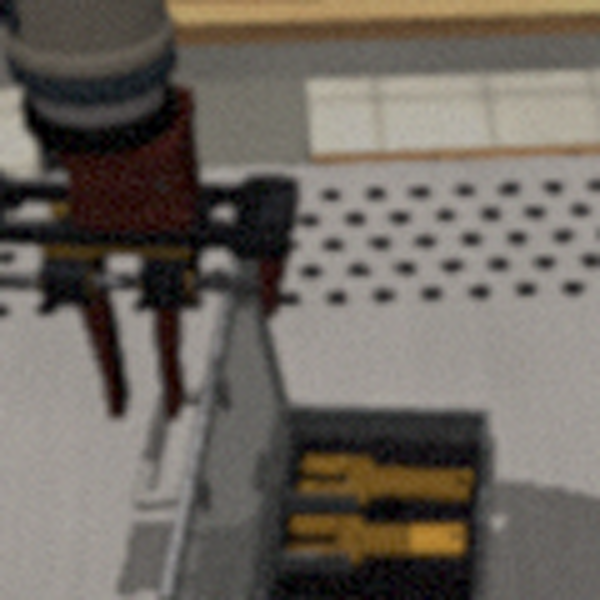

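Call:
move_arm([
  [[0,0,0.052],[0,0,0]],
  [[0,0,0.103],[0,0,0]],
  [[0,0,0.155],[0,0,0]],
  [[0,0,0.206],[0,0,0]],
  [[0,0,0.258],[0,0,0]],
])

```text
t: 74.32
ee_pos: [644.9, -250.3, 81.0]
orientation: [3.137, -0.175, 0.0]
ft_force: [0.3, -1.0, -0.6]
width: 21.9
```

Call:
move_arm([
  [[0,0,0],[0,0,0]],
  [[0,0,0],[0,0,0]],
  [[0,0,0],[0,0,0]],
  [[0,0,0],[0,0,0]],
  [[0,0,0],[0,0,0]],
], gripper=0)

```text
t: 74.95
ee_pos: [644.7, -250.2, 81.2]
orientation: [-3.137, 0.175, 0.0]
ft_force: [0.2, 0.5, -4.0]
width: 9.2
```

```bash
python3 p.py $(python3 lid.py 1.70 0 25 -33.5)
```

```text
t 74.95 meas-cmd [-0.28  0.04 -0.15] psi -6.38 cmd -6.38 F [ 0.2  0.5 -4. ] w 9.2
[[[-0.044,-0.001,-0.026],[0,0,0.0]],[[-0.086,-0.001,-0.046],[0,0,0.0]],[[-0.13,0.0,-0.063],[0,0,0.0]],[[-0.175,-0.001,-0.077],[0,0,0.0]],[[-0.22,0.0,-0.088],[0,0,0.0]]]
[[[-0.047,-0.001,-0.007],[0,0,0.0]],[[-0.094,-0.001,-0.012],[0,0,0.0]],[[-0.141,-0.001,-0.013],[0,0,0.0]],[[-0.187,-0.001,-0.011],[0,0,0.0]],[[-0.234,0.0,-0.006],[0,0,0.0]]]
[[[-0.046,-0.001,0.008],[0,0,0.0]],[[-0.092,-0.001,0.02],[0,0,0.0]],[[-0.136,-0.001,0.034],[0,0,0.0]],[[-0.18,-0.001,0.052],[0,0,0.0]],[[-0.222,-0.001,0.072],[0,0,0.0]]]
[[[-0.041,0.0,0.024],[0,0,0.0]],[[-0.08,0.0,0.05],[0,0,0.0]],[[-0.117,0.0,0.078],[0,0,0.0]],[[-0.152,0.0,0.109],[0,0,0.0]],[[-0.185,0.0,0.142],[0,0,0.0]]]
[[[-0.031,0.0,0.036],[0,0,0.0]],[[-0.059,0.0,0.073],[0,0,0.0]],[[-0.085,0.0,0.112],[0,0,0.0]],[[-0.107,0.0,0.153],[0,0,0.0]],[[-0.128,0.0,0.196],[0,0,0.0]]]
end [ 497.54 -233.6    33.97] -6.38
```

Call:
move_arm([
  [[-0.044,-0.001,-0.026],[0,0,0]],
  [[-0.086,-0.001,-0.046],[0,0,0]],
  [[-0.13,0,-0.063],[0,0,0]],
  [[-0.175,-0.001,-0.077],[0,0,0]],
  [[-0.22,0,-0.088],[0,0,0]],
])

```text
t: 75.58
ee_pos: [612.2, -246.5, 95.2]
orientation: [3.137, -0.175, 0.002]
ft_force: [2.8, 0.8, -5.1]
width: 9.2
```

Call:
move_arm([
  [[-0.047,-0.001,-0.007],[0,0,0]],
  [[-0.094,-0.001,-0.012],[0,0,0]],
  [[-0.141,-0.001,-0.013],[0,0,0]],
  [[-0.187,-0.001,-0.011],[0,0,0]],
  [[-0.234,0,-0.006],[0,0,0]],
])

```text
t: 76.2
ee_pos: [577.0, -242.6, 96.0]
orientation: [3.137, -0.175, 0.001]
ft_force: [3.1, 1.6, 1.8]
width: 9.0
```

Call:
move_arm([
  [[-0.046,-0.001,0.008],[0,0,0]],
  [[-0.092,-0.001,0.02],[0,0,0]],
  [[-0.136,-0.001,0.034],[0,0,0]],
  [[-0.18,-0.001,0.052],[0,0,0]],
  [[-0.222,-0.001,0.072],[0,0,0]],
])

```text
t: 76.82
ee_pos: [543.4, -238.6, 84.2]
orientation: [-3.136, 0.175, 0.001]
ft_force: [3.0, 2.0, 2.7]
width: 9.1
```

Call:
move_arm([
  [[-0.041,0,0.024],[0,0,0]],
  [[-0.08,0,0.05],[0,0,0]],
  [[-0.117,0,0.078],[0,0,0]],
  [[-0.152,0,0.109],[0,0,0]],
  [[-0.185,0,0.142],[0,0,0]],
])

```text
t: 77.45
ee_pos: [516.1, -235.7, 63.1]
orientation: [-3.137, 0.175, 0.0]
ft_force: [3.6, 3.1, 2.4]
width: 9.3
```

Call:
move_arm([
  [[-0.031,0,0.036],[0,0,0]],
  [[-0.059,0,0.073],[0,0,0]],
  [[-0.085,0,0.112],[0,0,0]],
  [[-0.107,0,0.153],[0,0,0]],
  [[-0.128,0,0.196],[0,0,0]],
])

```text
t: 78.08
ee_pos: [497.6, -233.8, 33.8]
orientation: [3.136, -0.175, 0.001]
ft_force: [4.6, 6.2, 45.6]
width: 9.1
```

```bash
python3 p.py
python3 - <<'E'
from h import *
shot("side","s27",(170,50,290,190),4)
E
```

```text
t 78.08 meas-cmd [ 0.08 -0.17 -0.17] psi -6.39 cmd -6.38 F [ 4.6  6.2 45.6] w 9.1
end [ 497.54 -233.6    33.97] -6.38
```

View pics/s27.png

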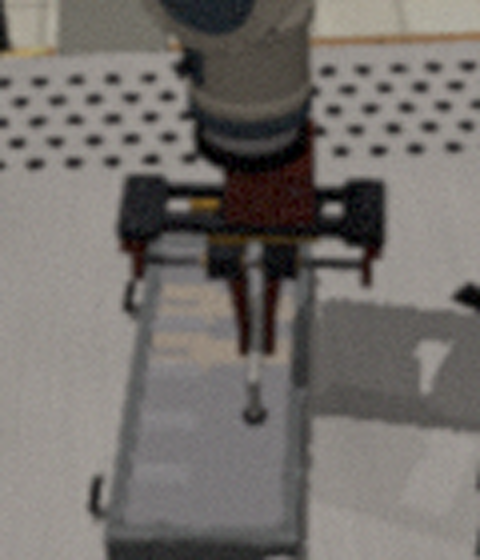

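The lid is firmly shut (closing force seen). Release and rise.

```bash
python3 p.py 497.6,-233.6,130,-6.4,20 420,-100,200,-6.4,40
```

```text
t 78.12 meas-cmd [ 0.09 -0.24 -0.13] psi -6.38 cmd -6.38 F [4.8 1.6 0.4] w 8.9
[[[0.0,0.0,-0.128],[0,0,0.0]],[[0.0,0.0,-0.256],[0,0,0.0]],[[0.0,0.0,-0.384],[0,0,0.0]],[[0.0,0.0,-0.512],[0,0,0.0]],[[0.0,0.0,-0.64],[0,0,0.0]]]
[[[-0.122,-0.166,-0.094],[0,0,0.0]],[[-0.245,-0.331,-0.187],[0,0,0.0]],[[-0.367,-0.497,-0.28],[0,0,0.0]],[[-0.49,-0.662,-0.374],[0,0,0.0]],[[-0.613,-0.828,-0.467],[0,0,0.0]]]
end [419.95 -99.96 200.02] -6.38
```

Call:
move_arm([
  [[0,0,0],[0,0,0]],
  [[0,0,0],[0,0,0]],
  [[0,0,0],[0,0,0]],
  [[0,0,0],[0,0,0]],
  [[0,0,0],[0,0,0]],
], gripper=0.5)

```text
t: 78.75
ee_pos: [497.3, -233.6, 33.9]
orientation: [-3.137, 0.175, 0.0]
ft_force: [-0.1, 0.6, 0.1]
width: 43.9
```

Call:
move_arm([
  [[0,0,-0.128],[0,0,0]],
  [[0,0,-0.256],[0,0,0]],
  [[0,0,-0.384],[0,0,0]],
  [[0,0,-0.512],[0,0,0]],
  [[0,0,-0.64],[0,0,0]],
])

```text
t: 79.38
ee_pos: [497.3, -233.6, 130.6]
orientation: [3.137, -0.175, -0.0]
ft_force: [0.5, 0.3, 0.3]
width: 43.8
```

Call:
move_arm([
  [[-0.122,-0.166,-0.094],[0,0,0]],
  [[-0.245,-0.331,-0.187],[0,0,0]],
  [[-0.367,-0.497,-0.28],[0,0,0]],
  [[-0.49,-0.662,-0.374],[0,0,0]],
  [[-0.613,-0.828,-0.467],[0,0,0]],
])

```text
t: 80.0
ee_pos: [419.1, -99.2, 200.5]
orientation: [3.137, -0.175, 0.0]
ft_force: [0.1, 0.9, -0.5]
width: 43.8
```

Run:
```python
from h import *
shot("side","s28",(150,80,320,370),2)
shot("side","s29",(190,190,310,290),6.5)
shot("top","t28",(120,110,420,270),2.6)
for c in("side","top"):
  for n in["stand","lid_handle","screwdriver","hub","jar"]:
    print(c,n,[(round(float(r["p"]),2),np.round(r["location"]).tolist()) for r in ctrl.pinpoint(c,n)][:1])
```

```text
side stand [(0.81, [535.0, 252.0, -0.0])]
side lid_handle [(0.87, [496.0, -230.0, 68.0])]
side screwdriver [(0.88, [630.0, 13.0, -2.0])]
side hub [(0.67, [429.0, 15.0, -0.0])]
side jar [(0.83, [497.0, -18.0, 2.0])]
top stand [(0.98, [541.0, 250.0, -1.0])]
top lid_handle [(0.71, [500.0, -237.0, 69.0])]
top screwdriver [(0.8, [628.0, 7.0, -0.0])]
top hub [(0.82, [429.0, 20.0, 1.0])]
top jar []
```

View pics/s28.png

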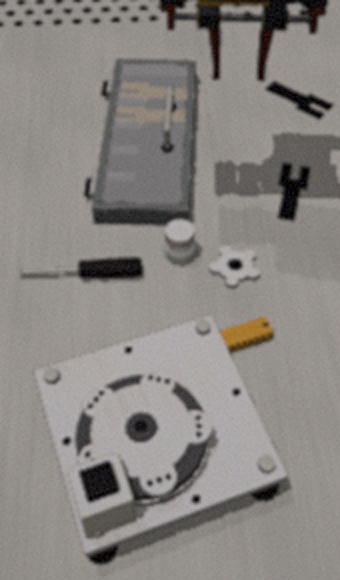

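View pics/s29.png

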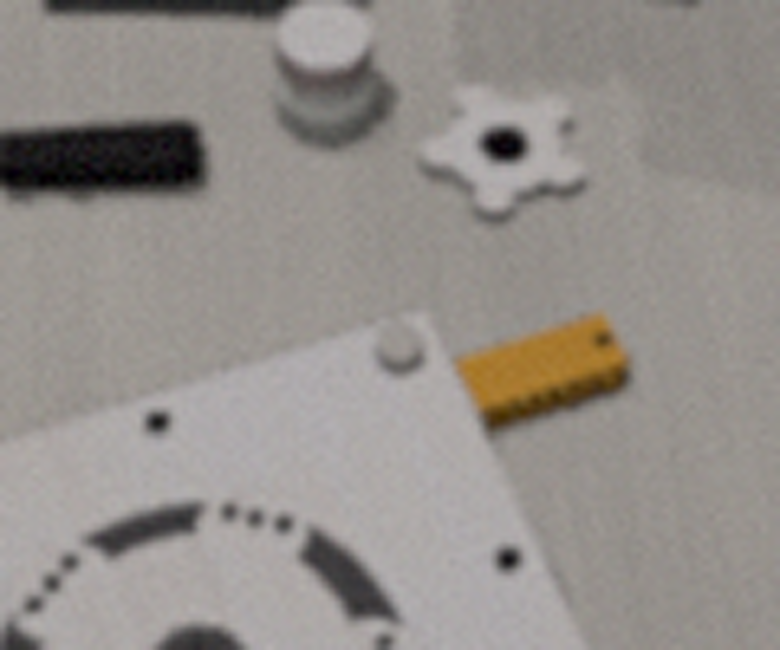

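View pics/t28.png

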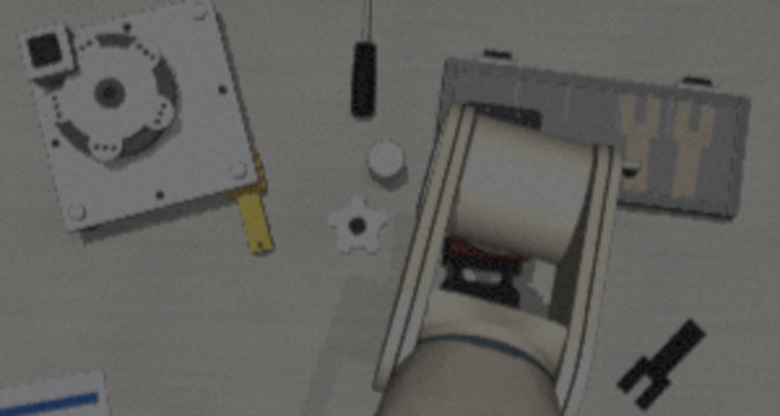

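Final views: the four-shim stack sits square under the foot (tab end near (615,340) in the crop), the lid is shut with two shims inside, and the bystanders have not moved. I hand the job in.

```bash
python3 -c "
from workcell import ctrl
print(ctrl.close_job(), ctrl.get_obs()['t'])"
```

```text
the job is handed in; nothing more can be done
the job is handed in; nothing more can be done
```

The job is handed in. By my last checks the stand is shimmed with four shims and the case lid is shut, but the simulator gave no verdict.

**What I did**
- I opened the lid to its stop and let it go.
- No shim was under the short foot at the start. I slid in the loose brass one (shim7), then the shims from bays 5, 4 and 3.
- I pressed the nut with about 16 N, then 25 N. The last step lowered the fingers only 0.1 mm, so the load went into the stack.
- I closed the lid with the two unused shims inside. The two black look-alikes were never reached for.

**Last checks**
- Measured in the pictures, the top shim lies about 1.4 mm from the foot's middle and shim7, at the bottom, about 1.8 mm. The stack is square.
- The stand and the bystanders are where they started, within the error of the trained networks. The jar was reported only by the side camera at the end, but it shows in place in the top picture.
- The lid's handle is back at its shut height.
- I did not measure the lid angle or the stand's tilt directly; both look right in the pictures.

**What disagreed:** the fingertips ended about 24.5 mm behind the reported tool point instead of at it. I missed the first grip on the handle and the first on shim7 because of this. I then found the true offset by touching the bench and used it from there on.

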